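Fill the pill-tin dispenser and snap its keeper shut with the pliers

ROBOT

A 7-joint arm with a two-finger parallel gripper is mounted at the origin on the work surface. World frame = base frame: x ahead of the robot, y to its left, z up, the work surface at z = 0. Lengths are in m, angles in rad, forces in N, time in s.
With the tool pointing down it reaches from about 0.425 to 0.875 m from the base axis. Payload 4.7 kg.
Tool frame: the origin (TCP) lies on the centre line of the jaws, within the pads' length; the fingertips stand ahead of it and the grasp point (between the pads) lies 8 mm behind it (ctrl.finger_overhang is the x of the fingertips in the tool frame, in m); x points along the fingers, z is the direction in which the jaws open and shut, and the axes are right-handed (so a half turn about x gives the same grasp; the last joint's range is limited). The gripper opens to 87 mm and grips with 3 to 60 N. Pads are 19 mm wide; open, the fingers measure 117 mm over their backs; the gripper's body (75 mm by 190 mm) begins 51 mm behind the grasp point.
Start: joints at [1.323, 0.321, -0.07, 1.45, 0.023, 1.371, -0.057], TCP at [0.168, -0.628, 0.234] pointing down, gripper open.
Joint ranges: [-2.86, 2.86], [-0.3, 2.09], [-1.38, 1.24], [0.06, 2.45], [-1.56, 4.7], [0.09, 2.05], [-2.69, 2.69]. Speed limits (rad/s): [2.57, 2.57, 3.14, 3.14, 3.14, 3.14, 3.14].

INTERFACE

Orientations are given as a rotation vector (axis times angle).
In Python, from bench import readout, viewer, job, nets, ctrl gives the robot as it stands.
- The arm moves only by the shell command python3 -m creep 'ROWS' [FORCE]. ROWS is JSON, a list of rows, each an object with "linear": the shift along the tool's x, y, z in m, a list of three; "twist": the turn, a rotation vector about the tool's x, y, z in degrees, a list of three; "fingers": the gripper's target within -1 to 1 (shut at 1, half-way at 0, fully open at -1). A call has 1 to 8 rows; each row is the pose to reach, as a shift and turn from the pose commanded when the call began, along the tool's axes at that moment; what a row does not reach only later rows make up. A row lasts 1/12 s, in which the tool goes at most 41.7 mm and 7.16 degrees, less where a joint would pass 70% of its speed; a pose out of reach is approached as far as the arm can. A call with a gripper value outside its range is refused whole. The fingers move at their own pace and stop on an object; FORCE is the grip in N (left out, the last holds). Time passes only in rows, so rows that repeat a pose let the fingers close. It gives the time, the measured TCP pose, the force and the opening at its end, in the units of the state.
- readout.get_state(): the state, without advancing time (a new reading comes with each control period).
- viewer.get_image(name): name is "scene" or "side" or "wrist"; returns (picture, depth): 420x560x3 uint8, red, green, blue; 420x560 float32, m along the optical axis (not along the pixel's ray), 0 where there is no reading.
- viewer.camera_params(name): a dict with "K" (3x3 intrinsics, pixels), "cam_to_world" (4x4, takes a point from camera to world coordinates). Camera axes: x right, y down, z forward; pixel columns grow to the right and rows downward; lengths in m; the calibration is good to about 2 mm. The wrist camera is an equidistant fisheye: a pixel r from the principal point sees the ray r / f radians off the axis. A picture is of the moment at which its call begins: read the wrist's pose just before it. camera_params takes no time and is no camera call; for the wrist camera it gives the pose at the moment of the call.
- job.close_job(): hands the job in, once; it reports no verdict.
Trained networks look in the newest picture that a camera, given by its name, has taken for a name from the list of things; names that differ only in an ending like _2 or _b are one class to them, and where a whole thing is asked for, a point or a joint stands for the part that bears it (a point fixed in the world has none). Each returns a list of dicts, best first, with "conf" (0 to 1); they miss things now and then, are a little off and sometimes report something else, mostly with a low value. They report only what shows in the picture. A call takes as long as a camera call. They do not tell look-alikes from the thing itself.
- nets.boxes_of(camera, label): "centre" ([x, y, z] in m, in world coordinates, good to about 4 mm: the middle of the surface that is visible of it).
- nets.place_of(camera, label): "centre" ([x, y, z] in m, in world coordinates, good to about 4 mm: a listed point, or the origin of a listed thing).
The state is a dict: "time": time; "joint_positions": joint angles; "qd": joint speeds; "joint_torque": joint torques, N m; "position": TCP position; "tool_rot": TCP orientation; "ft_force": force on the tool from outside, world axes, zero at the start; "torque": the same for the moment, N m; "grip_width": opening from 0.0 (shut) to 1.0 (fully open).
Only numpy, scipy, OpenCV 4.12 (cv2) and the standard library are available. Lean on these libraries where they do the work, as an engineer would, in place of code of your own. Each camera call takes 0.05 s, during which the arm holds its last target.

TASK

Load every pill tin on the table into the dispenser's magazine, one by one and lying flat, the tallest first at the bottom and so on to the flattest on top, then swing the keeper bar fully across the top of the magazine. Take the snap pliers and squeeze them over the clasp until its stud clicks home (use the pliers for this, not the bare fingers), and lay the pliers back flat on their cork mat. Leave the olive dish and the keyring tag where they are.

Things in the scene. Friction and masses are not known exactly. Their poses are not given: they have to be found in the camera images.
- dispenser: Fixed tin dispenser; origin on the table under the magazine's middle, z up, front -x. Grey base 100 mm in x, y -115 to 125 mm, 22 mm high. Cage: four 8 mm posts at x, y = +-22.3 mm up to z 114 mm, tops leaning out 4 mm; tins have 3.5 mm play, 36 mm gaps between posts take fingers. Clasp strip upright at x 2.5 to 6.5, y -82 to -108, top z 132 mm. Hinge post (18 mm thick) at x 0, y 100 mm.
- magazine (a point): Middle of the magazine floor (z = 22 mm above the table), axes as the dispenser's.
- clasp (a point): Where the snap is squeezed, dispenser (-0.8, -95, 120) mm: midway between stud face (x -8 mm, open) and the back of the clasp strip (x 6.5 mm). Keeper closed, the pack is 14.5 mm thick in x; 9.5 mm once snapped. The pliers come down over it from above, pointing along dispenser +y, a jaw on each side in x.
- keeper (a joint): Angle (rad) of the keeper bar about a vertical hinge at dispenser (0, 100) mm: 0 closed on its stop, across the magazine along -y; at angle a it points along (-sin a, -cos a), swung out to the front. Starts at 1.4 to 1.9; turns with under 1 N at mid bar, stays where left. Bar z 114 to 126 mm, 10 mm thick to 176 mm out, then a 4 mm thick tab to 208 mm with the stud; push it 100 mm out.
- stud (a joint): Travel (m) of the brass snap stud into the keeper tab: 0 open, 0.005 snapped. A tight fit: it resists with 8 N all the way and stays where it is pressed; it is home (clicked) when pressed in all the way. For the pliers only, not for fingers.
- stud_face (a point): Centre of the stud's outer face, a brass disc 16 mm across, 195 mm out from the hinge at z 120 mm, 8 mm (open) from the tab's middle, on the side that looks to dispenser -x when the keeper is closed.
- pliers_grip (a point): Midway between the two black handles of the loose snap pliers, half-way up (11 mm): take them here, a finger outside each handle. Axes as pliers. Sleeves 70 mm long, 12 mm thick, 22 mm tall; 66 mm over the outsides when open, 42 mm fully squeezed. Sprung open: 9 N at the handles at first, 13 N closed. Carry them squeezed to about 61 mm.
- pliers: Snap pliers, 153 mm long, 140 g, 22 mm tall lying flat. Origin under the pivot, z up, +x along the jaws (the middle line while open; the frame is one arm's), grip point 58 mm behind. Starts on the cork mat, jaws pointing roughly to +y of the world.
- pliers_bite (a point): Point between the jaws where they bite, 48 mm ahead of the pivot, 106 mm ahead of the grip point, half-way up. Jaws 14 mm tall, reaching 60 mm ahead of the pivot, 26 mm apart here when open, about 6 mm fully squeezed.
- pliers_arm (a joint): Closing angle of the pliers, rad: 0 open, 0.42 fully closed; the handles come together by about 58 mm per rad.
- mat: Fixed cork mat, 140 mm in its x, 210 mm in its y, 3 mm thick; origin at the middle of its underside. Home of the pliers.
- tin_a_mid (a point): Closed flat round pill tin of plain aluminium, 48 mm across, 29 mm tall, standing flat on the table; point at its centre, half-way up. May be absent. (Tallest to flattest: 29, 24, 19, 14 mm.)
- tin_a: The same 29 mm tin; origin at the middle of its underside.
- tin_b_mid (a point): Closed flat round pill tin of plain aluminium, 48 mm across, 24 mm tall, standing flat on the table; point at its centre, half-way up. May be absent. (Tallest to flattest: 29, 24, 19, 14 mm.)
- tin_b: The same 24 mm tin; origin at the middle of its underside.
- tin_c_mid (a point): Closed flat round pill tin of plain aluminium, 48 mm across, 19 mm tall, standing flat on the table; point at its centre, half-way up. May be absent. (Tallest to flattest: 29, 24, 19, 14 mm.)
- tin_c: The same 19 mm tin; origin at the middle of its underside.
- tin_d_mid (a point): Closed flat round pill tin of plain aluminium, 48 mm across, 14 mm tall, standing flat on the table; point at its centre, half-way up. May be absent. (Tallest to flattest: 29, 24, 19, 14 mm.)
- tin_d: The same 14 mm tin; origin at the middle of its underside.
- dish: Ceramic olive dish, 90 mm across, 32 mm tall, in front of the dispenser; a bystander to leave alone. Origin at the middle of its underside.
- tag: Matte black keyring tag, 55 x 26 x 5 mm, left of the dish; a bystander to leave alone. Origin at the middle of its underside.
Things that resemble listed ones, but are neither listed nor needed, are in the scene too. What is shaped like the tin_b but red or yellow is not meant.

How it is judged:
By the outcome, as a careful person would: the job done as asked, in the order asked, and still so for the second after the job is handed in, with the robot touching nothing.
Of tin_a, tin_b, tin_c, tin_d only 2 to 4 are there at a start; the rules pass over those that are not, and their reading is None.
At some moment in a run one of tin_a, tin_b, tin_c, tin_d may be knocked a few centimetres aside while the robot is not near it.
It also fails if it takes over 208 s, if anything falls off the work surface, if the arm or the gripper's body presses on something with over 40 N, if the wrist force passes 120 N, or if a joint passes its speed limit or range.

## Working session

There is one attempt and no reset: what is moved stays moved. The work goes in short steps, Python scripts to look and compute and a shell command to move; the robot and the scene stay as the last step left them, time stands still between calls to the robot, and variables do not carry over. Pictures are saved under pics/ and viewed, and the job is handed in when it is done.

```bash
ls; mkdir -p pics; cat > h.py <<'E'
import numpy as np, cv2
from scipy.spatial.transform import Rotation as R
from bench import readout, viewer, job, nets, ctrl
def snap(name,fn=None):
    p=viewer.camera_params(name)
    im,d=viewer.get_image(name)
    if fn: cv2.imwrite('pics/'+fn+'.png',im[:,:,::-1])
    return im,d,p
def st():
    s=readout.get_state(); return s
def px2w(u,v,d,p):
    K=p['K'];X=np.array([(u-K[0,2])/K[0,0]*d,(v-K[1,2])/K[1,1]*d,d,1]);return (p['cam_to_world']@X)[:3]
E
python3 - <<'E'
from h import *
s=st()
for k,v in s.items(): print(k,np.round(v,3))
print(ctrl.finger_overhang, [x for x in dir(ctrl) if x[0]!='_'])
for c in ['scene','side','wrist']:
    im,d,p=snap(c,'0'+c); print(c,np.round(p['K'],1).tolist(),np.round(p['cam_to_world'],3).tolist())
    for l in ['tin_b','pliers','dispenser','mat','dish','tag','keeper','pliers_grip','magazine','clasp','stud_face','pliers_bite','tin_b_mid']:
        print(l,[(round(float(q['conf']),2),np.round(q['centre'],3).tolist()) for q in nets.place_of(c,l)])
print(st()['time'])
E
```

```text
pics
time 0.0
joint_positions [ 1.323  0.322 -0.07   1.452  0.023  1.371 -0.057]
qd [ 0.    -0.    -0.    -0.002  0.001  0.001 -0.001]
joint_torque [ 0.0000e+00 -4.9129e+01 -4.0400e-01 -3.1254e+01 -6.4000e-02  4.4000e-02
  0.0000e+00]
position [ 0.168 -0.627  0.232]
tool_rot [ 1.015  1.323 -1.013]
ft_force [ 0.44  -0.048 -1.422]
torque [-0.043 -0.037 -0.021]
grip_width 1.001
0.011 ['MotionError', 'finger_overhang']
scene [[427.7, 0.0, 274.6], [0.0, 427.7, 203.6], [0.0, 0.0, 1.0]] [[0.53, 0.739, -0.416, 1.061], [0.848, -0.458, 0.266, -0.376], [0.006, -0.494, -0.87, 1.174], [0.0, 0.0, 0.0, 1.0]]
tin_b [(0.85, [0.686, -0.354, 0.002]), (0.82, [0.632, -0.464, -0.001]), (0.73, [0.586, -0.377, 0.002]), (0.67, [0.437, -0.296, -0.001]), (0.65, [0.444, -0.203, 0.0]), (0.63, [0.566, -0.256, 0.004]), (0.52, [0.532, -0.467, 0.0]), (0.43, [0.525, 0.294, 0.013])]
pliers [(0.89, [0.514, 0.35, 0.004])]
dispenser [(0.7, [0.556, 0.019, -0.002])]
mat [(0.95, [0.521, 0.329, -0.002])]
dish []
tag [(0.71, [0.516, 0.35, 0.007]), (0.54, [0.384, 0.121, 0.003])]Traceback (most recent call last):
  File "<stdin>", line 8, in <module>
ValueError: it knows: clasp, dish, dispenser, magazine, mat, pliers, pliers_bite, pliers_grip, stud_face, tag, tin, tin_a_mid, tin_b_mid, tin_c_mid, tin_d_mid
```

```bash
python3 - <<'E'
from h import *
for c in ['side','wrist','scene']:
    im,d,p=snap(c,'0'+c); print(c,np.round(p['K'],1).tolist(),np.round(p['cam_to_world'],3).tolist())
    for l in ['tin','pliers','dispenser','mat','dish','tag','pliers_grip','magazine','clasp','stud_face','pliers_bite','tin_b_mid']:
        print(l,[(round(float(q['conf']),2),np.round(q['centre'],3).tolist()) for q in nets.place_of(c,l)])
print(st()['time'])
E
```

```text
side [[385.2, 0.0, 279.9], [0.0, 385.2, 214.1], [0.0, 0.0, 1.0]] [[0.983, -0.081, 0.166, 0.359], [-0.184, -0.493, 0.85, -0.832], [0.013, -0.866, -0.5, 0.593], [0.0, 0.0, 0.0, 1.0]]
tin [(0.93, [0.435, -0.299, 0.002]), (0.91, [0.536, -0.468, -0.002]), (0.83, [0.634, -0.461, -0.002]), (0.73, [0.57, -0.259, -0.001]), (0.68, [0.587, -0.374, -0.001]), (0.66, [0.681, -0.354, 0.001]), (0.56, [0.446, -0.2, 0.002])]
pliers [(0.53, [0.511, 0.356, 0.005])]
dispenser [(0.58, [0.557, 0.014, 0.002])]
mat [(0.7, [0.523, 0.332, -0.0])]
dish [(0.88, [0.383, 0.013, 0.004]), (0.42, [0.494, 0.398, 0.017])]
tag [(0.68, [0.389, 0.123, -0.003])]
pliers_grip [(0.55, [0.522, 0.294, 0.012])]
magazine [(0.88, [0.558, 0.014, 0.02]), (0.28, [0.583, -0.377, 0.011])]
clasp [(0.89, [0.557, -0.078, 0.118])]
stud_face []
pliers_bite [(0.79, [0.496, 0.397, 0.018])]
tin_b_mid [(0.79, [0.538, -0.466, 0.013]), (0.71, [0.685, -0.353, 0.013]), (0.63, [0.635, -0.466, 0.013]), (0.59, [0.584, -0.377, 0.013]), (0.3, [0.434, -0.299, 0.002])]
wrist [[325.2, 0.0, 282.4], [0.0, 325.2, 201.4], [0.0, 0.0, 1.0]] [[0.258, -0.923, -0.2
[... 476 characters left out ...]
, (0.79, [0.583, -0.376, 0.0]), (0.77, [0.436, -0.296, 0.002]), (0.72, [0.443, -0.206, -0.002]), (0.65, [0.567, -0.256, 0.005]), (0.49, [0.531, -0.466, -0.001])]
pliers [(0.7, [0.514, 0.351, 0.005])]
dispenser [(0.68, [0.55, 0.017, -0.001])]
mat [(0.8, [0.519, 0.33, -0.004]), (0.73, [0.383, 0.12, 0.0])]
dish [(0.75, [0.386, 0.016, -0.003])]
tag [(0.56, [0.387, 0.12, 0.003])]
pliers_grip [(0.93, [0.525, 0.294, 0.012])]
magazine [(0.66, [0.558, 0.012, 0.026])]
clasp [(0.79, [0.563, -0.08, 0.117])]
stud_face []
pliers_bite [(0.83, [0.493, 0.398, 0.017])]
tin_b_mid [(0.79, [0.682, -0.351, 0.011]), (0.77, [0.634, -0.463, 0.012]), (0.75, [0.582, -0.378, 0.007]), (0.49, [0.531, -0.471, 0.013])]
2.3
```

View pics/0scene.png

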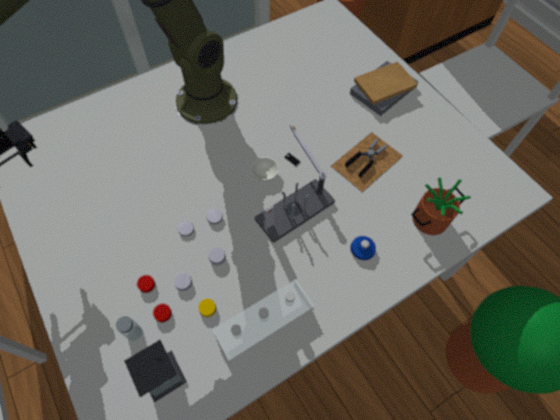

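```bash
ls pics
```

```text
0scene.png
0side.png
0wrist.png
```

```bash
python3 - <<'E'
from h import *
a=cv2.imread('pics/0scene.png')[190:350,100:260]; b=cv2.imread('pics/0scene.png')[110:270,230:420]
cv2.imwrite('pics/1a.png',cv2.resize(a,(600,600),interpolation=3)); cv2.imwrite('pics/1b.png',cv2.resize(b,(712,600),interpolation=3))
im,d,p=snap('scene'); 
from collections import OrderedDict
K=p['K'];T=p['cam_to_world']
v,u=np.mgrid[:420,:560]
X=np.stack([(u-K[0,2])/K[0,0]*d,(v-K[1,2])/K[1,1]*d,d],-1)@T[:3,:3].T+T[:3,3]
m=((X[...,2]>0.006)&(d>0)&(X[...,1]<-0.13)&(X[...,1]>-0.6)&(X[...,0]>0.35)&(X[...,0]<0.8)).astype(np.uint8)
n,l,s,c=cv2.connectedComponentsWithStats(m)
for i in range(1,n):
    if s[i,4]<60: continue
    P=X[l==i]; top=P[P[:,2]>np.percentile(P[:,2],70)-.004]
    print(np.round(c[i]),s[i,4],'z90 %.4f'%np.median(top[:,2]),np.round((np.percentile(top[:,:2],1,axis=0)+np.percentile(top[:,:2],99,axis=0))/2,4),np.ptp(top[:,:2],axis=0).round(3), im[l==i].mean(0).round())
E
```

```text
[214. 216.] 202 z90 0.0201 [ 0.4465 -0.2028] [0.049 0.046] [145. 145. 156.]
[185. 228.] 194 z90 0.0155 [ 0.4353 -0.295 ] [0.049 0.046] [148. 147. 159.]
[217. 256.] 251 z90 0.0301 [ 0.5681 -0.2581] [0.048 0.046] [137. 136. 147.]
[183. 281.] 252 z90 0.0254 [ 0.5855 -0.376 ] [0.047 0.046] [142. 141. 152.]
[145. 283.] 257 z90 0.0249 [ 0.5347 -0.4661] [0.047 0.046] [131.  28.  27.]
[253. 313.] 1410 z90 0.0518 [ 0.7773 -0.2494] [0.046 0.239] [154. 160. 161.]
[207. 307.] 269 z90 0.0249 [ 0.6863 -0.3525] [0.048 0.047] [159. 137.  18.]
[162. 312.] 282 z90 0.0248 [ 0.6349 -0.4624] [0.049 0.047] [131.  29.  27.]
[128. 328.] 450 z90 0.1008 [ 0.6404 -0.5484] [0.04  0.039] [ 99. 106. 108.]
[150. 362.] 1331 z90 0.1412 [ 0.7673 -0.5291] [0.066 0.091] [43. 45. 48.]
```

View pics/0side.png

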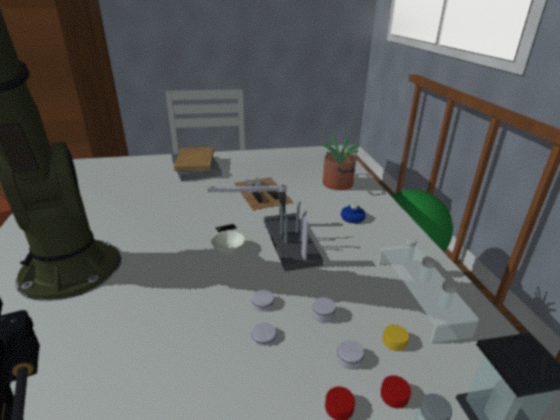

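View pics/1a.png

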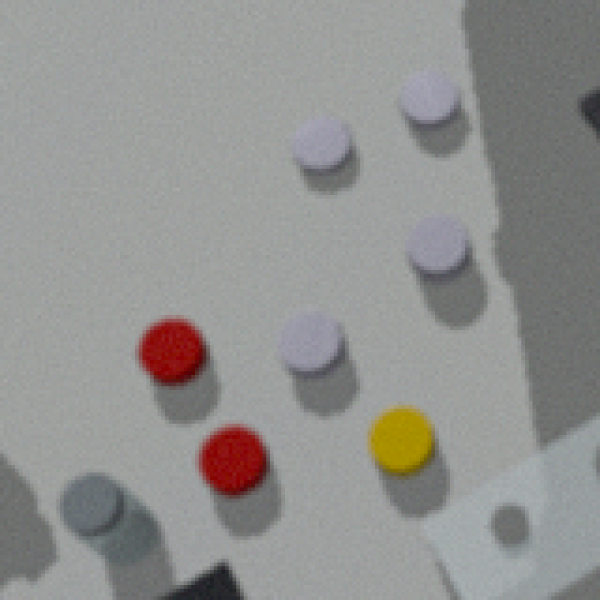

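View pics/1b.png

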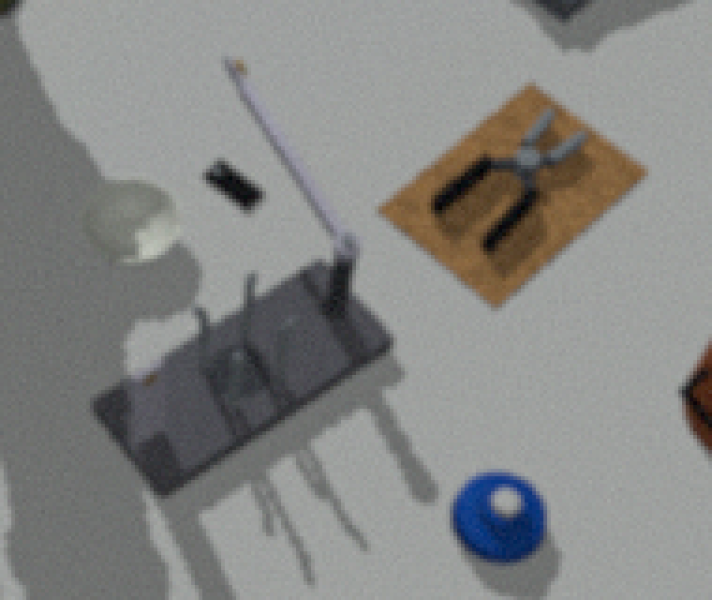

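```bash
python3 - <<'E'
from h import *
for cam in ['scene','side']:
    im,d,p=snap(cam); K=p['K'];T=p['cam_to_world']
    v,u=np.mgrid[:420,:560]
    X=np.stack([(u-K[0,2])/K[0,0]*d,(v-K[1,2])/K[1,1]*d,d],-1)@T[:3,:3].T+T[:3,3]
    reg=(d>0)&(abs(X[...,1])<0.22)&(X[...,0]>0.43)&(X[...,0]<0.72)
    m=reg&(abs(X[...,2]-0.0225)<0.005)&(im.mean(-1)<120)
    m=cv2.morphologyEx(m.astype(np.uint8),cv2.MORPH_OPEN,np.ones((3,3)))>0
    P=X[m]; r=cv2.minAreaRect((P[:,:2]*1000).astype(np.float32)); print(cam,m.sum(),r,np.median(P[:,2]))
    for nm,lo,hi in [('post tops',0.10,0.117),('clasp/hi',0.117,0.14)]:
        m=reg&(X[...,2]>lo)&(X[...,2]<hi)
        n,l,s,c=cv2.connectedComponentsWithStats(m.astype(np.uint8))
        for i in range(1,n):
            if s[i,4]>3: print(nm,c[i].round(),s[i,4],X[l==i].mean(0).round(4),np.ptp(X[l==i],axis=0).round(3))
    # keeper bar
    m=(d>0)&(X[...,2]>0.1)&(X[...,2]<0.135)&(X[...,1]>0.05)&(X[...,1]<0.2)&(X[...,0]<0.65)&(X[...,0]>0.25)
    P=X[m]; print('bar',m.sum(),np.median(P[:,2]),P[:,:2].min(0),P[:,:2].max(0)); f=cv2.fitLine(P[:,:2].astype(np.float32),cv2.DIST_HUBER,0,.01,.01).ravel(); print(f)
    # pliers handles, mat
    m=(d>0)&(X[...,1]>0.18)&(X[...,1]<0.5)&(X[...,0]>0.4)&(X[...,0]<0.65)&(X[...,2]>0.012)&(X[...,2]<0.04)
    n,l,s,c=cv2.connectedComponentsWithStats(m.astype(np.uint8))
    for i in range(1,n):
        if s[i,4]>20: print('pl',c[i].round(),s[i,4],X[l==i].mean(0).round(4), cv2.minAreaRect((X[l==i][:,:2]*1000).astype(np.float32)), np.percentile(X[l==i][:,2],80))
    dk=(d>0)&(X[...,1]>0.18)&(X[...,1]<0.5)&(X[...,0]>0.4)&(X[...,0]<0.65)&(X[...,2]>0.017)&(im.max(-1)<60)
    n,l,s,c=cv2.connectedComponentsWithStats(dk.astype(np.uint8))
    for i in range(1,n):
        if s[i,4]>20: print('handle',c[i].round(),s[i,4],X[l==i].mean(0).round(4), cv2.minAreaRect((X[l==i][:,:2]*1000).astype(np.float32)))
    mt=(d>0)&(X[...,1]>0.18)&(X[...,1]<0.5)&(X[...,0]>0.38)&(X[...,0]<0.68)&(im[...,0]-1.*im[...,2]>30)&(X[...,2]<.01)
    mt=cv2.morphologyEx(mt.astype(np.uint8),cv2.MORPH_OPEN,np.ones((3,3)))>0
    print('mat',cv2.minAreaRect((X[mt][:,:2]*1000).astype(np.float32)),np.median(X[mt][:,2]))
E
```

```text
scene 1627 ((556.750732421875, 19.797088623046875), (101.08143615722656, 239.47837829589844), 3.7821993827819824) 0.023081028063678843
post tops [322. 180.] 16 [0.5552 0.1117 0.1075] [0.01  0.015 0.016]
post tops [296. 185.] 15 [0.5314 0.0375 0.1082] [0.013 0.008 0.016]
post tops [283. 193.] 13 [ 0.5341 -0.0105  0.1081] [0.01  0.009 0.015]
post tops [307. 196.] 13 [0.5805 0.0412 0.109 ] [0.012 0.009 0.016]
post tops [293. 205.] 8 [ 0.5843 -0.0084  0.1115] [0.009 0.006 0.014]
post tops [269. 213.] 24 [ 0.5686 -0.0798  0.1077] [0.006 0.026 0.015]
clasp/hi [314. 163.] 183 [0.5033 0.1191 0.1261] [0.13  0.027 0.018]
clasp/hi [269. 209.] 38 [ 0.5682 -0.0785  0.1272] [0.008 0.027 0.017]
bar 296 0.12613179197895164 [0.34530395 0.10447759] [0.56114677 0.14422095]
[ 0.9935875  -0.11306609  0.47973102  0.1205973 ]
pl [366. 157.] 343 [0.5179 0.327  0.0228] ((515.0570678710938, 337.1694641113281), (69.60179138183594, 159.37496948242188), 14.093385696411133) 0.026765912240682123
handle [353. 158.] 67 [0.5021 0.2877 0.0247] ((501.49761962890625, 290.24090576171875), (12.166561126708984, 75.39707946
[... 1455 characters left out ...]
3.19970703125, 284.8949279785156), (12.167240142822266, 45.31614685058594), 19.583669662475586) 0.024280761243568705
pl [257. 196.] 49 [0.4985 0.2724 0.0201] ((497.7233581542969, 282.3616943359375), (12.819189071655273, 61.35572052001953), 12.626302719116211) 0.023749762475480506
handle [274. 193.] 23 [0.5545 0.2766 0.0223] ((554.3533935546875, 279.8194580078125), (10.94419002532959, 34.972312927246094), 19.618770599365234)
handle [257. 195.] 35 [0.4987 0.2726 0.0223] ((498.6730651855469, 277.5397033691406), (12.225607872009277, 48.816287994384766), 11.293923377990723)
mat ((523.253173828125, 330.4972229003906), (139.4589080810547, 204.5019989013672), 12.139266967773438) 0.002124264852881974
```

```bash
cat >> h.py <<'E'
def Rt(yaw_deg):  # tool x down, tool z along world x rotated by yaw
    c,s=np.cos(np.radians(yaw_deg)),np.sin(np.radians(yaw_deg))
    x=np.array([0,0,-1.]);z=np.array([c,s,0]);y=np.cross(z,x);return np.stack([x,y,z],1)
def go(pos,yaw,cur=None):
    s=st();R0=R.from_rotvec(s['tool_rot']).as_matrix();P0=np.array(s['position'])
    l=R0.T@(np.array(pos)-P0);t=np.degrees(R.from_matrix(R0.T@Rt(yaw)).as_rotvec())
    print('from',P0.round(4),'lin(mm)',(l*1000).round(1),'twist',t.round(2),'F',np.round(s['ft_force'],1),'gw',round(s['grip_width'],3),'t',round(s['time'],2))
def cloud(cam):
    im,d,p=snap(cam);K=p['K'];T=p['cam_to_world']
    v,u=np.mgrid[:420,:560]
    X=np.stack([(u-K[0,2])/K[0,0]*d,(v-K[1,2])/K[1,1]*d,d],-1)@T[:3,:3].T+T[:3,3]
    return im,d,X
def tins():
    for cam in ['scene','side']:
        im,d,X=cloud(cam)
        m=((X[...,2]>0.006)&(X[...,2]<0.04)&(d>0)&(X[...,1]<-0.13)&(X[...,1]>-0.6)&(X[...,0]>0.35)&(X[...,0]<0.72)).astype(np.uint8)
        n,l,s,c=cv2.connectedComponentsWithStats(m)
        for i in range(1,n):
            if s[i,4]<60: continue
            P=X[l==i]; top=P[P[:,2]>np.percentile(P[:,2],70)-.004]
            col=im[l==i].mean(0)
            if col.max()-col.min()>50: continue
            print(cam,np.round(c[i]),s[i,4],'z %.4f'%np.median(top[:,2]),np.round((np.percentile(top[:,:2],1,axis=0)+np.percentile(top[:,:2],99,axis=0))/2,4),np.ptp(top[:,:2],axis=0).round(3))
E
python3 - <<'E'
from h import *
tins()
print(R.from_rotvec(st()['tool_rot']).as_matrix().round(3))
for y in (3.9,183.9): go([0.568,-0.259,0.2],y)
E
```

```text
scene [214. 216.] 200 z 0.0199 [ 0.4465 -0.2026] [0.047 0.045]
scene [185. 228.] 194 z 0.0158 [ 0.4355 -0.295 ] [0.048 0.046]
scene [216. 256.] 249 z 0.0301 [ 0.5677 -0.2581] [0.048 0.046]
scene [183. 281.] 250 z 0.0256 [ 0.5848 -0.3756] [0.047 0.046]
scene [137. 335.] 80 z 0.0332 [ 0.6523 -0.5466] [0.021 0.039]
side [262. 300.] 342 z 0.0177 [ 0.4449 -0.203 ] [0.046 0.047]
side [323. 309.] 456 z 0.0278 [ 0.5658 -0.2592] [0.047 0.047]
side [263. 333.] 408 z 0.0130 [ 0.4338 -0.2951] [0.046 0.047]
side [350. 354.] 575 z 0.0229 [ 0.5827 -0.377 ] [0.047 0.05 ]
[[-0.     0.966  0.259]
 [-0.     0.259 -0.966]
 [-1.    -0.     0.   ]]
from [ 0.1682 -0.6279  0.2336] lin(mm) [  33.5  481.6 -252.8] twist [-7.89e+01  0.00e+00  1.00e-02] F [-0.  -0.  -0.3] gw 0.998 t 2.55
from [ 0.1682 -0.6279  0.2336] lin(mm) [  33.5  481.6 -252.8] twist [ 1.011e+02  1.000e-02 -0.000e+00] F [-0.  -0.  -0.3] gw 0.998 t 2.55
```

```bash
python3 -m creep '[{"linear":[0.02,0.04,-0.02],"twist":[-7,0,0],"fingers":-0.4},{"linear":[0.02,0.08,-0.04],"twist":[-14,0,0],"fingers":-0.4},{"linear":[0.02,0.12,-0.06],"twist":[-21,0,0],"fingers":-0.4},{"linear":[0.02,0.155,-0.08],"twist":[-28,0,0],"fingers":-0.4},{"linear":[0.02,0.19,-0.1],"twist":[-35,0,0],"fingers":-0.4},{"linear":[0.02,0.225,-0.12],"twist":[-42,0,0],"fingers":-0.4},{"linear":[0.02,0.26,-0.135],"twist":[-49,0,0],"fingers":-0.4},{"linear":[0.02,0.29,-0.15],"twist":[-56,0,0],"fingers":-0.4}]' 20
python3 - <<'E'
from h import *
go([0.567,-0.2586,0.2],3.9); print(np.round(st()['joint_positions'],2))
E
```

```text
time: 3.22
position: [0.4112, -0.406, 0.214]
tool_rot: [0.254, 1.555, -0.255]
ft_force: [0.2, -0.2, -0.1]
grip_width: 0.704
from [ 0.4112 -0.406   0.214 ] lin(mm) [ 14.  189.4 100.6] twist [-22.51   0.05   0.04] F [ 0.2 -0.2 -0.1] gw 0.704 t 3.22
[ 1.06  0.2  -0.37  1.65  0.07  1.3   0.35]
```

```bash
python3 -m creep '[{"linear":[0.004,0.03,0.015],"twist":[-6,0,0],"fingers":-0.4},{"linear":[0.008,0.065,0.034],"twist":[-12,0,0],"fingers":-0.4},{"linear":[0.012,0.1,0.052],"twist":[-18,0,0],"fingers":-0.4},{"linear":[0.014,0.133,0.07],"twist":[-22.5,0,0],"fingers":-0.4},{"linear":[0.014,0.16,0.085],"twist":[-22.5,0,0],"fingers":-0.4},{"linear":[0.014,0.19,0.1],"twist":[-22.5,0,0],"fingers":-0.4},{"linear":[0.014,0.189,0.1005],"twist":[-22.5,0,0],"fingers":-0.4},{"linear":[0.014,0.189,0.1005],"twist":[-22.5,0,0],"fingers":-0.4}]'
python3 - <<'E'
from h import *
snap('wrist','2w')
go([0.567,-0.2586,0.2],3.9); print(np.round(st()['joint_positions'],2))
p=viewer.camera_params('wrist');print(np.round(p['cam_to_world'],3))
for l in ['tin_b_mid','tin']:
        print(l,[(round(float(q['conf']),2),np.round(q['centre'],3).tolist()) for q in nets.place_of('wrist',l)])
E
```

```text
time: 3.88
position: [0.5676, -0.2592, 0.1995]
tool_rot: [-0.051, 1.57, 0.053]
ft_force: [-0.2, -0.6, -0.6]
grip_width: 0.699
from [ 0.5663 -0.2615  0.1994] lin(mm) [-0.6  2.9  0.9] twist [-0.31 -0.02  0.01] F [ 0.  -0.1 -0.5] gw 0.7 t 3.93
[ 0.81  0.33 -0.52  1.55  0.17  1.31  0.33]
[[ 0.998  0.06   0.017  0.561]
 [ 0.062 -0.954 -0.294 -0.18 ]
 [-0.001  0.295 -0.956  0.35 ]
 [ 0.     0.     0.     1.   ]]
tin_b_mid [(0.82, [0.634, -0.463, 0.011]), (0.8, [0.583, -0.374, 0.01]), (0.78, [0.69, -0.35, 0.014]), (0.61, [0.533, -0.468, 0.011])]
tin [(0.81, [0.582, -0.372, -0.003]), (0.75, [0.435, -0.298, -0.001]), (0.7, [0.538, -0.466, -0.001]), (0.66, [0.69, -0.354, 0.002]), (0.65, [0.63, -0.464, 0.003]), (0.6, [0.57, -0.264, 0.001]), (0.57, [0.448, -0.204, -0.006])]
```

View pics/2w.png

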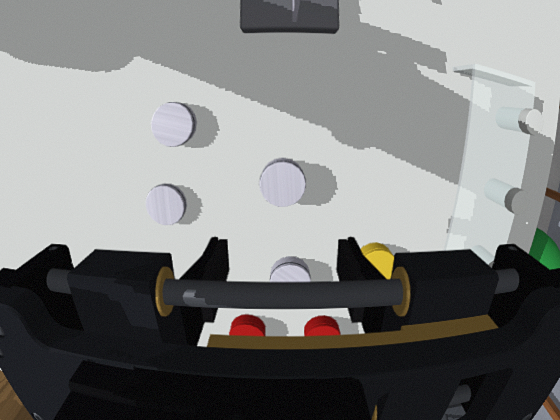

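```bash
cat >> h.py <<'E'
def wcloud():
    p=viewer.camera_params('wrist'); im,d=viewer.get_image('wrist');K=p['K'];T=p['cam_to_world']
    v,u=np.mgrid[:420,:560]; a=(u-K[0,2])/K[0,0];b=(v-K[1,2])/K[1,1]; r=np.hypot(a,b)+1e-9
    k=np.tan(r)/r; X=np.stack([a*k*d,b*k*d,d],-1)@T[:3,:3].T+T[:3,3]
    return im,d,X
def wtins(zlo=.006,zhi=.04,box=(.35,.72,-.6,-.13)):
    im,d,X=wcloud()
    m=((X[...,2]>zlo)&(X[...,2]<zhi)&(d>0)&(X[...,1]>box[2])&(X[...,1]<box[3])&(X[...,0]>box[0])&(X[...,0]<box[1])).astype(np.uint8)
    n,l,s,c=cv2.connectedComponentsWithStats(m)
    for i in range(1,n):
        if s[i,4]<100: continue
        P=X[l==i]; top=P[P[:,2]>np.percentile(P[:,2],70)-.004]
        e=cv2.minEnclosingCircle((top[:,:2]*1000).astype(np.float32))
        print('wrist',np.round(c[i]),s[i,4],'z %.4f'%np.median(top[:,2]),np.round((np.percentile(top[:,:2],1,axis=0)+np.percentile(top[:,:2],99,axis=0))/2,4),np.ptp(top[:,:2],axis=0).round(3),np.round(e[0],1),round(e[1],1))
E
python3 - <<'E'
from h import *
wtins(); im,d,X=wcloud(); print(X[150,230],X[60,100])
go([0.5675,-0.259,0.2],3.9)
E
```

```text
wrist [175. 120.] 1572 z 0.0186 [ 0.4469 -0.2027] [0.047 0.047] [ 446.8 -202.9] 24.1
wrist [285. 179.] 1742 z 0.0287 [ 0.5676 -0.2589] [0.046 0.047] [ 567.4 -259.4] 23.7
wrist [168. 201.] 1285 z 0.0136 [ 0.4352 -0.2945] [0.047 0.046] [ 435.1 -295.2] 24.1
wrist [381. 256.] 798 z 0.0234 [ 0.6832 -0.3498] [0.038 0.043] [ 685.3 -352.4] 23.7
wrist [293. 269.] 897 z 0.0235 [ 0.5839 -0.3658] [0.047 0.027] [ 584.  -375.2] 23.4
wrist [250. 326.] 682 z 0.0234 [ 0.5349 -0.4557] [0.047 0.026] [ 534.6 -464. ] 23.7
wrist [325. 326.] 635 z 0.0234 [ 0.6329 -0.4504] [0.045 0.024] [ 633.2 -458.3] 22.4
[ 0.50564943 -0.23535085 -0.00114861] [ 3.42431890e-01 -1.29496781e-01 -8.64448318e-05]
from [ 0.5651 -0.2636  0.1995] lin(mm) [-0.5  4.5  2.7] twist [-0.55 -0.03  0.04] F [-0.2 -0.3 -0.3] gw 0.696 t 4.13
```

```bash
python3 -m creep '[{"linear":[0.02,0.0045,0.0025],"twist":[-0.5,0,0],"fingers":-0.4},{"linear":[0.05,0.0045,0.0025],"twist":[-0.5,0,0],"fingers":-0.4},{"linear":[0.08,0.0045,0.0025],"twist":[-0.5,0,0],"fingers":-0.4},{"linear":[0.105,0.0045,0.0025],"twist":[-0.5,0,0],"fingers":-0.4},{"linear":[0.12,0.0045,0.0025],"twist":[-0.5,0,0],"fingers":-0.4},{"linear":[0.12,0.0045,0.0025],"twist":[-0.5,0,0],"fingers":-0.4},{"linear":[0.12,0.0045,0.0025],"twist":[-0.5,0,0],"fingers":-0.4}]'
python3 - <<'E'
from h import *
go([0.5675,-0.259,0.026],3.9);snap('side','3s')
go([0.5675,-0.259,0.026],3.9)
E
```

```text
time: 4.72
position: [0.5673, -0.2581, 0.0792]
tool_rot: [-0.053, 1.572, 0.054]
ft_force: [0.4, -0.5, 0.2]
grip_width: 0.698
from [ 0.5673 -0.2581  0.0792] lin(mm) [53.2 -0.9  0.2] twist [ 0.01 -0.08 -0.03] F [ 0.4 -0.5  0.2] gw 0.698 t 4.72
from [ 0.5684 -0.2582  0.0805] lin(mm) [54.5 -0.7 -1. ] twist [0.03 0.05 0.04] F [0.  0.4 1. ] gw 0.695 t 4.77
```

View pics/3s.png

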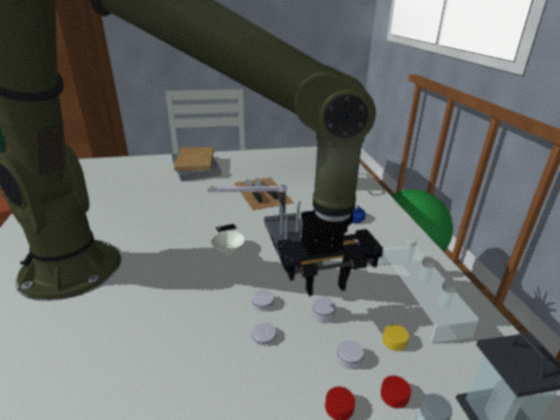

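```bash
python3 -m creep '[{"linear":[0.02,-0.0007,-0.0005],"twist":[0,0,0],"fingers":-0.4},{"linear":[0.04,-0.0007,-0.0005],"twist":[0,0,0],"fingers":-0.4},{"linear":[0.054,-0.0007,-0.0005],"twist":[0,0,0],"fingers":-0.4},{"linear":[0.054,-0.0007,-0.0005],"twist":[0,0,0],"fingers":-0.4},{"linear":[0.054,-0.0007,-0.0005],"twist":[0,0,0],"fingers":0.3},{"linear":[0.054,-0.0007,-0.0005],"twist":[0,0,0],"fingers":0.3},{"linear":[0.054,-0.0007,-0.0005],"twist":[0,0,0],"fingers":0.3},{"linear":[0.054,-0.0007,-0.0005],"twist":[0,0,0],"fingers":0.3}]' 20
python3 -m creep '[{"linear":[0,0,0],"twist":[0,0,0],"fingers":0.3},{"linear":[-0.02,0,0],"twist":[0,0,0],"fingers":0.3},{"linear":[-0.05,0,0],"twist":[0,0,0],"fingers":0.3},{"linear":[-0.085,0,0],"twist":[0,0,0],"fingers":0.3},{"linear":[-0.12,0,0],"twist":[0,0,0],"fingers":0.3},{"linear":[-0.15,0,0],"twist":[0,0,0],"fingers":0.3},{"linear":[-0.15,0,0],"twist":[0,0,0],"fingers":0.3},{"linear":[-0.15,0,0],"twist":[0,0,0],"fingers":0.3}]' 20
python3 - <<'E'
from h import *
snap('wrist','4w')
go([0.556,0.0143,0.19],3.9)
E
```

```text
time: 5.43
position: [0.5689, -0.2585, 0.0272]
tool_rot: [-0.056, 1.568, 0.054]
ft_force: [-0.4, -0.5, 3.3]
grip_width: 0.545
time: 6.1
position: [0.5691, -0.2584, 0.1781]
tool_rot: [-0.057, 1.566, 0.053]
ft_force: [-0.4, -0.4, -1.9]
grip_width: 0.54
from [ 0.5678 -0.258   0.1758] lin(mm) [-14.4 272.5   7.2] twist [0.1  0.03 0.04] F [-0.5  1.1 -1.5] gw 0.54 t 6.15
```

View pics/4w.png

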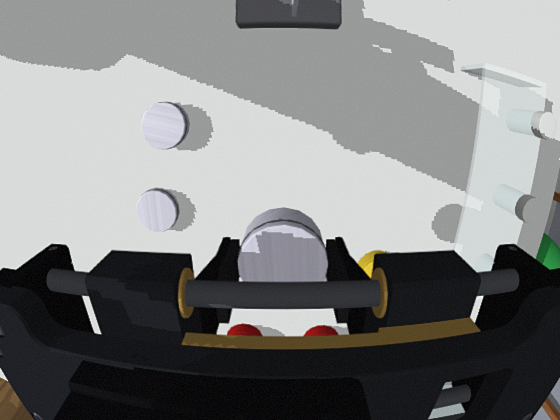

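```bash
python3 -m creep '[{"linear":[-0.006,0.03,0.001],"twist":[0,0,0],"fingers":0.3},{"linear":[-0.014,0.06,0.003],"twist":[0,0,0],"fingers":0.3},{"linear":[-0.02,0.09,0.005],"twist":[0,0,0],"fingers":0.3},{"linear":[-0.024,0.12,0.007],"twist":[0,0,0],"fingers":0.3},{"linear":[-0.024,0.14,0.007],"twist":[0,0,0],"fingers":0.3},{"linear":[-0.024,0.15,0.007],"twist":[0,0,0],"fingers":0.3},{"linear":[-0.024,0.15,0.007],"twist":[0,0,0],"fingers":0.3},{"linear":[-0.024,0.15,0.007],"twist":[0,0,0],"fingers":0.3}]' 20
python3 -m creep '[{"linear":[0,0,0],"twist":[0,0,0],"fingers":0.3},{"linear":[0,0,0],"twist":[0,0,0],"fingers":0.3}]' 20
python3 - <<'E'
from h import *
im,d,p=snap('wrist','5w')
im,d,X=wcloud()
m=(d>0)&(abs(X[...,2]-0.0225)<0.004)&(im.mean(-1)<120)&(abs(X[...,1])<0.2)&(X[...,0]>.45)&(X[...,0]<.66)
m=cv2.morphologyEx(m.astype(np.uint8),cv2.MORPH_OPEN,np.ones((3,3)))>0
P=X[m];print(m.sum(),cv2.minAreaRect((P[:,:2]*1000).astype(np.float32)),np.median(P[:,2]))
for lo,hi in [(.095,.1135),(.112,.14)]:
  m=(d>0)&(X[...,2]>lo)&(X[...,2]<hi)&(X[...,1]>-0.12)&(X[...,1]<.08)&(X[...,0]>.5)&(X[...,0]<.62)
  n,l,s,c=cv2.connectedComponentsWithStats(m.astype(np.uint8))
  for i in range(1,n):
    if s[i,4]>5: print(c[i].round(),s[i,4],X[l==i].mean(0).round(4),np.ptp(X[l==i],axis=0).round(3))
m=(d>0)&(X[...,2]>.165)&(X[...,2]<.19)&(im.min(-1)>90)
P=X[m];print('tin',P.mean(0).round(4),cv2.minEnclosingCircle((P[:,:2]*1000).astype(np.float32)))
go([0.556,0.0143,0.2],3.9)
E
```

```text
time: 6.82
position: [0.5637, -0.1089, 0.1983]
tool_rot: [-0.055, 1.572, 0.054]
ft_force: [0.7, 0.0, -0.7]
grip_width: 0.545
time: 6.98
position: [0.564, -0.1103, 0.1988]
tool_rot: [-0.053, 1.571, 0.052]
ft_force: [0.2, -0.8, -0.2]
grip_width: 0.546
12521 ((558.220703125, -9.814308166503906), (99.66263580322266, 178.05972290039062), 3.7438251972198486) 0.021742751501795166
[251.  17.] 198 [0.5312 0.0368 0.1067] [0.012 0.011 0.018]
[316.  17.] 197 [0.5786 0.0401 0.1066] [0.012 0.012 0.018]
[251.  78.] 162 [ 0.5344 -0.011   0.1082] [0.011 0.011 0.018]
[316.  78.] 158 [ 0.582  -0.0078  0.1081] [0.012 0.011 0.017]
[289. 154.] 19 [ 0.5664 -0.0664  0.1056] [0.004 0.    0.014]
[247.  11.] 53 [0.5287 0.0397 0.1132] [0.006 0.006 0.003]
[320.  11.] 57 [0.5812 0.0433 0.1131] [0.007 0.006 0.003]
[247.  80.] 59 [ 0.5319 -0.0129  0.113 ] [0.006 0.007 0.003]
[320.  80.] 50 [ 0.5846 -0.0089  0.113 ] [0.006 0.005 0.003]
[290. 175.] 282 [ 0.5673 -0.0777  0.1285] [0.006 0.026 0.02 ]
tin [ 0.5623 -0.0904  0.1819] ((559.369384765625, -99.73042297363281), 27.82120132446289)
from [ 0.5642 -0.1096  0.1991] lin(mm) [ -0.9 124.2   0.2] twist [-0.05 -0.04  0.  ] F [-0.2  0.7  0.3] gw 0.547 t 7.08
```

View pics/5w.png

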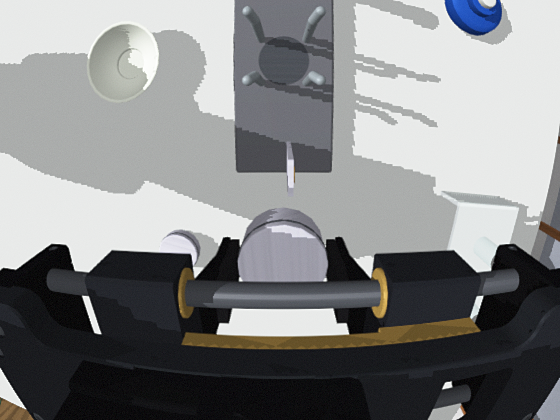

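```bash
python3 - <<'E'
from h import *
im,d,X=wcloud()
m=(d>0)&(X[...,2]>.196)&(X[...,2]<.206)&(im.min(-1)>90)
P=X[m];print('tin',m.sum(),P.mean(0).round(4),cv2.minEnclosingCircle((P[:,:2]*1000).astype(np.float32)),P.min(0),P.max(0))
m=(d>0)&(X[...,2]>.172)&(X[...,2]<.19)&(im.min(-1)>60)
P=X[m];print('tinside',m.sum(),P.min(0),P.max(0))
E
```

```text
tin 4466 [ 0.5638 -0.103   0.2004] ((563.399169921875, -99.06671142578125), 32.839290618896484) [ 0.53065677 -0.12012286  0.19603016] [ 0.59614151 -0.08576732  0.20430285]
tinside 722 [ 0.53071716 -0.10667327  0.17213667] [ 0.59532367 -0.08568582  0.18998189]
```

```bash
python3 -m creep '[{"linear":[0,0.025,0],"twist":[0,0,0],"fingers":0.3},{"linear":[0,0.055,0.0],"twist":[0,0,0],"fingers":0.3},{"linear":[0,0.085,0.0],"twist":[0,0,0],"fingers":0.3},{"linear":[0,0.11,0.0],"twist":[0,0,0],"fingers":0.3},{"linear":[0,0.12,0.001],"twist":[0,0,0],"fingers":0.3},{"linear":[0.0,0.125,0.001],"twist":[0,0,0],"fingers":0.3},{"linear":[0,0.125,0.001],"twist":[0,0,0],"fingers":0.3},{"linear":[0,0.125,0.001],"twist":[0,0,0],"fingers":0.3}]' 20
python3 -m creep '[{"linear":[0,0,0],"twist":[0,0,0],"fingers":0.3},{"linear":[0.015,0,0],"twist":[0,0,0],"fingers":0.3},{"linear":[0.03,0,0],"twist":[0,0,0],"fingers":0.3},{"linear":[0.035,0,0],"twist":[0,0,0],"fingers":0.3},{"linear":[0.035,0,0],"twist":[0,0,0],"fingers":0.3}]' 20
python3 - <<'E'
from h import *
im,d,p=snap('wrist','6w'); im,d,p=snap('scene','6s'); a=im[130:270,230:370,::-1]; cv2.imwrite('pics/6c.png',cv2.resize(a,(600,600),interpolation=3))
im,d,p=snap('side');a=im[130:270,230:370,::-1]; cv2.imwrite('pics/6d.png',cv2.resize(a,(600,600),interpolation=3))
for cam in ['scene','side']:
    im,d,X=cloud(cam)
    for lo,hi in [(.09,.118)]:
      m=(d>0)&(X[...,2]>lo)&(X[...,2]<hi)&(X[...,1]>-0.12)&(X[...,1]<.08)&(X[...,0]>.5)&(X[...,0]<.62)
      n,l,s,c=cv2.connectedComponentsWithStats(m.astype(np.uint8))
      for i in range(1,n):
        if s[i,4]>5: print(cam,c[i].round(),s[i,4],X[l==i].mean(0).round(4),np.ptp(X[l==i],axis=0).round(3))
go([0.5566,0.015,0.059],3.9)
E
```

```text
time: 7.8
position: [0.5569, 0.0149, 0.1994]
tool_rot: [-0.054, 1.57, 0.052]
ft_force: [-0.9, -0.6, -1.3]
grip_width: 0.545
time: 8.22
position: [0.5556, 0.0153, 0.1629]
tool_rot: [-0.053, 1.573, 0.053]
ft_force: [-0.5, 0.1, -0.7]
grip_width: 0.548
scene [283. 194.] 17 [ 0.5351 -0.0106  0.1065] [0.01  0.012 0.02 ]
scene [293. 206.] 12 [ 0.5838 -0.0078  0.106 ] [0.008 0.01  0.026]
scene [269. 214.] 40 [ 0.5686 -0.0789  0.1037] [0.005 0.027 0.027]
side [298. 206.] 27 [0.5771 0.0397 0.1024] [0.012 0.012 0.019]
side [280. 208.] 27 [0.5292 0.0362 0.1021] [0.01  0.011 0.022]
side [303. 214.] 23 [ 0.5795 -0.0095  0.1036] [0.011 0.008 0.022]
side [285. 217.] 26 [ 0.5328 -0.0115  0.1022] [0.012 0.011 0.021]
side [304. 230.] 49 [ 0.5651 -0.0822  0.1041] [0.006 0.028 0.028]
from [0.5573 0.0167 0.1655] lin(mm) [106.5  -1.6  -0.9] twist [0.08 0.09 0.02] F [-0.   0.2 -1.4] gw 0.545 t 8.47
```

View pics/6c.png

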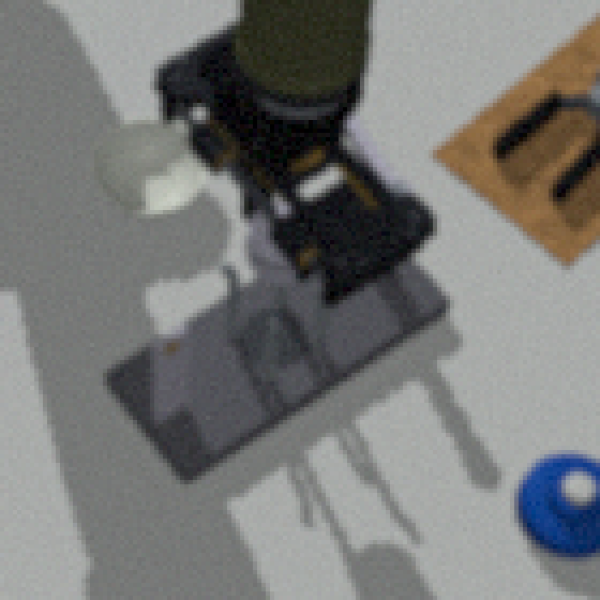

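View pics/6d.png

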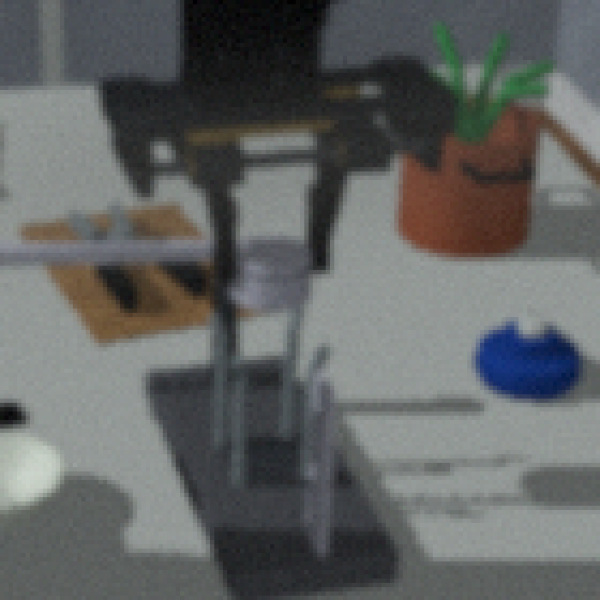

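View pics/6w.png

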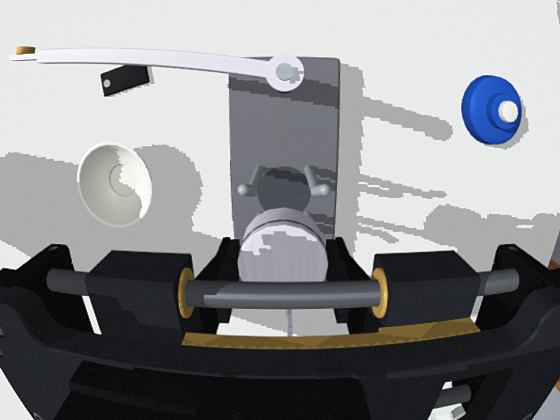

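```bash
cat >> h.py <<'E'
def avg(pos,yaw,n=6):
    Ps=[];Rs=[]
    for i in range(n):
        s=st();Ps.append(s['position']);Rs.append(s['tool_rot']); viewer.get_image('side')
    Ps=np.array(Ps);P0=Ps.mean(0);R0=R.from_rotvec(Rs).mean().as_matrix()
    l=R0.T@(np.array(pos)-P0);t=np.degrees(R.from_matrix(R0.T@Rt(yaw)).as_rotvec())
    print('avg',P0.round(4),'sd',Ps.std(0).round(4),'lin(mm)',(l*1000).round(1),'twist',t.round(2),'F',np.round(s['ft_force'],1),'gw',round(s['grip_width'],3),'t',round(s['time'],2))
E
python3 - <<'E'
from h import *
avg([0.5566,0.015,0.059],3.9)
E
```

```text
avg [0.557  0.0168 0.1652] sd [0.0002 0.0001 0.0002] lin(mm) [106.2  -1.8  -0.7] twist [0.1  0.06 0.02] F [-0.2 -1.   0.2] gw 0.541 t 8.72
```

```bash
python3 -m creep '[{"linear":[0.01,-0.0018,-0.0005],"twist":[0,0,0],"fingers":0.3},{"linear":[0.025,-0.0018,-0.0005],"twist":[0,0,0],"fingers":0.3},{"linear":[0.035,-0.0018,-0.0005],"twist":[0,0,0],"fingers":0.3},{"linear":[0.045,-0.0018,-0.0005],"twist":[0,0,0],"fingers":0.3},{"linear":[0.055,-0.0018,-0.0005],"twist":[0,0,0],"fingers":0.3},{"linear":[0.06,-0.0018,-0.0005],"twist":[0,0,0],"fingers":0.3},{"linear":[0.06,-0.0018,-0.0005],"twist":[0,0,0],"fingers":0.3},{"linear":[0.06,-0.0018,-0.0005],"twist":[0,0,0],"fingers":0.3}]' 20
python3 - <<'E'
from h import *
avg([0.5566,0.015,0.059],3.9,4)
E
python3 -m creep '[{"linear":[0.01,0,0],"twist":[0,0,0],"fingers":0.3},{"linear":[0.02,0,0],"twist":[0,0,0],"fingers":0.3},{"linear":[0.03,0,0],"twist":[0,0,0],"fingers":0.3},{"linear":[0.04,0,0],"twist":[0,0,0],"fingers":0.3},{"linear":[0.045,0,0],"twist":[0,0,0],"fingers":0.3},{"linear":[0.045,0,0],"twist":[0,0,0],"fingers":0.3},{"linear":[0.045,0,0],"twist":[0,0,0],"fingers":0.3},{"linear":[0.045,0,0],"twist":[0,0,0],"fingers":0.3}]' 20
python3 - <<'E'
from h import *
avg([0.5566,0.015,0.059],3.9,4)
im,d,p=snap('side');a=im[130:270,230:370,::-1]; cv2.imwrite('pics/7d.png',cv2.resize(a,(600,600),interpolation=3))
E
```

```text
time: 9.43
position: [0.5562, 0.0151, 0.1043]
tool_rot: [-0.055, 1.571, 0.055]
ft_force: [-0.4, -0.2, 0.4]
grip_width: 0.547
avg [0.5566 0.0151 0.1049] sd [0.0002 0.     0.0003] lin(mm) [45.9 -0.1 -0. ] twist [0.11 0.04 0.  ] F [-0.8 -0.4 -1.1] gw 0.543 t 9.58
time: 10.3
position: [0.5566, 0.0151, 0.0598]
tool_rot: [-0.055, 1.57, 0.055]
ft_force: [-0.1, -0.3, -1.3]
grip_width: 0.546
avg [0.5567 0.0151 0.06  ] sd [0.0001 0.     0.0001] lin(mm) [ 1.  -0.1 -0.1] twist [0.1  0.05 0.01] F [ 0.2 -1.1 -0.9] gw 0.538 t 10.45
```

View pics/7d.png

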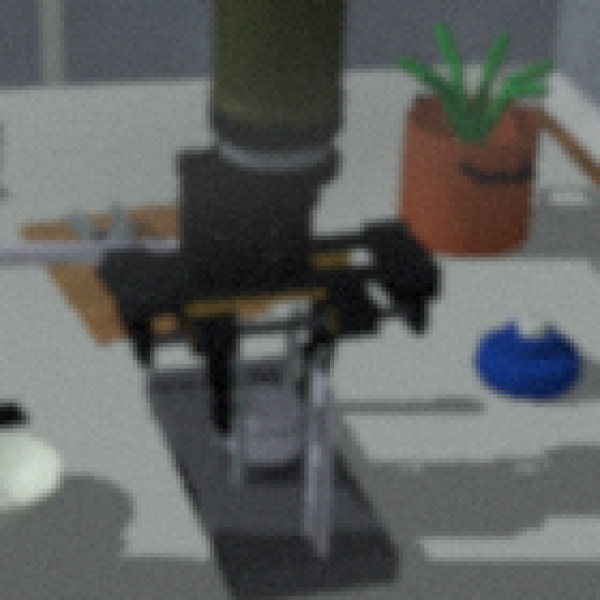

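```bash
python3 -m creep '[{"linear":[0,0,0],"twist":[0,0,0],"fingers":-0.4},{"linear":[0,0,0],"twist":[0,0,0],"fingers":-0.4},{"linear":[0,0,0],"twist":[0,0,0],"fingers":-0.4},{"linear":[0,0,0],"twist":[0,0,0],"fingers":-0.4},{"linear":[-0.03,0,0],"twist":[0,0,0],"fingers":-0.4},{"linear":[-0.07,0,0],"twist":[0,0,0],"fingers":-0.4},{"linear":[-0.11,0,0],"twist":[0,0,0],"fingers":-0.4},{"linear":[-0.14,0,0],"twist":[0,0,0],"fingers":-0.4}]' 20
python3 - <<'E'
from h import *
im,d,p=snap('side','8s');a=im[130:270,230:370,::-1]; cv2.imwrite('pics/8d.png',cv2.resize(a,(600,600),interpolation=3))
tins()
avg([0.5844,-0.3763,0.12],3.9,4)
E
```

```text
time: 11.22
position: [0.557, 0.0154, 0.2028]
tool_rot: [-0.055, 1.567, 0.055]
ft_force: [1.9, -0.5, 0.7]
grip_width: 0.701
scene [214. 216.] 198 z 0.0206 [ 0.4472 -0.203 ] [0.046 0.046]
scene [185. 228.] 198 z 0.0152 [ 0.4363 -0.2949] [0.046 0.046]
scene [182. 281.] 251 z 0.0247 [ 0.5852 -0.3754] [0.047 0.046]
scene [136. 335.] 78 z 0.0334 [ 0.6523 -0.5467] [0.02 0.04]
side [262. 299.] 338 z 0.0180 [ 0.4447 -0.2031] [0.046 0.048]
side [263. 333.] 407 z 0.0130 [ 0.4339 -0.2956] [0.046 0.048]
side [350. 354.] 572 z 0.0230 [ 0.5825 -0.3773] [0.047 0.047]
avg [0.5564 0.015  0.1999] sd [0.0011 0.0002 0.0017] lin(mm) [  80.2 -392.2    0.5] twist [0.1  0.06 0.04] F [-0.1  0.  -0.2] gw 0.699 t 11.52
```

View pics/8d.png

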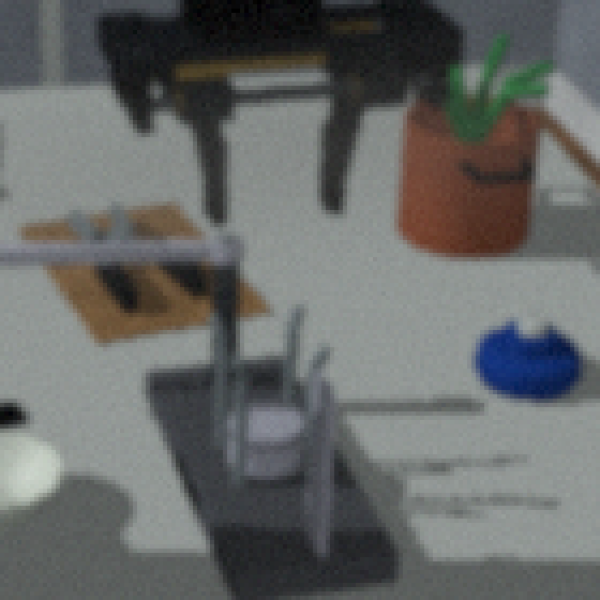

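```bash
python3 -m creep '[{"linear":[0,-0.03,0],"twist":[0,0,0],"fingers":-0.4},{"linear":[0,-0.07,0.0],"twist":[0,0,0],"fingers":-0.4},{"linear":[0,-0.11,0.0],"twist":[0,0,0],"fingers":-0.4},{"linear":[0,-0.15,0],"twist":[0,0,0],"fingers":-0.4},{"linear":[0.01,-0.19,0],"twist":[0,0,0],"fingers":-0.4},{"linear":[0.02,-0.23,0],"twist":[0,0,0],"fingers":-0.4},{"linear":[0.03,-0.27,0],"twist":[0,0,0],"fingers":-0.4},{"linear":[0.03,-0.3,0],"twist":[0,0,0],"fingers":-0.4}]' 20
python3 -m creep '[{"linear":[0.02,-0.03,0],"twist":[0,0,0],"fingers":-0.4},{"linear":[0.03,-0.06,0.0],"twist":[0,0,0],"fingers":-0.4},{"linear":[0.04,-0.08,0.0],"twist":[0,0,0],"fingers":-0.4},{"linear":[0.05,-0.092,0],"twist":[0,0,0],"fingers":-0.4},{"linear":[0.05,-0.092,0],"twist":[0,0,0],"fingers":-0.4},{"linear":[0.05,-0.092,0],"twist":[0,0,0],"fingers":-0.4},{"linear":[0.05,-0.092,0],"twist":[0,0,0],"fingers":-0.4}]' 20
python3 - <<'E'
from h import *
avg([0.5844,-0.3763,0.019],3.9,4)
im,d,p=snap('wrist','9w'); wtins()
E
```

```text
time: 12.23
position: [0.5742, -0.288, 0.1649]
tool_rot: [-0.051, 1.577, 0.054]
ft_force: [-0.7, 1.4, -0.9]
grip_width: 0.701
time: 12.82
position: [0.5844, -0.3734, 0.1196]
tool_rot: [-0.056, 1.57, 0.058]
ft_force: [0.4, 0.5, 0.8]
grip_width: 0.698
avg [ 0.5847 -0.3736  0.1204] sd [0.0002 0.0003 0.0005] lin(mm) [101.4  -2.7  -0.6] twist [ 0.27  0.06 -0.03] F [-0.5 -0.1  0.5] gw 0.7 t 12.97
wrist [133.  10.] 1078 z 0.0187 [ 0.4467 -0.2156] [0.046 0.023] [ 446.7 -207. ] 23.2
wrist [117. 103.] 2140 z 0.0136 [ 0.4357 -0.2954] [0.048 0.047] [ 435.3 -295.7] 24.2
wrist [402. 187.] 2557 z 0.0235 [ 0.6848 -0.3526] [0.047 0.047] [ 685.3 -353. ] 24.1
wrist [282. 206.] 2715 z 0.0236 [ 0.5844 -0.3759] [0.047 0.047] [ 584.4 -376.4] 23.6
wrist [234. 276.] 146 z 0.0187 [ 0.5456 -0.4473] [0.012 0.007] [ 546.1 -447.4] 6.7
wrist [325. 276.] 250 z 0.0186 [ 0.6288 -0.442 ] [0.021 0.007] [ 628.9 -443.2] 10.7
wrist [228. 312.] 222 z 0.0236 [ 0.5419 -0.4842] [0.026 0.014] [ 541.9 -483.1] 14.0
wrist [327. 313.] 407 z 0.0235 [ 0.6331 -0.4781] [0.04  0.016] [ 632.8 -474.5] 20.2
```

View pics/9w.png

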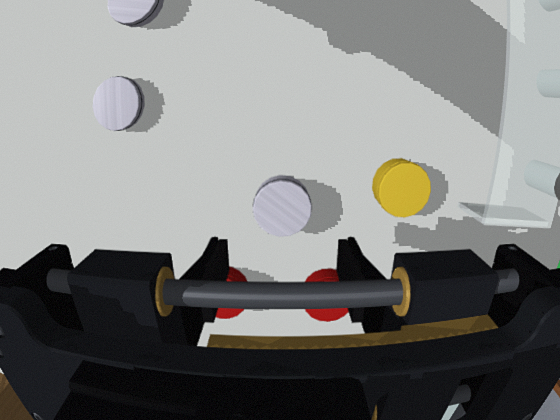

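```bash
python3 -m creep '[{"linear":[0.015,-0.0027,-0.0005],"twist":[0,0,0],"fingers":-0.4},{"linear":[0.04,-0.0027,-0.0005],"twist":[0,0,0],"fingers":-0.4},{"linear":[0.065,-0.0027,-0.0005],"twist":[0,0,0],"fingers":-0.4},{"linear":[0.085,-0.0027,-0.0005],"twist":[0,0,0],"fingers":-0.4},{"linear":[0.095,-0.0027,-0.0005],"twist":[0,0,0],"fingers":-0.4},{"linear":[0.101,-0.0027,-0.0005],"twist":[0,0,0],"fingers":-0.4},{"linear":[0.101,-0.0027,-0.0005],"twist":[0,0,0],"fingers":-0.4},{"linear":[0.101,-0.0027,-0.0005],"twist":[0,0,0],"fingers":-0.4}]' 20
python3 -m creep '[{"linear":[0,0,0],"twist":[0,0,0],"fingers":0.3},{"linear":[0,0,0],"twist":[0,0,0],"fingers":0.3},{"linear":[0,0,0],"twist":[0,0,0],"fingers":0.3},{"linear":[0,0,0],"twist":[0,0,0],"fingers":0.3},{"linear":[0,0,0],"twist":[0,0,0],"fingers":0.3}]' 20
python3 -m creep '[{"linear":[-0.02,0,0],"twist":[0,0,0],"fingers":0.3},{"linear":[-0.055,0.0,0],"twist":[0,0,0],"fingers":0.3},{"linear":[-0.09,0.01,0],"twist":[0,0,0],"fingers":0.3},{"linear":[-0.12,0.03,0],"twist":[0,0,0],"fingers":0.3},{"linear":[-0.15,0.06,0],"twist":[0,0,0],"fingers":0.3},{"linear":[-0.175,0.09,0],"twist":[0,0,0],"fingers":0.3},{"linear":[-0.18,0.12,0],"twist":[0,0,0],"fingers":0.3},{"linear":[-0.18,0.15,0],"twist":[0,0,0],"fingers":0.3}]' 20
python3 - <<'E'
from h import *
avg([0.5566,0.0151,0.2],3.9,4)
im,d,p=snap('wrist','10w')
im,d,X=wcloud()
z=st()['position'][2]
m=(d>0)&(X[...,2]>z)&(X[...,2]<z+.01)&(im.min(-1)>90)
P=X[m];print(st()['position'],'tin far edge',P[:,1].max(),np.median(P[:,2]))
E
```

```text
time: 13.78
position: [0.5838, -0.379, 0.0191]
tool_rot: [-0.055, 1.569, 0.054]
ft_force: [0.1, 0.5, 0.1]
grip_width: 0.701
time: 14.2
position: [0.584, -0.3792, 0.0199]
tool_rot: [-0.056, 1.568, 0.054]
ft_force: [0.9, 0.1, 4.1]
grip_width: 0.547
time: 14.87
position: [0.574, -0.228, 0.2017]
tool_rot: [-0.057, 1.566, 0.053]
ft_force: [0.6, 0.7, -0.3]
grip_width: 0.548
avg [ 0.5738 -0.2234  0.2004] sd [0.0003 0.0035 0.0009] lin(mm) [  0.6 239.1   0.9] twist [ 0.44  0.14 -0.04] F [ 0.1 -0.5 -0.5] gw 0.545 t 15.02
[ 0.57231556 -0.23053491  0.19811798] tin far edge -0.20296514246643674 0.20210680723382501
```

View pics/10w.png

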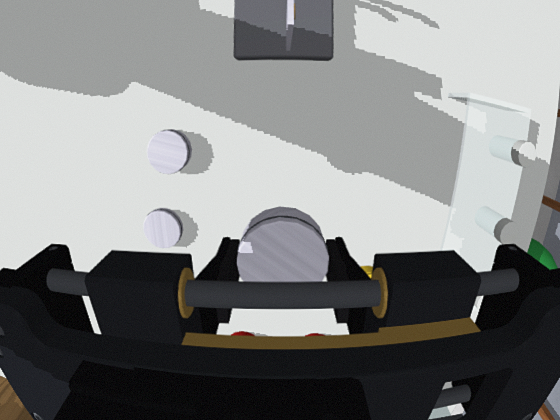

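```bash
python3 -m creep '[{"linear":[0,0.03,0],"twist":[0,0,0],"fingers":0.3},{"linear":[0,0.065,0.0],"twist":[0,0,0],"fingers":0.3},{"linear":[0,0.1,0.0],"twist":[0.4,0,0],"fingers":0.3},{"linear":[0,0.135,0.001],"twist":[0.4,0,0],"fingers":0.3},{"linear":[0,0.17,0.001],"twist":[0.4,0,0],"fingers":0.3},{"linear":[0,0.205,0.001],"twist":[0.4,0,0],"fingers":0.3},{"linear":[0,0.235,0.001],"twist":[0.4,0,0],"fingers":0.3},{"linear":[0,0.243,0.001],"twist":[0.4,0,0],"fingers":0.3}]' 20
python3 -m creep '[{"linear":[0,0,0],"twist":[0,0,0],"fingers":0.3},{"linear":[0,0,0],"twist":[0,0,0],"fingers":0.3},{"linear":[0.01,0,0],"twist":[0,0,0],"fingers":0.3},{"linear":[0.02,0,0],"twist":[0,0,0],"fingers":0.3},{"linear":[0.025,0,0],"twist":[0,0,0],"fingers":0.3},{"linear":[0.025,0,0],"twist":[0,0,0],"fingers":0.3},{"linear":[0.025,0,0],"twist":[0,0,0],"fingers":0.3}]' 20
python3 - <<'E'
from h import *
avg([0.5566,0.0123,0.072],3.9,5)
im,d,p=snap('wrist','11w')
E
```

```text
time: 15.83
position: [0.5564, 0.0188, 0.1986]
tool_rot: [-0.051, 1.57, 0.056]
ft_force: [0.4, 1.7, -0.5]
grip_width: 0.55
time: 16.42
position: [0.5564, 0.0126, 0.1726]
tool_rot: [-0.048, 1.572, 0.049]
ft_force: [0.1, 0.4, -1.4]
grip_width: 0.548
avg [0.5569 0.0131 0.1735] sd [0.0003 0.0003 0.0005] lin(mm) [101.5  -0.7  -0.4] twist [-0.33 -0.   -0.  ] F [-0.3 -0.5 -0.2] gw 0.545 t 16.62
```

View pics/11w.png

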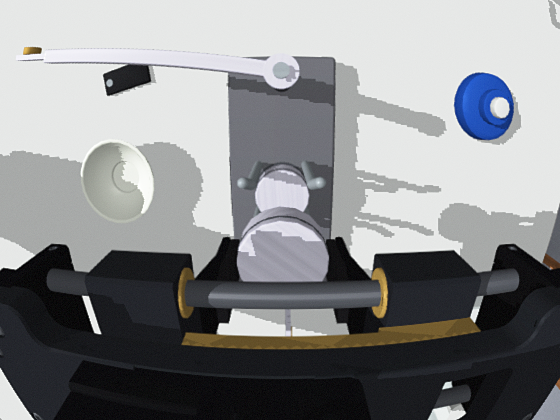

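```bash
python3 -m creep '[{"linear":[0.015,-0.0005,0],"twist":[0,0,0],"fingers":0.3},{"linear":[0.03,-0.0005,0],"twist":[0,0,0],"fingers":0.3},{"linear":[0.045,-0.0005,0],"twist":[0,0,0],"fingers":0.3},{"linear":[0.06,-0.0005,0],"twist":[0,0,0],"fingers":0.3},{"linear":[0.075,-0.0005,0],"twist":[0,0,0],"fingers":0.3},{"linear":[0.09,-0.0005,0],"twist":[0,0,0],"fingers":0.3},{"linear":[0.1,-0.0005,0],"twist":[0,0,0],"fingers":0.3},{"linear":[0.1,-0.0005,0],"twist":[0,0,0],"fingers":0.3}]' 20
python3 -m creep '[{"linear":[0,0,0],"twist":[0,0,0],"fingers":0.3},{"linear":[0,0,0],"twist":[0,0,0],"fingers":0.3}]' 20
python3 -m creep '[{"linear":[0,0,0],"twist":[0,0,0],"fingers":-0.4},{"linear":[0,0,0],"twist":[0,0,0],"fingers":-0.4},{"linear":[0,0,0],"twist":[0,0,0],"fingers":-0.4},{"linear":[0,0,0],"twist":[0,0,0],"fingers":-0.4},{"linear":[-0.03,0,0],"twist":[0,0,0],"fingers":-0.4},{"linear":[-0.07,0,0],"twist":[0,0,0],"fingers":-0.4},{"linear":[-0.11,0,0],"twist":[0,0,0],"fingers":-0.4},{"linear":[-0.13,0,0],"twist":[0,0,0],"fingers":-0.4}]' 20
python3 - <<'E'
from h import *
im,d,p=snap('side','12s');a=im[130:270,230:370,::-1]; cv2.imwrite('pics/12d.png',cv2.resize(a,(600,600),interpolation=3))
tins()
avg([0.4465,-0.203,0.2],3.9,4)
E
```

```text
time: 17.38
position: [0.5558, 0.0128, 0.0718]
tool_rot: [-0.049, 1.573, 0.05]
ft_force: [-0.6, -0.3, 0.7]
grip_width: 0.544
time: 17.55
position: [0.5575, 0.0129, 0.0744]
tool_rot: [-0.049, 1.569, 0.049]
ft_force: [0.2, 0.3, -0.3]
grip_width: 0.544
time: 18.22
position: [0.5588, 0.0134, 0.2086]
tool_rot: [-0.05, 1.564, 0.049]
ft_force: [1.2, -0.8, 0.8]
grip_width: 0.695
scene [214. 216.] 199 z 0.0207 [ 0.4476 -0.203 ] [0.047 0.045]
scene [185. 228.] 192 z 0.0151 [ 0.435  -0.2947] [0.05  0.047]
scene [137. 334.] 81 z 0.0326 [ 0.6512 -0.5463] [0.023 0.039]
side [262. 300.] 341 z 0.0179 [ 0.445  -0.2045] [0.046 0.047]
side [263. 333.] 404 z 0.0131 [ 0.4339 -0.2955] [0.046 0.05 ]
avg [0.5568 0.0127 0.2035] sd [0.0009 0.0001 0.0014] lin(mm) [   3.6 -208.4 -123.6] twist [-0.31  0.01  0.03] F [ 0.1  0.2 -0.4] gw 0.7 t 18.52
```

View pics/12d.png

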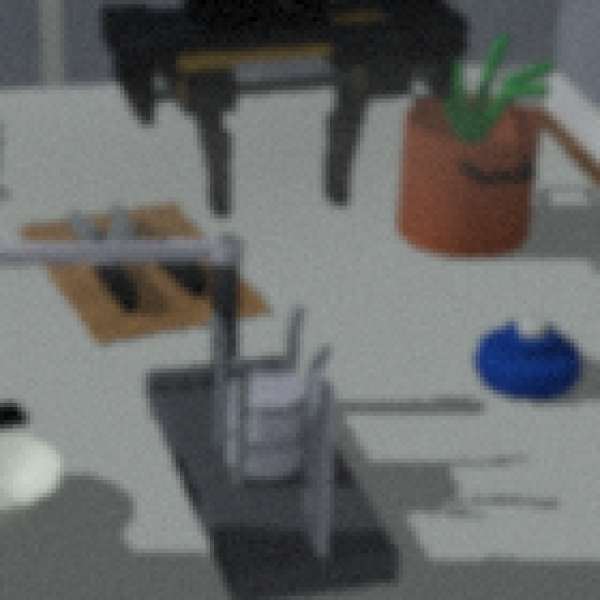

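```bash
python3 -m creep '[{"linear":[0,-0.03,-0.015],"twist":[0,0,0],"fingers":-0.4},{"linear":[0,-0.065,-0.034],"twist":[0,0,0],"fingers":-0.4},{"linear":[0,-0.1,-0.055],"twist":[0,0,0],"fingers":-0.4},{"linear":[0,-0.135,-0.075],"twist":[-0.3,0,0],"fingers":-0.4},{"linear":[0.02,-0.165,-0.095],"twist":[-0.3,0,0],"fingers":-0.4},{"linear":[0.045,-0.19,-0.11],"twist":[-0.3,0,0],"fingers":-0.4},{"linear":[0.07,-0.205,-0.12],"twist":[-0.3,0,0],"fingers":-0.4},{"linear":[0.085,-0.2085,-0.1235],"twist":[-0.3,0,0],"fingers":-0.4}]' 20
python3 -m creep '[{"linear":[0,0,0],"twist":[0,0,0],"fingers":-0.4},{"linear":[0,0,0],"twist":[0,0,0],"fingers":-0.4},{"linear":[0,0,0],"twist":[0,0,0],"fingers":-0.4},{"linear":[0,0,0],"twist":[0,0,0],"fingers":-0.4}]' 20
python3 - <<'E'
from h import *
im,d,p=snap('wrist','13w'); wtins()
avg([0.4467,-0.203,0.019],3.9,5); print(np.round(st()['joint_positions'],2))
E
```

```text
time: 19.23
position: [0.4422, -0.2062, 0.1147]
tool_rot: [-0.048, 1.576, 0.05]
ft_force: [-0.3, 0.4, 0.2]
grip_width: 0.696
time: 19.57
position: [0.4482, -0.2022, 0.1197]
tool_rot: [-0.056, 1.568, 0.054]
ft_force: [1.0, 0.0, 0.5]
grip_width: 0.7
wrist [280. 204.] 2594 z 0.0186 [ 0.4463 -0.2024] [0.046 0.047] [ 446.3 -202.7] 23.5
wrist [260. 277.] 269 z 0.0128 [ 0.4333 -0.2756] [0.034 0.01 ] [ 433.3 -278.9] 17.2
wrist [262. 312.] 201 z 0.0136 [ 0.4357 -0.3133] [0.036 0.011] [ 435.6 -310.7] 17.9
avg [ 0.4475 -0.2027  0.1193] sd [0.0003 0.0001 0.0002] lin(mm) [100.3  -0.2  -1. ] twist [0.07 0.07 0.05] F [ 0.2 -0.7  0.3] gw 0.699 t 19.87
[ 0.86  0.1  -0.51  1.96  0.06  1.09  0.39]
```

View pics/13w.png

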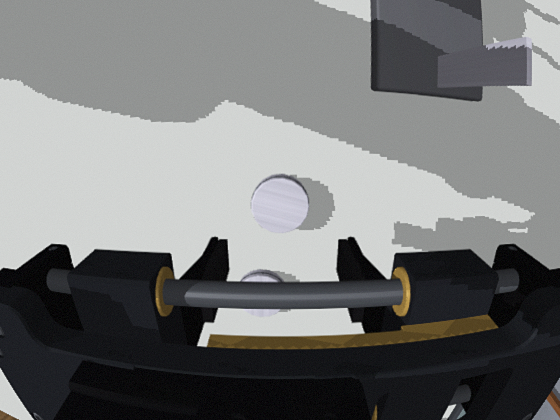

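```bash
python3 -m creep '[{"linear":[0.015,0,-0.001],"twist":[0,0,0],"fingers":-0.4},{"linear":[0.04,0,-0.001],"twist":[0,0,0],"fingers":-0.4},{"linear":[0.065,0,-0.001],"twist":[0,0,0],"fingers":-0.4},{"linear":[0.085,0,-0.001],"twist":[0,0,0],"fingers":-0.4},{"linear":[0.096,0,-0.001],"twist":[0,0,0],"fingers":-0.4},{"linear":[0.103,0,-0.001],"twist":[0,0,0],"fingers":-0.4},{"linear":[0.103,0,-0.001],"twist":[0,0,0],"fingers":-0.4},{"linear":[0.103,0,-0.001],"twist":[0,0,0],"fingers":-0.4}]' 20
python3 -m creep '[{"linear":[0,0,0],"twist":[0,0,0],"fingers":0.3},{"linear":[0,0,0],"twist":[0,0,0],"fingers":0.3},{"linear":[0,0,0],"twist":[0,0,0],"fingers":0.3},{"linear":[0,0,0],"twist":[0,0,0],"fingers":0.3},{"linear":[0,0,0],"twist":[0,0,0],"fingers":0.3}]' 20
python3 -m creep '[{"linear":[-0.02,0,0],"twist":[0,0,0],"fingers":0.3},{"linear":[-0.055,0.0,0],"twist":[0,0,0],"fingers":0.3},{"linear":[-0.09,0.0,0],"twist":[0,0,0],"fingers":0.3},{"linear":[-0.125,0.01,0.01],"twist":[0,0,0],"fingers":0.3},{"linear":[-0.155,0.03,0.02],"twist":[0,0,0],"fingers":0.3},{"linear":[-0.18,0.05,0.04],"twist":[0,0,0],"fingers":0.3},{"linear":[-0.185,0.07,0.055],"twist":[0,0,0],"fingers":0.3},{"linear":[-0.185,0.08,0.07],"twist":[0,0,0],"fingers":0.3}]' 20
python3 -m creep '[{"linear":[0,0,0],"twist":[0,0,0],"fingers":0.3},{"linear":[0,0,0],"twist":[0,0,0],"fingers":0.3},{"linear":[0,0,0],"twist":[0,0,0],"fingers":0.3},{"linear":[0,0,0],"twist":[0,0,0],"fingers":0.3}]' 20
python3 - <<'E'
from h import *
avg([0.5566,0.0151,0.2],3.9,4)
im,d,p=snap('wrist','14w')
im,d,X=wcloud()
z=st()['position'][2]
m=(d>0)&(X[...,2]>z-.002)&(X[...,2]<z+.01)&(im.min(-1)>90)
P=X[m];print(st()['position'],'tin far edge',P[:,1].max(),np.median(P[:,2]))
E
```

```text
time: 20.58
position: [0.4463, -0.2032, 0.0161]
tool_rot: [-0.054, 1.569, 0.053]
ft_force: [-0.0, -0.8, -0.4]
grip_width: 0.699
time: 21.0
position: [0.4465, -0.2035, 0.0165]
tool_rot: [-0.054, 1.569, 0.052]
ft_force: [-0.0, 0.0, 4.8]
grip_width: 0.546
time: 21.67
position: [0.5124, -0.1157, 0.2037]
tool_rot: [-0.057, 1.565, 0.054]
ft_force: [0.7, -0.5, -0.3]
grip_width: 0.539
time: 22.0
position: [0.5091, -0.1197, 0.1999]
tool_rot: [-0.052, 1.572, 0.052]
ft_force: [-0.5, -1.0, -0.0]
grip_width: 0.547
avg [ 0.5093 -0.1196  0.2001] sd [0.0001 0.0001 0.0001] lin(mm) [ -0.  131.3  56.1] twist [-0.11 -0.07  0.01] F [-0.2 -0.3 -0.4] gw 0.543 t 22.15
[ 0.50985272 -0.11886644  0.20045534] tin far edge -0.09440098853238137 0.20245042472779606
```

View pics/14w.png

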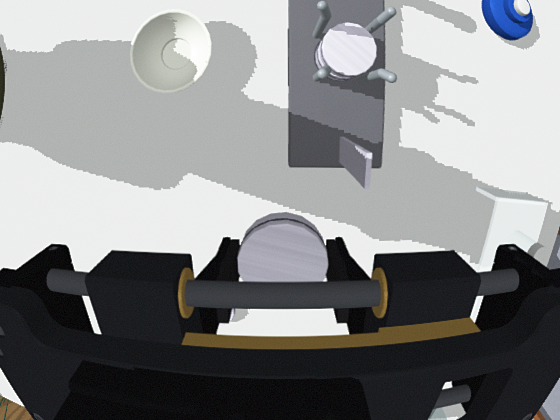

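```bash
python3 -m creep '[{"linear":[0,0.025,0.012],"twist":[0,0,0],"fingers":0.3},{"linear":[0,0.055,0.025],"twist":[0,0,0],"fingers":0.3},{"linear":[0,0.085,0.038],"twist":[0,0,0],"fingers":0.3},{"linear":[0,0.115,0.049],"twist":[0,0,0],"fingers":0.3},{"linear":[0,0.131,0.056],"twist":[0,0,0],"fingers":0.3},{"linear":[0,0.131,0.056],"twist":[0,0,0],"fingers":0.3},{"linear":[0,0.131,0.056],"twist":[0,0,0],"fingers":0.3},{"linear":[0.01,0.131,0.056],"twist":[0,0,0],"fingers":0.3}]' 20
python3 -m creep '[{"linear":[0.01,0,0],"twist":[0,0,0],"fingers":0.3},{"linear":[0.02,0,0],"twist":[0,0,0],"fingers":0.3},{"linear":[0.02,0,0],"twist":[0,0,0],"fingers":0.3},{"linear":[0.02,0,0],"twist":[0,0,0],"fingers":0.3},{"linear":[0.02,0,0],"twist":[0,0,0],"fingers":0.3}]' 20
python3 - <<'E'
from h import *
avg([0.5566,0.0146,0.0935],3.9,5)
E
```

```text
time: 22.97
position: [0.5582, 0.0149, 0.1918]
tool_rot: [-0.053, 1.567, 0.052]
ft_force: [0.0, -0.3, -0.1]
grip_width: 0.545
time: 23.38
position: [0.557, 0.0156, 0.1704]
tool_rot: [-0.053, 1.57, 0.053]
ft_force: [0.8, -0.4, -0.7]
grip_width: 0.547
avg [0.5573 0.0159 0.1708] sd [0.0001 0.0001 0.0002] lin(mm) [77.3 -1.2 -0.9] twist [-0.02  0.03  0.01] F [ 0.6  0.3 -0.4] gw 0.542 t 23.58
```

```bash
python3 -m creep '[{"linear":[0.015,-0.0012,-0.0008],"twist":[0,0,0],"fingers":0.3},{"linear":[0.03,-0.0012,-0.0008],"twist":[0,0,0],"fingers":0.3},{"linear":[0.045,-0.0012,-0.0008],"twist":[0,0,0],"fingers":0.3},{"linear":[0.06,-0.0012,-0.0008],"twist":[0,0,0],"fingers":0.3},{"linear":[0.07,-0.0012,-0.0008],"twist":[0,0,0],"fingers":0.3},{"linear":[0.077,-0.0012,-0.0008],"twist":[0,0,0],"fingers":0.3},{"linear":[0.077,-0.0012,-0.0008],"twist":[0,0,0],"fingers":0.3},{"linear":[0.077,-0.0012,-0.0008],"twist":[0,0,0],"fingers":0.3}]' 20
python3 -m creep '[{"linear":[0,0,0],"twist":[0,0,0],"fingers":0.3},{"linear":[0,0,0],"twist":[0,0,0],"fingers":0.3}]' 20
python3 -m creep '[{"linear":[0,0,0],"twist":[0,0,0],"fingers":-0.4},{"linear":[0,0,0],"twist":[0,0,0],"fingers":-0.4},{"linear":[0,0,0],"twist":[0,0,0],"fingers":-0.4},{"linear":[0,0,0],"twist":[0,0,0],"fingers":-0.4},{"linear":[-0.03,0,0],"twist":[0,0,0],"fingers":-0.4},{"linear":[-0.07,0,0],"twist":[0,0,0],"fingers":-0.4},{"linear":[-0.1,0,0],"twist":[0,0,0],"fingers":-0.4},{"linear":[-0.11,0,0],"twist":[0,0,0],"fingers":-0.4}]' 20
python3 - <<'E'
from h import *
im,d,p=snap('side','15s');a=im[130:270,230:370,::-1]; cv2.imwrite('pics/15d.png',cv2.resize(a,(600,600),interpolation=3))
tins()
avg([0.435,-0.2953,0.12],3.9,4)
E
```

```text
time: 24.3
position: [0.5566, 0.0149, 0.0938]
tool_rot: [-0.054, 1.57, 0.054]
ft_force: [0.6, 0.6, -1.1]
grip_width: 0.543
time: 24.47
position: [0.557, 0.0148, 0.0944]
tool_rot: [-0.054, 1.569, 0.053]
ft_force: [-0.3, -0.6, 0.2]
grip_width: 0.543
time: 25.13
position: [0.5589, 0.0153, 0.2088]
tool_rot: [-0.054, 1.562, 0.053]
ft_force: [1.5, 0.4, 1.0]
grip_width: 0.698
scene [185. 228.] 194 z 0.0149 [ 0.4348 -0.2952] [0.048 0.046]
scene [136. 335.] 79 z 0.0319 [ 0.652  -0.5466] [0.021 0.039]
side [263. 333.] 399 z 0.0131 [ 0.4339 -0.2953] [0.046 0.048]
avg [0.5557 0.0146 0.2023] sd [0.0006 0.0001 0.0009] lin(mm) [  82.5 -301.  -141.3] twist [-0.01 -0.1   0.01] F [0.5 0.1 0.5] gw 0.703 t 25.43
```

View pics/15d.png

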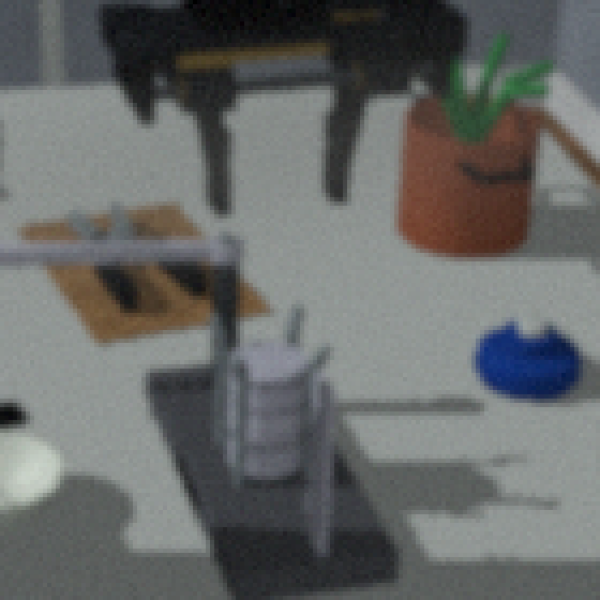

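Three tins are stacked. Next, d.

```bash
python3 -m creep '[{"linear":[0,-0.03,-0.015],"twist":[0,0,0],"fingers":-0.4},{"linear":[0,-0.065,-0.03],"twist":[0,0,0],"fingers":-0.4},{"linear":[0,-0.1,-0.046],"twist":[0,0,0],"fingers":-0.4},{"linear":[0,-0.135,-0.062],"twist":[0,0,0],"fingers":-0.4},{"linear":[0.0,-0.17,-0.08],"twist":[0,0,0],"fingers":-0.4},{"linear":[0.02,-0.205,-0.098],"twist":[0,0,0],"fingers":-0.4},{"linear":[0.04,-0.24,-0.115],"twist":[0,0,0],"fingers":-0.4},{"linear":[0.06,-0.27,-0.13],"twist":[0,0,0],"fingers":-0.4}]' 20
python3 -m creep '[{"linear":[0.02,-0.025,-0.01],"twist":[0,0,0],"fingers":-0.4},{"linear":[0.02,-0.031,-0.011],"twist":[0,0,0],"fingers":-0.4},{"linear":[0.02,-0.031,-0.011],"twist":[0,0,0],"fingers":-0.4},{"linear":[0.02,-0.031,-0.011],"twist":[0,0,0],"fingers":-0.4},{"linear":[0.02,-0.031,-0.011],"twist":[0,0,0],"fingers":-0.4},{"linear":[0.02,-0.031,-0.011],"twist":[0,0,0],"fingers":-0.4}]' 20
python3 - <<'E'
from h import *
im,d,p=snap('wrist','16w'); wtins()
avg([0.4351,-0.2955,0.014],3.9,5)
E
```

```text
time: 26.15
position: [0.4443, -0.2636, 0.1432]
tool_rot: [-0.053, 1.571, 0.053]
ft_force: [0.7, -0.2, 0.6]
grip_width: 0.7
time: 26.65
position: [0.4382, -0.292, 0.1253]
tool_rot: [-0.056, 1.569, 0.056]
ft_force: [-0.1, -0.0, 0.2]
grip_width: 0.701
wrist [278. 203.] 2357 z 0.0136 [ 0.4348 -0.2949] [0.046 0.047] [ 435.  -295.3] 23.6
avg [ 0.4375 -0.2929  0.1251] sd [0.0003 0.0003 0.0002] lin(mm) [111.1  -2.4  -2.6] twist [0.09 0.04 0.04] F [-0.3  0.4 -0.2] gw 0.698 t 26.95
```

View pics/16w.png

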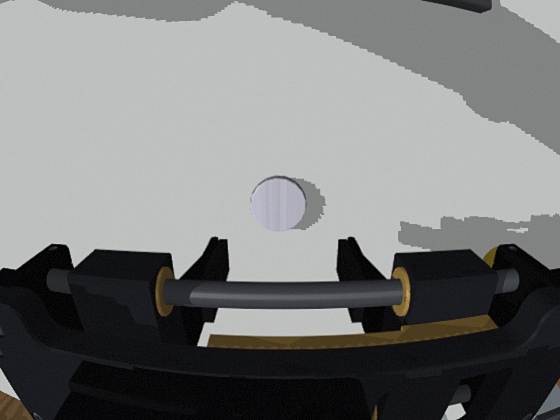

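```bash
python3 -m creep '[{"linear":[0.015,-0.002,-0.0025],"twist":[0,0,0],"fingers":-0.4},{"linear":[0.045,-0.002,-0.0025],"twist":[0,0,0],"fingers":-0.4},{"linear":[0.07,-0.002,-0.0025],"twist":[0,0,0],"fingers":-0.4},{"linear":[0.09,-0.002,-0.0025],"twist":[0,0,0],"fingers":-0.4},{"linear":[0.103,-0.002,-0.0025],"twist":[0,0,0],"fingers":-0.4},{"linear":[0.11,-0.002,-0.0025],"twist":[0,0,0],"fingers":-0.4},{"linear":[0.11,-0.002,-0.0025],"twist":[0,0,0],"fingers":-0.4},{"linear":[0.11,-0.002,-0.0025],"twist":[0,0,0],"fingers":-0.4}]' 20
python3 -m creep '[{"linear":[0,0,0],"twist":[0,0,0],"fingers":0.3},{"linear":[0,0,0],"twist":[0,0,0],"fingers":0.3},{"linear":[0,0,0],"twist":[0,0,0],"fingers":0.3},{"linear":[0,0,0],"twist":[0,0,0],"fingers":0.3},{"linear":[0,0,0],"twist":[0,0,0],"fingers":0.3}]' 20
python3 -m creep '[{"linear":[-0.02,0,0],"twist":[0,0,0],"fingers":0.3},{"linear":[-0.055,0.0,0],"twist":[0,0,0],"fingers":0.3},{"linear":[-0.09,0.0,0],"twist":[0,0,0],"fingers":0.3},{"linear":[-0.125,0.02,0.01],"twist":[0,0,0],"fingers":0.3},{"linear":[-0.155,0.045,0.02],"twist":[0,0,0],"fingers":0.3},{"linear":[-0.18,0.07,0.04],"twist":[0,0,0],"fingers":0.3},{"linear":[-0.185,0.1,0.055],"twist":[0,0,0],"fingers":0.3},{"linear":[-0.185,0.13,0.07],"twist":[0,0,0],"fingers":0.3}]' 20
python3 -m creep '[{"linear":[0,0.02,0],"twist":[0,0,0],"fingers":0.3},{"linear":[0,0.04,0.01],"twist":[0,0,0],"fingers":0.3},{"linear":[0,0.04,0.01],"twist":[0,0,0],"fingers":0.3},{"linear":[0,0.04,0.01],"twist":[0,0,0],"fingers":0.3},{"linear":[0,0.04,0.01],"twist":[0,0,0],"fingers":0.3}]' 20
python3 - <<'E'
from h import *
avg([0.5566,0.0151,0.2],3.9,4)
im,d,p=snap('wrist','17w')
im,d,X=wcloud()
z=st()['position'][2]
m=(d>0)&(X[...,2]>z-.004)&(X[...,2]<z+.01)&(im.min(-1)>90)
P=X[m];print(st()['position'],'tin far edge',P[:,1].max(),np.median(P[:,2]))
E
```

```text
time: 27.67
position: [0.4348, -0.2958, 0.0149]
tool_rot: [-0.054, 1.57, 0.053]
ft_force: [0.1, 0.2, 0.3]
grip_width: 0.698
time: 28.08
position: [0.4351, -0.2962, 0.0155]
tool_rot: [-0.054, 1.569, 0.052]
ft_force: [-0.2, 0.8, 4.2]
grip_width: 0.543
time: 28.75
position: [0.4974, -0.1606, 0.2025]
tool_rot: [-0.055, 1.565, 0.05]
ft_force: [1.2, -0.5, -1.8]
grip_width: 0.545
time: 29.17
position: [0.5024, -0.1215, 0.1994]
tool_rot: [-0.054, 1.571, 0.053]
ft_force: [0.3, -0.2, -0.4]
grip_width: 0.541
avg [ 0.5023 -0.1219  0.1993] sd [0.0001 0.0003 0.    ] lin(mm) [ -0.8 133.1  63.3] twist [-0.09 -0.03  0.03] F [-1.5  0.6  0.5] gw 0.546 t 29.32
[ 0.50248324 -0.12150577  0.19942011] tin far edge -0.09704726838014294 0.1974134517077344
```

View pics/17w.png

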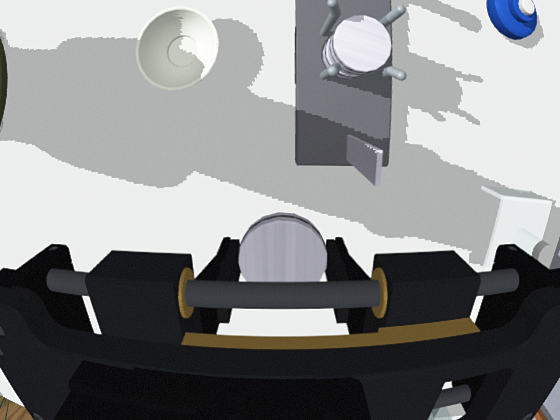

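```bash
python3 -m creep '[{"linear":[0,0.025,0.012],"twist":[0,0,0],"fingers":0.3},{"linear":[0,0.055,0.025],"twist":[0,0,0],"fingers":0.3},{"linear":[0,0.085,0.04],"twist":[0,0,0],"fingers":0.3},{"linear":[0,0.115,0.054],"twist":[0,0,0],"fingers":0.3},{"linear":[0,0.132,0.063],"twist":[0,0,0],"fingers":0.3},{"linear":[0,0.132,0.063],"twist":[0,0,0],"fingers":0.3},{"linear":[0,0.132,0.063],"twist":[0,0,0],"fingers":0.3},{"linear":[0.01,0.132,0.063],"twist":[0,0,0],"fingers":0.3}]' 20
python3 -m creep '[{"linear":[0.01,0,0],"twist":[0,0,0],"fingers":0.3},{"linear":[0.02,0,0],"twist":[0,0,0],"fingers":0.3},{"linear":[0.02,0,0],"twist":[0,0,0],"fingers":0.3},{"linear":[0.02,0,0],"twist":[0,0,0],"fingers":0.3},{"linear":[0.02,0,0],"twist":[0,0,0],"fingers":0.3}]' 20
python3 - <<'E'
from h import *
avg([0.5566,0.0145,0.111],3.9,5)
E
```

```text
time: 30.13
position: [0.5577, 0.014, 0.1907]
tool_rot: [-0.053, 1.567, 0.051]
ft_force: [0.6, -0.0, -0.7]
grip_width: 0.541
time: 30.55
position: [0.5565, 0.0148, 0.1694]
tool_rot: [-0.053, 1.57, 0.053]
ft_force: [0.1, -0.1, 0.0]
grip_width: 0.541
avg [0.5568 0.0151 0.1698] sd [0.0002 0.0002 0.0002] lin(mm) [58.8 -0.6 -0.3] twist [-0.02  0.03  0.01] F [ 0.2 -0.4 -0.9] gw 0.546 t 30.75
```

```bash
python3 -m creep '[{"linear":[0.012,-0.0006,0],"twist":[0,0,0],"fingers":0.3},{"linear":[0.025,-0.0006,0],"twist":[0,0,0],"fingers":0.3},{"linear":[0.037,-0.0006,0],"twist":[0,0,0],"fingers":0.3},{"linear":[0.047,-0.0006,0],"twist":[0,0,0],"fingers":0.3},{"linear":[0.055,-0.0006,0],"twist":[0,0,0],"fingers":0.3},{"linear":[0.0585,-0.0006,0],"twist":[0,0,0],"fingers":0.3},{"linear":[0.0585,-0.0006,0],"twist":[0,0,0],"fingers":0.3},{"linear":[0.0585,-0.0006,0],"twist":[0,0,0],"fingers":0.3}]' 20
python3 -m creep '[{"linear":[0,0,0],"twist":[0,0,0],"fingers":0.3},{"linear":[0,0,0],"twist":[0,0,0],"fingers":0.3}]' 20
python3 -m creep '[{"linear":[0,0,0],"twist":[0,0,0],"fingers":-0.4},{"linear":[0,0,0],"twist":[0,0,0],"fingers":-0.4},{"linear":[0,0,0],"twist":[0,0,0],"fingers":-0.4},{"linear":[0,0,0],"twist":[0,0,0],"fingers":-0.4},{"linear":[-0.03,0,0],"twist":[0,0,0],"fingers":-0.4},{"linear":[-0.07,0,0],"twist":[0,0,0],"fingers":-0.4},{"linear":[-0.1,0,0],"twist":[0,0,0],"fingers":-0.4},{"linear":[-0.11,0,0],"twist":[0,0,0],"fingers":-0.4}]' 20
python3 - <<'E'
from h import *
im,d,p=snap('side','18s');a=im[130:270,230:370,::-1]; cv2.imwrite('pics/18d.png',cv2.resize(a,(600,600),interpolation=3))
tins()
avg([0.4465,0.06,0.2],3.9,4)
for cam in ['scene','side']:
    im,d,X=cloud(cam)
    m=(d>0)&(np.hypot(X[...,0]-.556,X[...,1]-.015)<.024)&(X[...,2]>.03)&(X[...,2]<.13)&(im.min(-1)>80)
    P=X[m]; t=P[P[:,2]>np.percentile(P[:,2],70)]; print(cam,np.median(t[:,2]),t[:,2].std())
print(np.round(st()['joint_positions'],2))
E
```

```text
time: 31.47
position: [0.5567, 0.0148, 0.1108]
tool_rot: [-0.054, 1.57, 0.054]
ft_force: [-0.4, 0.1, 0.0]
grip_width: 0.546
time: 31.63
position: [0.5568, 0.0147, 0.1111]
tool_rot: [-0.054, 1.57, 0.053]
ft_force: [0.3, -0.1, 0.6]
grip_width: 0.54
time: 32.3
position: [0.5591, 0.0152, 0.2262]
tool_rot: [-0.054, 1.562, 0.053]
ft_force: [-0.2, -0.2, -0.2]
grip_width: 0.699
scene [137. 334.] 79 z 0.0318 [ 0.6517 -0.5468] [0.021 0.039]
avg [0.556  0.0145 0.2197] sd [0.0006 0.0001 0.0009] lin(mm) [  19.9   52.8 -106.1] twist [-0.01 -0.1   0.01] F [ 0.6  0.4 -0.4] gw 0.697 t 32.6
scene 0.11095936784065608 0.0012550699982716465
side 0.10731156540981934 0.0007327066975122094
[ 0.57  0.19 -0.72  1.68  0.13  1.32 -0.11]
```

View pics/18d.png

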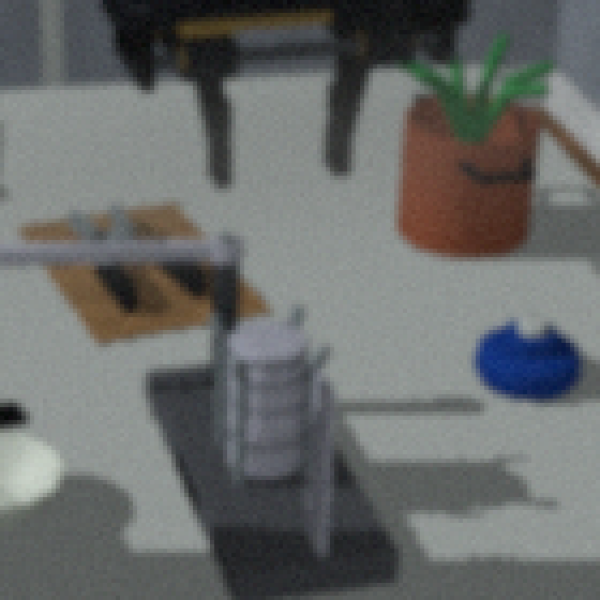

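```bash
python3 -m creep '[{"linear":[0,0.03,-0.019],"twist":[0,0,0],"fingers":1},{"linear":[0,0.06,-0.038],"twist":[0,0,0],"fingers":1},{"linear":[0,0.09,-0.057],"twist":[0,0,0],"fingers":1},{"linear":[0,0.12,-0.076],"twist":[0,0,0],"fingers":1},{"linear":[0,0.151,-0.095],"twist":[0,0,0],"fingers":1},{"linear":[0,0.151,-0.095],"twist":[0,0,0],"fingers":1},{"linear":[0,0.151,-0.095],"twist":[0,0,0],"fingers":1},{"linear":[0,0.151,-0.095],"twist":[0,0,0],"fingers":1}]' 20
python3 - <<'E'
from h import *
c,s=np.cos(np.radians(3.9)),np.sin(np.radians(3.9))
def L2W(x,y,z): return [0.5566+(c*x-s*y)/1000,0.015+(s*x+c*y)/1000,z]
avg(L2W(-95,150,.128),3.9,5)
im,d,p=snap('wrist','19w')
im,d,X=wcloud()
for cam in ['scene']:
    im,d,X=cloud(cam)
    m=(d>0)&(X[...,2]>0.11)&(X[...,2]<0.135)&(X[...,1]>0.05)&(X[...,1]<0.2)&(X[...,0]<0.53)&(X[...,0]>0.25)
    P=X[m]; f=cv2.fitLine(P[:,:2].astype(np.float32),cv2.DIST_HUBER,0,.01,.01).ravel(); print(m.sum(),f, P[:,:2].min(0))
for a in np.linspace(1.8,0,10):
    h=15*abs(np.cos(a))+9.5*abs(np.sin(a)); P=np.array([0,100])+100*np.array([-np.sin(a),-np.cos(a)])+(5+h)*np.array([-np.cos(a),np.sin(a)])
    print(round(a,2),P.round(1))
E
```

```text
time: 33.42
position: [0.4517, 0.1583, 0.2207]
tool_rot: [-0.054, 1.57, 0.053]
ft_force: [-0.1, 0.3, -0.6]
grip_width: 0.179
avg [0.452  0.1578 0.2207] sd [0.0002 0.0003 0.    ] lin(mm) [92.7  0.4 -0.3] twist [-0.09 -0.03  0.01] F [-0.2 -0.6  0. ] gw 0.035 t 33.62
222 [ 0.99382854 -0.11092746  0.45422524  0.12348276] [0.34436726 0.11155843]
1.8 [-93.4 139.9]
1.6 [-99.5 117.8]
1.4 [-101.4   99.7]
1.2 [-100.2   81.7]
1.0 [-95.5  63.7]
0.8 [-87.2  46.3]
0.6 [-75.2  30.3]
0.4 [-59.7  16.7]
0.2 [-41.    6.3]
0.0 [-20.   0.]
```

View pics/19w.png

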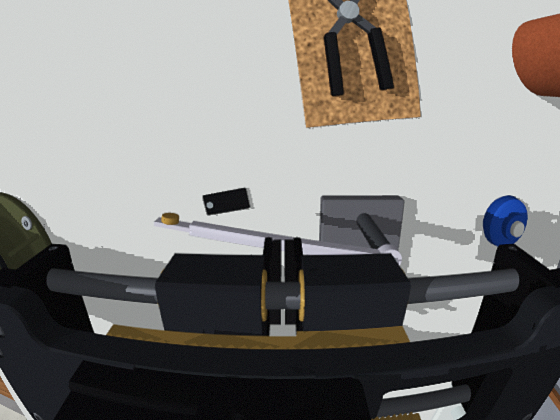

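```bash
python3 -m creep '[{"linear":[0.02,0,0],"twist":[0,0,0],"fingers":1},{"linear":[0.045,0,0],"twist":[0,0,0],"fingers":1},{"linear":[0.07,0,0],"twist":[0,0,0],"fingers":1},{"linear":[0.085,0,0],"twist":[0,0,0],"fingers":1},{"linear":[0.092,0,0],"twist":[0,0,0],"fingers":1},{"linear":[0.092,0,0],"twist":[0,0,0],"fingers":1},{"linear":[0.092,0,0],"twist":[0,0,0],"fingers":1}]' 20
python3 - <<'E'
from h import *
c,s=np.cos(np.radians(3.9)),np.sin(np.radians(3.9))
def L2W(x,y,z): return [0.5566+(c*x-s*y)/1000,0.015+(s*x+c*y)/1000,z]
avg(L2W(-95,150,.128),3.9,5)
im,d,p=snap('side','20s');cv2.imwrite('pics/20d.png',cv2.resize(im[110:270,180:340,::-1],(600,600),interpolation=3))
E
```

```text
time: 34.4
position: [0.4519, 0.159, 0.1294]
tool_rot: [-0.053, 1.57, 0.054]
ft_force: [0.2, -0.5, 0.3]
grip_width: 0.007
avg [0.4524 0.1591 0.13  ] sd [0.0003 0.0001 0.0003] lin(mm) [ 2.  -0.9 -0.8] twist [-0.01  0.09 -0.01] F [-1.1  0.  -0.7] gw 0.005 t 34.6
```

View pics/20d.png

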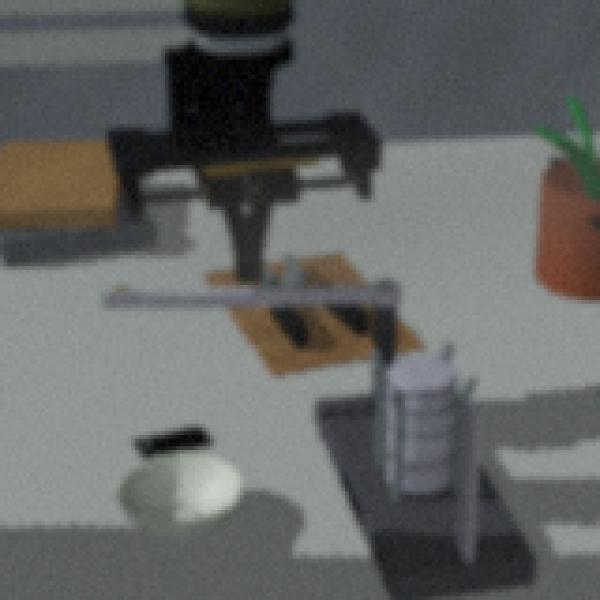

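```bash
python3 -m creep '[{"linear":[0.002,-0.012,-0.002],"twist":[0,0,0],"fingers":1},{"linear":[0.002,-0.024,-0.004],"twist":[0,0,0],"fingers":1},{"linear":[0.002,-0.035,-0.005],"twist":[0,0,0],"fingers":1},{"linear":[0.002,-0.046,-0.0065],"twist":[0,0,0],"fingers":1},{"linear":[0.002,-0.057,-0.007],"twist":[0,0,0],"fingers":1},{"linear":[0.002,-0.067,-0.006],"twist":[0,0,0],"fingers":1},{"linear":[0.002,-0.077,-0.004],"twist":[0,0,0],"fingers":1},{"linear":[0.002,-0.087,-0.001],"twist":[0,0,0],"fingers":1}]' 20
python3 - <<'E'
from h import *
c,s=np.cos(np.radians(3.9)),np.sin(np.radians(3.9))
def L2W(x,y,z): return [0.5566+(c*x-s*y)/1000,0.015+(s*x+c*y)/1000,z]
avg(L2W(-20,0,.128),3.9,5)
im,d,p=snap('side','21s');cv2.imwrite('pics/21d.png',cv2.resize(im[110:270,180:340,::-1],(600,600),interpolation=3))
E
```

```text
time: 35.37
position: [0.4568, 0.0715, 0.1273]
tool_rot: [-0.054, 1.57, 0.054]
ft_force: [-0.1, 2.0, 0.8]
grip_width: 0.005
avg [0.457  0.0707 0.1271] sd [0.0004 0.0011 0.0001] lin(mm) [ -0.9 -62.2  75.7] twist [-0.09  0.01  0.02] F [ 0.6  0.1 -0.4] gw 0.004 t 35.57
```

View pics/21d.png

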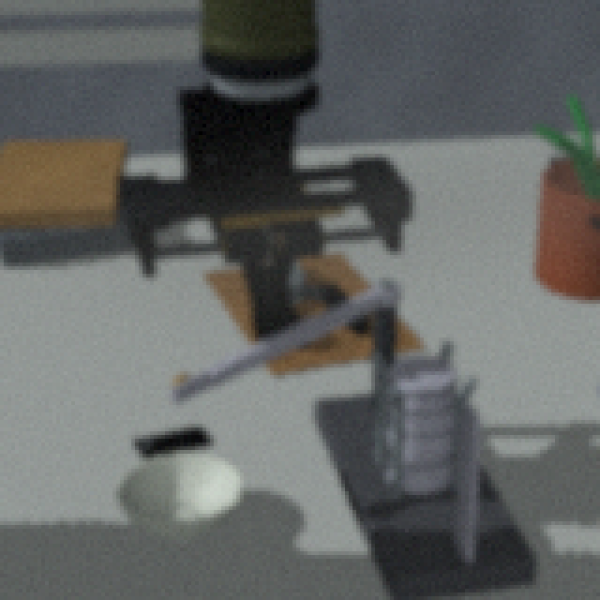

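```bash
python3 -m creep '[{"linear":[-0.001,-0.008,0.004],"twist":[0,0,0],"fingers":1},{"linear":[-0.001,-0.016,0.0085],"twist":[0,0,0],"fingers":1},{"linear":[-0.001,-0.024,0.0145],"twist":[0,0,0],"fingers":1},{"linear":[-0.001,-0.032,0.0205],"twist":[0,0,0],"fingers":1},{"linear":[-0.001,-0.039,0.028],"twist":[0,0,0],"fingers":1},{"linear":[-0.001,-0.0455,0.036],"twist":[0,0,0],"fingers":1},{"linear":[-0.001,-0.051,0.045],"twist":[0,0,0],"fingers":1},{"linear":[-0.001,-0.056,0.0545],"twist":[0,0,0],"fingers":1}]' 20
python3 -m creep '[{"linear":[0,-0.003,0.007],"twist":[0,0,0],"fingers":1},{"linear":[0,-0.005,0.013],"twist":[0,0,0],"fingers":1},{"linear":[0,-0.006,0.018],"twist":[0,0,0],"fingers":1},{"linear":[0,-0.006,0.018],"twist":[0,0,0],"fingers":1},{"linear":[0,-0.006,0.018],"twist":[0,0,0],"fingers":1}]' 20
python3 - <<'E'
from h import *
c,s=np.cos(np.radians(3.9)),np.sin(np.radians(3.9))
def L2W(x,y,z): return [0.5566+(c*x-s*y)/1000,0.015+(s*x+c*y)/1000,z]
avg(L2W(-20,0,.128),3.9,5)
im,d,p=snap('side','22s');cv2.imwrite('pics/22d.png',cv2.resize(im[110:270,180:340,::-1],(600,600),interpolation=3))
E
```

```text
time: 36.33
position: [0.5156, 0.019, 0.1278]
tool_rot: [-0.053, 1.571, 0.053]
ft_force: [-0.7, 1.0, -0.1]
grip_width: 0.005
time: 36.75
position: [0.5332, 0.0154, 0.128]
tool_rot: [-0.054, 1.57, 0.054]
ft_force: [-0.6, -0.4, -0.0]
grip_width: 0.005
avg [0.5329 0.0153 0.128 ] sd [0.0002 0.0001 0.0001] lin(mm) [ 0.1 -1.9  3.6] twist [0.03 0.   0.01] F [-0.1 -0.3  0.3] gw 0.007 t 36.95
```

View pics/22d.png

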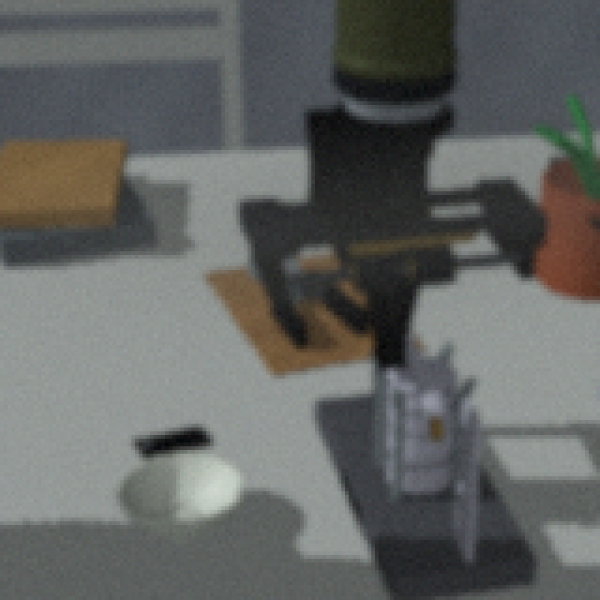

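```bash
python3 -m creep '[{"linear":[0,-0.001,0.0015],"twist":[0,0,0],"fingers":1},{"linear":[0,-0.0015,0.003],"twist":[0,0,0],"fingers":1},{"linear":[0,-0.0015,0.004],"twist":[0,0,0],"fingers":1},{"linear":[0,-0.0015,0.004],"twist":[0,0,0],"fingers":1}]' 20
python3 - <<'E'
from h import *
go([0,0,0],3.9)
E
python3 -m creep '[{"linear":[0,0,0.001],"twist":[0,0,0],"fingers":1},{"linear":[0,0,0.002],"twist":[0,0,0],"fingers":1},{"linear":[0,0,0.002],"twist":[0,0,0],"fingers":1},{"linear":[0,0,0.002],"twist":[0,0,0],"fingers":1}]' 20
```

```text
time: 37.38
position: [0.5373, 0.0137, 0.128]
tool_rot: [-0.053, 1.57, 0.053]
ft_force: [-0.0, 0.0, -0.3]
grip_width: 0.007
from [0.5373 0.0137 0.128 ] lin(mm) [ 128.    22.8 -537. ] twist [-0.01  0.    0.01] F [-0.   0.  -0.3] gw 0.007 t 37.38
time: 37.72
position: [0.5393, 0.0141, 0.128]
tool_rot: [-0.053, 1.57, 0.054]
ft_force: [0.6, -0.0, 0.4]
grip_width: 0.007
```

```bash
python3 -m creep '[{"linear":[0,0,0.001],"twist":[0,0,0],"fingers":1},{"linear":[0,0,0.002],"twist":[0,0,0],"fingers":1},{"linear":[0,0,0.002],"twist":[0,0,0],"fingers":1},{"linear":[0,0,0.002],"twist":[0,0,0],"fingers":1}]' 20
python3 - <<'E'
from h import *
for cam in ['scene','side']:
    im,d,X=cloud(cam)
    m=(d>0)&(X[...,2]>0.117)&(X[...,2]<0.13)&(X[...,1]>-0.12)&(X[...,1]<0.12)&(X[...,0]<0.62)&(X[...,0]>0.5)&(im.min(-1)>60)
    P=X[m]
    for lo in np.arange(-.12,.12,.03):
        Q=P[(P[:,1]>lo)&(P[:,1]<lo+.03)]
        if len(Q): print(cam,round(lo+.015,3),len(Q),Q.mean(0).round(4),np.ptp(Q[:,0]).round(4))
im,d,p=snap('scene','23s');cv2.imwrite('pics/23d.png',cv2.resize(im[130:270,230:370,::-1],(600,600),interpolation=3))
E
```

```text
time: 38.05
position: [0.5413, 0.0142, 0.128]
tool_rot: [-0.053, 1.57, 0.054]
ft_force: [0.3, -0.8, -1.3]
grip_width: 0.004
scene -0.105 6 [ 0.5643 -0.091   0.1236] 0.0105
scene -0.075 40 [ 0.5636 -0.0763  0.1259] 0.0181
scene -0.045 39 [ 0.5603 -0.0453  0.1259] 0.0119
scene -0.015 43 [ 0.5585 -0.015   0.1255] 0.0129
scene 0.015 31 [0.5544 0.0115 0.1255] 0.0289
scene 0.045 13 [0.5522 0.0511 0.1268] 0.0101
scene 0.075 11 [0.5504 0.0675 0.1268] 0.0058
scene 0.105 40 [0.5519 0.1083 0.1261] 0.0219
side -0.105 12 [ 0.5634 -0.0914  0.1214] 0.0098
side -0.075 38 [ 0.5611 -0.0765  0.1242] 0.0168
side -0.045 36 [ 0.5561 -0.0461  0.1238] 0.0113
side -0.015 33 [ 0.5548 -0.0152  0.1237] 0.011
side 0.015 15 [0.5501 0.0076 0.1228] 0.027
side 0.105 3 [0.539  0.1101 0.1201] 0.0006
```

View pics/23d.png

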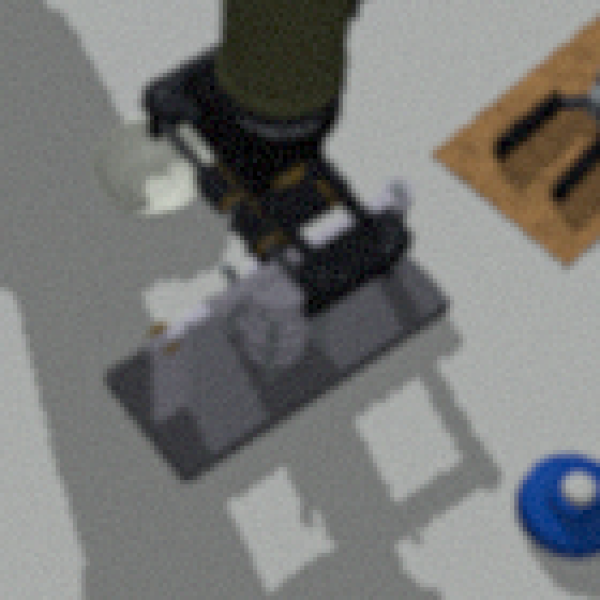

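```bash
python3 -m creep '[{"linear":[0,0,0.001],"twist":[0,0,0],"fingers":1},{"linear":[0,0,0.0015],"twist":[0,0,0],"fingers":1},{"linear":[0,0,0.0015],"twist":[0,0,0],"fingers":1}]' 20
python3 -m creep '[{"linear":[0,0,0.001],"twist":[0,0,0],"fingers":1},{"linear":[0,0,0.0015],"twist":[0,0,0],"fingers":1},{"linear":[0,0,0.0015],"twist":[0,0,0],"fingers":1}]' 20
python3 -m creep '[{"linear":[0,0,0.001],"twist":[0,0,0],"fingers":1},{"linear":[0,0,0.0015],"twist":[0,0,0],"fingers":1},{"linear":[0,0,0.0015],"twist":[0,0,0],"fingers":1}]' 20
```

```text
time: 38.45
position: [0.5425, 0.0142, 0.128]
tool_rot: [-0.054, 1.571, 0.053]
ft_force: [-1.5, 0.6, 1.5]
grip_width: 0.006
time: 38.7
position: [0.5425, 0.0143, 0.1278]
tool_rot: [-0.054, 1.574, 0.053]
ft_force: [-5.4, 0.4, 4.8]
grip_width: 0.005
time: 38.95
position: [0.5427, 0.0143, 0.1277]
tool_rot: [-0.054, 1.577, 0.053]
ft_force: [-9.9, -1.0, 7.3]
grip_width: 0.005
```

```bash
python3 -m creep '[{"linear":[0,0,-0.01],"twist":[0,0,0],"fingers":1},{"linear":[0,0,-0.025],"twist":[0,0,0],"fingers":1},{"linear":[-0.02,0,-0.03],"twist":[0,0,0],"fingers":1},{"linear":[-0.05,0,-0.03],"twist":[0,0,0],"fingers":1},{"linear":[-0.085,0,-0.03],"twist":[0,0,0],"fingers":1},{"linear":[-0.11,0.01,-0.03],"twist":[0,0,0],"fingers":1},{"linear":[-0.11,0.04,-0.03],"twist":[0,0,0],"fingers":1},{"linear":[-0.11,0.08,-0.03],"twist":[0,0,0],"fingers":1}]' 20
python3 - <<'E'
from h import *
avg([0.53,0.235,0.23],14,4)
im,d,p=snap('wrist','24w')
im,d,p=snap('scene','24s');cv2.imwrite('pics/24d.png',cv2.resize(im[130:270,230:370,::-1],(600,600),interpolation=3))
E
```

```text
time: 39.62
position: [0.5124, 0.0897, 0.2401]
tool_rot: [-0.049, 1.564, 0.046]
ft_force: [0.5, 1.2, -1.9]
grip_width: 0.006
avg [0.5104 0.0972 0.2394] sd [0.0012 0.0048 0.0005] lin(mm) [  9.8 136.   29.5] twist [-9.86  0.25 -0.09] F [ 0.5 -1.   0.8] gw 0.007 t 39.77
```

View pics/24w.png

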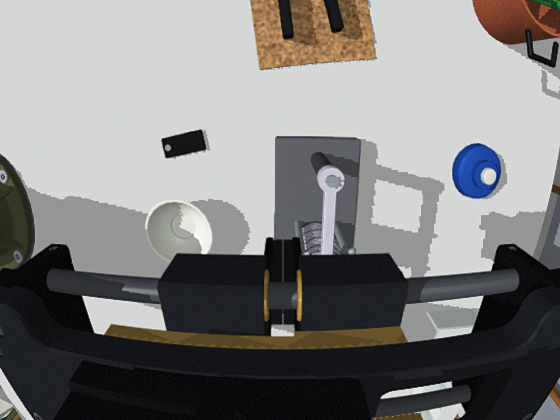

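View pics/24d.png

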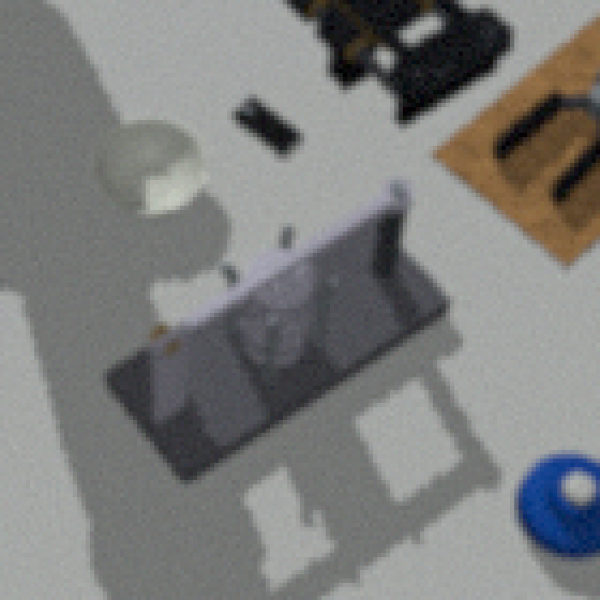

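```bash
python3 -m creep '[{"linear":[0,0.03,0.005],"twist":[-3,0,0],"fingers":0.2},{"linear":[0,0.06,0.01],"twist":[-6,0,0],"fingers":-0.2},{"linear":[0,0.09,0.015],"twist":[-9,0,0],"fingers":-0.5},{"linear":[0,0.11,0.025],"twist":[-10,0,0],"fingers":-0.9},{"linear":[0,0.125,0.028],"twist":[-10,0,0],"fingers":-0.9},{"linear":[0,0.125,0.028],"twist":[-10,0,0],"fingers":-0.9},{"linear":[0,0.125,0.028],"twist":[-10,0,0],"fingers":-0.9},{"linear":[0,0.125,0.028],"twist":[-10,0,0],"fingers":-0.9}]' 20
python3 - <<'E'
from h import *
avg([0.523,0.294,0.1],14,4)
im,d,p=snap('wrist','25w')
for l in ['pliers_grip','pliers_bite','pliers','mat']:
    print(l,[(round(float(q['conf']),2),np.round(q['centre'],4).tolist()) for q in nets.place_of('wrist',l)])
im,d,X=wcloud()
dk=(d>0)&(X[...,1]>0.18)&(X[...,1]<0.5)&(X[...,0]>0.4)&(X[...,0]<0.65)&(X[...,2]>0.02)&(X[...,2]<.04)
n,l,s,c=cv2.connectedComponentsWithStats(dk.astype(np.uint8))
for i in range(1,n):
    if s[i,4]>50: print('blob',c[i].round(),s[i,4],X[l==i].mean(0).round(4), cv2.minAreaRect((X[l==i][:,:2]*1000).astype(np.float32)),X[l==i][:,2].max())
dk&=(im.max(-1)<70)
n,l,s,c=cv2.connectedComponentsWithStats(dk.astype(np.uint8))
for i in range(1,n):
    if s[i,4]>50: print('handle',c[i].round(),s[i,4],X[l==i].mean(0).round(4), cv2.minAreaRect((X[l==i][:,:2]*1000).astype(np.float32)),np.median(X[l==i][:,2]))
E
```

```text
time: 40.58
position: [0.5301, 0.2167, 0.2375]
tool_rot: [-0.19, 1.563, 0.188]
ft_force: [0.4, -0.5, 0.5]
grip_width: 0.525
avg [0.5301 0.2167 0.2377] sd [0.     0.0001 0.0001] lin(mm) [137.6  77.   11.5] twist [-0.26 -0.03  0.07] F [0.5 0.3 0.2] gw 0.665 t 40.73
pliers_grip []
pliers_bite [(0.64, [0.5008, 0.3977, 0.0117])]
pliers [(0.62, [0.5114, 0.3501, -0.0016])]
mat [(0.97, [0.523, 0.3302, -0.0002])]
blob [280.  27.] 218 [0.4864 0.3834 0.0209] ((486.00933837890625, 383.96087646484375), (8.645544052124023, 44.57707214355469), 21.485803604125977) 0.0229252564415362
blob [308.  27.] 209 [0.5168 0.391  0.021 ] ((516.958740234375, 391.4024353027344), (8.354153633117676, 43.57838439941406), 6.861834526062012) 0.02292800837555259
blob [295.  58.] 293 [0.5109 0.3508 0.0246] ((510.8065185546875, 350.7314147949219), (20.93397331237793, 21.667606353759766), 11.619386672973633) 0.026880317060939796
blob [270. 109.] 674 [0.4984 0.2887 0.0244] ((498.2535095214844, 288.94757080078125), (12.249780654907227, 70.68241882324219), 11.26015853881836) 0.026913953492630815
blob [318. 110.] 658 [0.5507 0.3011 0.0244] ((550.6604614257812, 301.55438232421875), (12.76603889465332, 69.92215728759766), 17.951406478881836) 0.02683957192927583
handle [270. 110.] 643 [0.4988 0.2884 0.0245] ((498.4422912597656, 288.50390625), (12.043661117553711, 69.29200744628906), 11.277145385742188) 0.024470953833098663
handle [318. 110.] 643 [0.5505 0.3013 0.0244] ((550.48828125, 301.5999450683594), (12.398231506347656, 69.67550659179688), 17.626602172851562) 0.02450944198717131
```

View pics/25w.png

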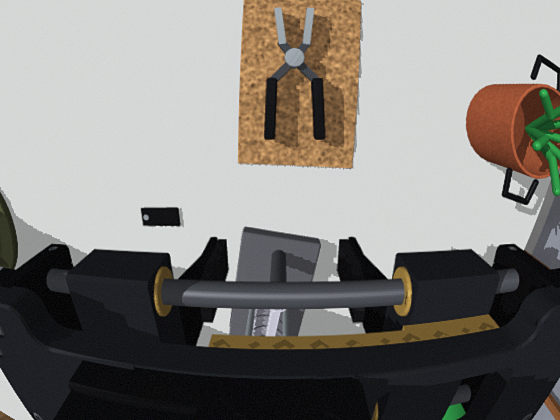

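```bash
python3 -m creep '[{"linear":[0.01,0.02,0.004],"twist":[0,0,0],"fingers":-0.95},{"linear":[0.03,0.045,0.008],"twist":[0,0,0],"fingers":-0.95},{"linear":[0.06,0.07,0.012],"twist":[0,0,0],"fingers":-0.95},{"linear":[0.09,0.0774,0.013],"twist":[0,0,0],"fingers":-0.95},{"linear":[0.12,0.0774,0.013],"twist":[0,0,0],"fingers":-0.95},{"linear":[0.14,0.0774,0.013],"twist":[0,0,0],"fingers":-0.95},{"linear":[0.14,0.0774,0.013],"twist":[0,0,0],"fingers":-0.95},{"linear":[0.14,0.0774,0.013],"twist":[0,0,0],"fingers":-0.95}]' 25
python3 -m creep '[{"linear":[0,0,0],"twist":[0,0,0],"fingers":-0.95},{"linear":[0,0,0],"twist":[0,0,0],"fingers":-0.95}]' 25
python3 - <<'E'
from h import *
avg([0.5244,0.2950,0.016],13.7,5)
im,d,p=snap('wrist','26w')
im,d,X=wcloud()
dk=(d>0)&(X[...,1]>0.18)&(X[...,1]<0.5)&(X[...,0]>0.4)&(X[...,0]<0.65)&(X[...,2]>0.018)&(X[...,2]<.04)
n,l,s,c=cv2.connectedComponentsWithStats(dk.astype(np.uint8))
for i in range(1,n):
    if s[i,4]>80: print('blob',c[i].round(),s[i,4],X[l==i].mean(0).round(4), cv2.minAreaRect((X[l==i][:,:2]*1000).astype(np.float32)),X[l==i][:,2].max())
E
```

```text
time: 41.75
position: [0.5232, 0.2968, 0.0974]
tool_rot: [-0.191, 1.565, 0.19]
ft_force: [0.7, 0.3, 0.5]
grip_width: 0.974
time: 41.92
position: [0.525, 0.2977, 0.1001]
tool_rot: [-0.189, 1.559, 0.191]
ft_force: [-0.1, -0.2, 1.3]
grip_width: 0.975
avg [0.5247 0.2975 0.0997] sd [0.0002 0.0002 0.0003] lin(mm) [83.7 -2.4 -1.1] twist [ 0.18  0.16 -0.02] F [ 0.4 -0.1 -0.5] gw 0.974 t 42.12
blob [282. 165.] 6086 [0.5151 0.3331 0.0226] ((515.111572265625, 335.4580078125), (68.2120132446289, 153.17782592773438), 13.569428443908691) 0.026526944648948808
```

View pics/26w.png

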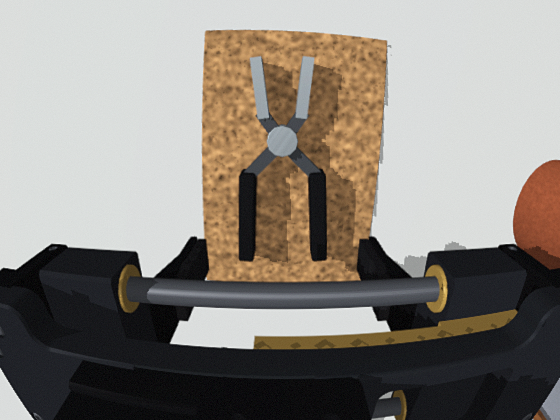

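```bash
python3 -m creep '[{"linear":[0.015,-0.0024,-0.0008],"twist":[0,0,0],"fingers":-0.95},{"linear":[0.035,-0.0024,-0.0008],"twist":[0,0,0],"fingers":-0.95},{"linear":[0.055,-0.0024,-0.0008],"twist":[0,0,0],"fingers":-0.95},{"linear":[0.07,-0.0024,-0.0008],"twist":[0,0,0],"fingers":-0.95},{"linear":[0.08,-0.0024,-0.0008],"twist":[0,0,0],"fingers":-0.95},{"linear":[0.0835,-0.0024,-0.0008],"twist":[0,0,0],"fingers":-0.95},{"linear":[0.0835,-0.0024,-0.0008],"twist":[0,0,0],"fingers":-0.95},{"linear":[0.0835,-0.0024,-0.0008],"twist":[0,0,0],"fingers":-0.95}]' 25
python3 - <<'E'
from h import *
avg([0.5246,0.2950,0.016],13.7,5)
E
```

```text
time: 42.93
position: [0.5238, 0.295, 0.0149]
tool_rot: [-0.19, 1.562, 0.191]
ft_force: [-0.2, -0.3, -0.2]
grip_width: 0.977
avg [0.5238 0.2949 0.0148] sd [0.     0.0001 0.0001] lin(mm) [-1.2 -0.1  0.8] twist [ 0.2   0.04 -0.01] F [ 0.2 -0.5  0.3] gw 0.974 t 43.13
```

```bash
python3 -m creep '[{"linear":[-0.0012,0,0.0008],"twist":[0,0,0],"fingers":-0.95},{"linear":[-0.0012,0,0.0008],"twist":[0,0,0],"fingers":-0.4},{"linear":[-0.0012,0,0.0008],"twist":[0,0,0],"fingers":-0.4},{"linear":[-0.0012,0,0.0008],"twist":[0,0,0],"fingers":-0.4},{"linear":[-0.0012,0,0.0008],"twist":[0,0,0],"fingers":-0.4},{"linear":[-0.0012,0,0.0008],"twist":[0,0,0],"fingers":-0.4},{"linear":[-0.0012,0,0.0008],"twist":[0,0,0],"fingers":-0.4},{"linear":[-0.0012,0,0.0008],"twist":[0,0,0],"fingers":-0.4}]' 30
python3 -m creep '[{"linear":[0,0,0],"twist":[0,0,0],"fingers":-0.4},{"linear":[0,0,0],"twist":[0,0,0],"fingers":-0.4},{"linear":[0,0,0],"twist":[0,0,0],"fingers":-0.4}]' 30
python3 - <<'E'
from h import *
avg([0.5246,0.2950,0.016],13.7,2)
im,d,p=snap('wrist','27w')
E
```

```text
time: 43.85
position: [0.5243, 0.2946, 0.0157]
tool_rot: [-0.191, 1.562, 0.19]
ft_force: [0.2, 0.2, 0.3]
grip_width: 0.706
time: 44.1
position: [0.5243, 0.2947, 0.0157]
tool_rot: [-0.191, 1.562, 0.19]
ft_force: [0.2, -0.8, -0.1]
grip_width: 0.704
avg [0.5243 0.2947 0.0157] sd [0. 0. 0.] lin(mm) [-0.3  0.3  0.4] twist [ 0.2  -0.01  0.01] F [ 0.1 -1.5  0.3] gw 0.701 t 44.15
```

View pics/27w.png

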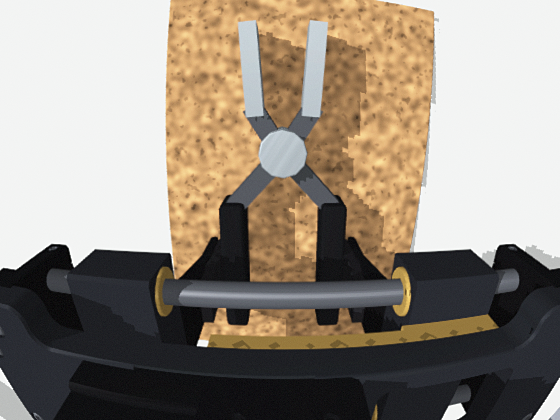

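```bash
python3 -m creep '[{"linear":[-0.008,0,0],"twist":[0,0,0],"fingers":-0.4},{"linear":[-0.02,0,0],"twist":[0,0,0],"fingers":-0.4},{"linear":[-0.035,0,0],"twist":[0,0,0],"fingers":-0.4},{"linear":[-0.05,0,0],"twist":[0,0,0],"fingers":-0.4},{"linear":[-0.05,0,0],"twist":[0,0,0],"fingers":-0.4},{"linear":[-0.05,0,0],"twist":[0,0,0],"fingers":-0.4},{"linear":[-0.05,0,0],"twist":[0,0,0],"fingers":-0.4}]' 30
cat >> h.py <<'E'
def pliers(save=None):
    s=st();P0=np.array(s['position']);R0=R.from_rotvec(s['tool_rot']).as_matrix()
    im,d,X=wcloud()
    if save: cv2.imwrite('pics/'+save+'.png',im[:,:,::-1])
    Y=(X-P0)@R0  # tool frame: x down, y ahead, z across
    m=(d>0)&(Y[...,0]>-.03)&(Y[...,0]<.03)&(Y[...,1]>.015)&(Y[...,1]<.125)&(abs(Y[...,2])<.03)
    Q=Y[m]
    for lo in np.arange(.02,.12,.01):
        q=Q[(Q[:,1]>lo)&(Q[:,1]<lo+.01)]
        if len(q)>5:
            top=q[q[:,0]<np.percentile(q[:,0],40)+.003]
            print('ahead %.3f'%(lo+.005),len(q),'topx %.4f'%np.median(top[:,0]),'z range %.4f %.4f'%(top[:,2].min(),top[:,2].max()), 'inner', np.round([top[top[:,2]<0][:,2].max() if (top[:,2]<0).any() else 9, top[top[:,2]>0][:,2].min() if (top[:,2]>0).any() else 9],4))
    print('ymax',Q[:,1].max(), 'pose',P0.round(4),'gw',round(s['grip_width'],3))
E
python3 - <<'E'
from h import *
pliers('28w')
E
```

```text
time: 44.83
position: [0.5243, 0.2945, 0.0659]
tool_rot: [-0.191, 1.562, 0.19]
ft_force: [-0.6, -0.2, -1.6]
grip_width: 0.704
ahead 0.025 1124 topx -0.0084 z range -0.0299 0.0300 inner [-0.0181  0.0182]
ahead 0.035 1355 topx -0.0081 z range -0.0300 0.0300 inner [-0.0167  0.0169]
ahead 0.045 1108 topx -0.0024 z range -0.0222 0.0223 inner [-0.0001  0.0003]
ahead 0.055 1016 topx -0.0083 z range -0.0104 0.0106 inner [-0.0001  0.0003]
ahead 0.065 1142 topx -0.0081 z range -0.0103 0.0105 inner [-0.0001  0.0003]
ahead 0.075 1032 topx -0.0024 z range -0.0177 0.0181 inner [-0.0001  0.0003]
ahead 0.085 863 topx -0.0040 z range -0.0175 0.0178 inner [-0.009   0.0088]
ahead 0.095 850 topx -0.0038 z range -0.0183 0.0186 inner [-0.0094  0.0096]
ahead 0.105 847 topx -0.0037 z range -0.0191 0.0192 inner [-0.0103  0.0105]
ahead 0.115 792 topx -0.0036 z range -0.0199 0.0198 inner [-0.0112  0.0114]
ymax 0.12022876642149835 pose [0.5243 0.2945 0.0659] gw 0.704
```

View pics/28w.png

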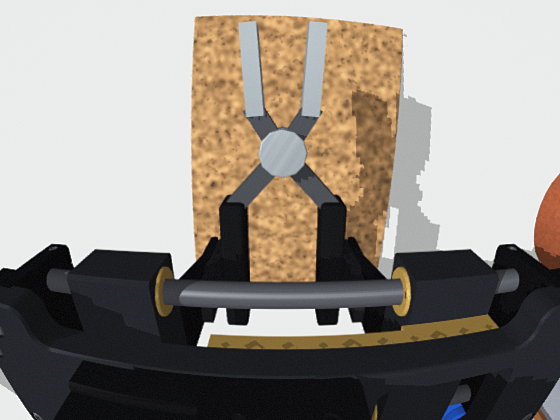

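```bash
python3 -m creep '[{"linear":[-0.02,0,0],"twist":[0,0,0],"fingers":-0.4},{"linear":[-0.05,0,0],"twist":[0,0,0],"fingers":-0.4},{"linear":[-0.08,0,0],"twist":[0,0,0],"fingers":-0.4},{"linear":[-0.11,0,0],"twist":[1,0,0],"fingers":-0.4},{"linear":[-0.14,-0.01,0],"twist":[2,0,0],"fingers":-0.4},{"linear":[-0.165,-0.03,0],"twist":[4,0,0],"fingers":-0.4},{"linear":[-0.18,-0.055,0],"twist":[6,0,0],"fingers":-0.4},{"linear":[-0.185,-0.08,0],"twist":[8,0,0],"fingers":-0.4}]' 30
python3 - <<'E'
from h import *
avg([.5696,-.1876,.25],3.9,3)
E
```

```text
time: 45.55
position: [0.5442, 0.2176, 0.2532]
tool_rot: [-0.08, 1.566, 0.082]
ft_force: [0.3, -0.5, -1.7]
grip_width: 0.703
avg [0.5458 0.2129 0.2522] sd [0.0011 0.0033 0.0009] lin(mm) [   3.2 -401.   -15. ] twist [1.65 0.16 0.14] F [ 0.3  0.  -1.9] gw 0.704 t 45.65
```

```bash
python3 -m creep '[{"linear":[0,-0.025,-0.001],"twist":[0.5,0,0],"fingers":-0.4},{"linear":[0,-0.055,-0.002],"twist":[1,0,0],"fingers":-0.4},{"linear":[0,-0.09,-0.003],"twist":[1.7,0,0],"fingers":-0.4},{"linear":[0,-0.125,-0.004],"twist":[1.7,0,0],"fingers":-0.4},{"linear":[0,-0.16,-0.006],"twist":[1.7,0,0],"fingers":-0.4},{"linear":[0,-0.195,-0.007],"twist":[1.7,0,0],"fingers":-0.4},{"linear":[0,-0.23,-0.009],"twist":[1.7,0,0],"fingers":-0.4},{"linear":[0,-0.265,-0.01],"twist":[1.7,0,0],"fingers":-0.4}]' 30
python3 -m creep '[{"linear":[0,-0.035,-0.001],"twist":[0,0,0],"fingers":-0.4},{"linear":[0,-0.07,-0.002],"twist":[0,0,0],"fingers":-0.4},{"linear":[0,-0.1,-0.003],"twist":[0,0,0],"fingers":-0.4},{"linear":[0,-0.12,-0.004],"twist":[0,0,0],"fingers":-0.4},{"linear":[0,-0.13,-0.005],"twist":[0,0,0],"fingers":-0.4},{"linear":[0,-0.13,-0.005],"twist":[0,0,0],"fingers":-0.4},{"linear":[0,-0.13,-0.005],"twist":[0,0,0],"fingers":-0.4},{"linear":[0,-0.13,-0.005],"twist":[0,0,0],"fingers":-0.4}]' 30
python3 - <<'E'
from h import *
avg([.5696,-.1876,.25],3.9,5)
pliers('29w')
E
```

```text
time: 46.37
position: [0.5601, -0.0477, 0.2496]
tool_rot: [-0.059, 1.572, 0.06]
ft_force: [-0.2, 0.4, -1.6]
grip_width: 0.704
time: 47.03
position: [0.5657, -0.1743, 0.2505]
tool_rot: [-0.059, 1.57, 0.062]
ft_force: [-0.3, -0.1, -0.5]
grip_width: 0.705
avg [ 0.5657 -0.1749  0.2508] sd [0.     0.0006 0.0002] lin(mm) [  0.8 -12.9   2.9] twist [ 0.5   0.01 -0.04] F [ 0.3  0.6 -1.7] gw 0.703 t 47.23
ahead 0.025 1106 topx -0.0065 z range -0.0300 0.0300 inner [-0.0181  0.0181]
ahead 0.035 1303 topx -0.0056 z range -0.0300 0.0296 inner [-0.018   0.0181]
ahead 0.045 1027 topx 0.0008 z range -0.0222 0.0222 inner [-0.0001  0.0003]
ahead 0.055 977 topx -0.0043 z range -0.0107 0.0109 inner [-0.0001  0.0003]
ahead 0.065 1054 topx -0.0036 z range -0.0102 0.0109 inner [-0.0001  0.0003]
ahead 0.075 941 topx 0.0026 z range -0.0175 0.0177 inner [-0.0001  0.0003]
ahead 0.085 789 topx 0.0018 z range -0.0174 0.0176 inner [-0.0089  0.009 ]
ahead 0.095 775 topx 0.0026 z range -0.0183 0.0181 inner [-0.0094  0.0095]
ahead 0.105 740 topx 0.0034 z range -0.0189 0.0191 inner [-0.0104  0.0105]
ahead 0.115 711 topx 0.0042 z range -0.0199 0.0198 inner [-0.0109  0.0111]
ymax 0.1203754449820102 pose [ 0.5655 -0.1762  0.2509] gw 0.699
```

View pics/29w.png

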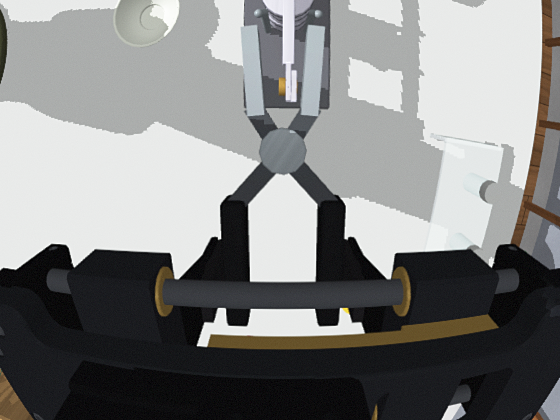

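```bash
python3 -m creep '[{"linear":[0,-0.004,0.001],"twist":[0.2,0,1.2],"fingers":-0.4},{"linear":[0,-0.008,0.002],"twist":[0.5,0,2.4],"fingers":-0.4},{"linear":[0,-0.011,0.003],"twist":[0.5,0,3.6],"fingers":-0.4},{"linear":[0,-0.012,0.003],"twist":[0.5,0,4.4],"fingers":-0.4},{"linear":[0,-0.012,0.003],"twist":[0.5,0,4.4],"fingers":-0.4},{"linear":[0,-0.012,0.003],"twist":[0.5,0,4.4],"fingers":-0.4},{"linear":[0,-0.012,0.003],"twist":[0.5,0,4.4],"fingers":-0.4}]' 30
cat >> h.py <<'E'
def clasp(save=None,ztop=None):
    """world measurements in dispenser-aligned axes (yaw 3.9): pliers jaws and clasp pack seen by wrist cam"""
    im,d,X=wcloud()
    if save: cv2.imwrite('pics/'+save+'.png',im[:,:,::-1])
    c,s=np.cos(np.radians(3.9)),np.sin(np.radians(3.9)); O=np.array([.5566,.015])
    D=X[...,:2]-O; L=np.stack([c*D[...,0]+s*D[...,1],-s*D[...,0]+c*D[...,1],X[...,2]],-1)*1000
    return im,d,L
E
python3 - <<'E'
from h import *
avg([.5696,-.1876,.25],3.9,4)
pliers()
im,d,L=clasp('30w')
z0=250
g=(d>0)&(abs(L[...,0])<40)&(L[...,1]>-160)&(L[...,1]<-60)&(L[...,2]>200)
Q=L[g]
for lo in range(-180,-70,10):
    q=Q[(Q[:,1]>lo)&(Q[:,1]<lo+10)]
    if len(q)>10:
        t=q[q[:,2]>np.median(q[:,2])-3]
        l=t[t[:,0]<-1];r=t[t[:,0]>-1]
        if len(l) and len(r): print('jaw y',lo+5,'ztop',np.median(t[:,2]).round(1),'L',l[:,0].min().round(1),l[:,0].max().round(1),'R',r[:,0].min().round(1),r[:,0].max().round(1))
print('ymax',Q[:,1].max())
g=(d>0)&(abs(L[...,0])<20)&(L[...,1]>-125)&(L[...,1]<-60)&(L[...,2]>116)&(L[...,2]<140)
brass=g&(im[...,0]>im[...,2]+40.)
for nm,m in [('brass',brass),('pack',g&~brass)]:
    q=L[m]
    for lo in range(-125,-60,6):
        t=q[(q[:,1]>lo)&(q[:,1]<lo+6)]
        if len(t)>3: print(nm,lo+3,len(t),'x',t[:,0].min().round(1),t[:,0].max().round(1),'z',t[:,2].min().round(1),t[:,2].max().round(1))
E
```

```text
time: 47.92
position: [0.5692, -0.189, 0.2506]
tool_rot: [0.01, 1.572, 0.112]
ft_force: [-0.7, 0.2, -1.3]
grip_width: 0.705
avg [ 0.5692 -0.1888  0.2507] sd [0.     0.0001 0.0001] lin(mm) [0.8 1.1 0.4] twist [-0.16 -0.01 -4.41] F [ 0.5  0.1 -2.6] gw 0.701 t 48.07
ahead 0.025 1118 topx -0.0064 z range -0.0299 0.0299 inner [-0.0179  0.0181]
ahead 0.035 1307 topx -0.0057 z range -0.0300 0.0299 inner [-0.0179  0.0181]
ahead 0.045 1021 topx 0.0008 z range -0.0222 0.0222 inner [-0.0001  0.0003]
ahead 0.055 971 topx -0.0043 z range -0.0107 0.0109 inner [-0.0001  0.0003]
ahead 0.065 1051 topx -0.0036 z range -0.0101 0.0108 inner [-0.0001  0.0003]
ahead 0.075 941 topx 0.0026 z range -0.0176 0.0177 inner [-0.0001  0.0004]
ahead 0.085 786 topx 0.0020 z range -0.0174 0.0176 inner [-0.0089  0.0091]
ahead 0.095 771 topx 0.0026 z range -0.0183 0.0181 inner [-0.0094  0.0096]
ahead 0.105 754 topx 0.0034 z range -0.0188 0.0192 inner [-0.0104  0.0106]
ahead 0.115 705 topx 0.0041 z range -0.0199 0.0198 inner [-0.011   0.0112]
ymax 0.12036078766251482 pose [ 0.5693 -0.1888  0.2509] gw 0.7
jaw y -155 ztop
[... 170 characters left out ...]

jaw y -115 ztop 255.5 L -18.8 -10.3 R 8.1 16.7
jaw y -105 ztop 255.5 L -19.7 -10.8 R 9.1 17.6
jaw y -95 ztop 255.6 L -20.4 -11.7 R 9.6 18.7
jaw y -85 ztop 255.5 L -20.7 -12.4 R 10.7 18.9
ymax -83.90291728450457
brass -104 12 x -7.3 -3.0 z 122.3 125.0
brass -98 50 x -8.2 7.3 z 124.2 128.3
brass -92 52 x -8.1 7.3 z 124.6 128.6
brass -86 8 x -8.2 -3.0 z 122.7 124.6
pack -110 15 x -2.2 6.5 z 121.9 132.0
pack -104 75 x -8.3 6.3 z 119.0 133.2
pack -98 75 x -2.1 7.4 z 121.4 133.1
pack -92 72 x -2.1 7.4 z 123.4 133.1
pack -86 67 x -2.1 6.4 z 124.3 132.6
pack -80 37 x -2.1 5.5 z 124.2 132.5
pack -74 85 x -4.7 4.9 z 117.3 127.5
pack -68 68 x -4.6 4.8 z 123.4 127.4
pack -62 64 x -4.6 4.0 z 124.0 127.1
```

View pics/30w.png

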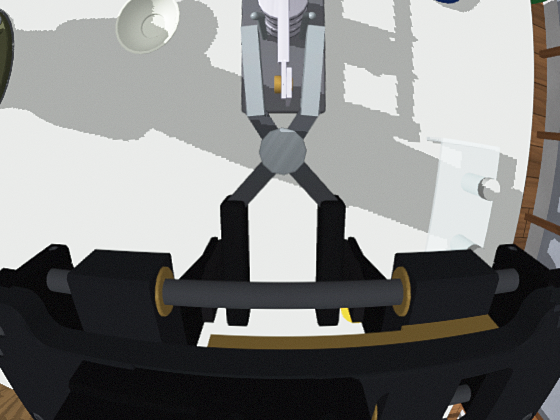

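```bash
cat >> h.py <<'E'
def dl(dx,dy,dz):
    s=st();R0=R.from_rotvec(s['tool_rot']).as_matrix();c,sn=np.cos(np.radians(3.9)),np.sin(np.radians(3.9))
    print('lin mm',(R0.T@np.array([c*dx-sn*dy,sn*dx+c*dy,dz])).round(2),'yawerr/tilt',np.degrees(R.from_matrix(R0.T@Rt(3.9)).as_rotvec()).round(2))
def meas(z0,save=None):
    im,d,L=clasp(save)
    g=(d>0)&(abs(L[...,0])<40)&(L[...,1]>-130)&(L[...,1]<-60)&(abs(L[...,2]-z0)<6)
    Q=L[g]
    for lo in range(-120,-80,10):
        t=Q[(Q[:,1]>lo)&(Q[:,1]<lo+10)]
        l=t[t[:,0]<-1];r=t[t[:,0]>-1]
        if len(l) and len(r): print('jaw y',lo+5,'ztop',np.median(t[:,2]).round(1),'L',l[:,0].min().round(1),l[:,0].max().round(1),'R',r[:,0].min().round(1),r[:,0].max().round(1))
    print('ymax',Q[:,1].max())
    g=(d>0)&(abs(L[...,0])<9.5)&(L[...,1]>-112)&(L[...,1]<-78)&(L[...,2]>116)&(L[...,2]<135)
    q=L[g]; print('pack x',np.percentile(q[:,0],[1,99]).round(1), 'strip', L[g&(L[...,2]>129)][:,0].mean().round(1)); s=st(); print(np.round(s['position'],4),np.round(s['ft_force'],1),round(s['grip_width'],3),s['time'])
E
python3 - <<'E'
from h import *
dl(0.4,0.9,-100); dl(0,0,-28.5)
E
```

```text
lin mm [99.78 -6.75  0.42] yawerr/tilt [-0.16 -0.01 -4.38]
lin mm [ 2.842e+01 -2.180e+00  1.000e-02] yawerr/tilt [-0.16 -0.01 -4.38]
```

```bash
python3 -m creep '[{"linear":[0.012,-0.001,0],"twist":[0,0,0],"fingers":-0.4},{"linear":[0.028,-0.002,0],"twist":[0,0,0],"fingers":-0.4},{"linear":[0.046,-0.003,0],"twist":[0,0,0],"fingers":-0.4},{"linear":[0.064,-0.004,0],"twist":[0,0,0],"fingers":-0.4},{"linear":[0.081,-0.0055,0],"twist":[0,0,0],"fingers":-0.4},{"linear":[0.092,-0.006,0],"twist":[0,0,0],"fingers":-0.4},{"linear":[0.0975,-0.0065,0.0004],"twist":[0,0,0],"fingers":-0.4},{"linear":[0.0975,-0.0065,0.0004],"twist":[0,0,0],"fingers":-0.4}]' 30
python3 -m creep '[{"linear":[0,0,0],"twist":[0,0,0],"fingers":-0.4},{"linear":[0,0,0],"twist":[0,0,0],"fingers":-0.4},{"linear":[0,0,0],"twist":[0,0,0],"fingers":-0.4}]' 30
python3 - <<'E'
from h import *
meas(158,'31w'); pliers()
E
```

```text
time: 48.88
position: [0.5687, -0.188, 0.1514]
tool_rot: [0.01, 1.574, 0.112]
ft_force: [-0.8, 0.8, -1.5]
grip_width: 0.701
time: 49.13
position: [0.5702, -0.1885, 0.1542]
tool_rot: [0.009, 1.57, 0.11]
ft_force: [0.6, -0.6, -1.1]
grip_width: 0.696
jaw y -115 ztop 158.7 L -17.7 -9.2 R 8.9 17.7
jaw y -105 ztop 158.7 L -18.6 -9.6 R 10.0 18.7
jaw y -95 ztop 158.7 L -19.2 -10.6 R 10.7 19.3
jaw y -85 ztop 158.8 L -19.7 -11.3 R 11.7 20.1
ymax -83.4079373127515
pack x [-7.8  6.9] strip 4.4
[ 0.5702 -0.1884  0.1541] [ 0.6  0.7 -1.4] 0.701 49.1833
ahead 0.025 1113 topx -0.0064 z range -0.0300 0.0300 inner [-0.018  0.018]
ahead 0.035 1303 topx -0.0057 z range -0.0299 0.0300 inner [-0.018   0.0181]
ahead 0.045 1035 topx 0.0008 z range -0.0220 0.0221 inner [-0.0001  0.0003]
ahead 0.055 969 topx -0.0044 z range -0.0107 0.0109 inner [-0.0001  0.0003]
ahead 0.065 1059 topx -0.0036 z range -0.0106 0.0109 inner [-0.0001  0.0003]
ahead 0.075 941 topx 0.0026 z range -0.0176 0.0178 inner [-0.0001  0.0003]
ahead 0.085 778 topx 0.0019 z range -0.0173 0.0176 inner [-0.009   0.0091]
ahead 0.095 810 topx 0.0027 z range -0.0182 0.0181 inner [-0.0095  0.0095]
ahead 0.105 789 topx 0.0034 z range -0.0189 0.0191 inner [-0.0104  0.0105]
ahead 0.115 709 topx 0.0041 z range -0.0201 0.0197 inner [-0.0113  0.0111]
ymax 0.12029295727031691 pose [ 0.5702 -0.1884  0.1541] gw 0.701
```

View pics/31w.png

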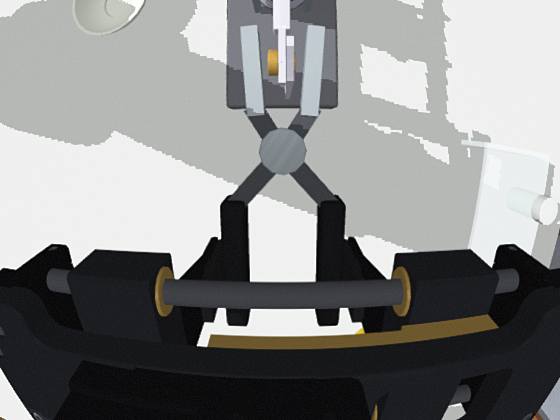

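```bash
python3 -m creep '[{"linear":[0.004,-0.0003,-0.0005],"twist":[0,0,0],"fingers":-0.4},{"linear":[0.009,-0.0007,-0.0005],"twist":[0,0,0],"fingers":-0.4},{"linear":[0.014,-0.001,-0.0005],"twist":[0,0,0],"fingers":-0.4},{"linear":[0.018,-0.0014,-0.0005],"twist":[0,0,0],"fingers":-0.4},{"linear":[0.018,-0.0014,-0.0005],"twist":[0,0,0],"fingers":-0.4},{"linear":[0.018,-0.0014,-0.0005],"twist":[0,0,0],"fingers":-0.4}]' 30
python3 - <<'E'
from h import *
meas(140)
E
python3 -m creep '[{"linear":[0.004,-0.0003,0],"twist":[0,0,0],"fingers":-0.4},{"linear":[0.008,-0.0006,0],"twist":[0,0,0],"fingers":-0.4},{"linear":[0.012,-0.0009,0],"twist":[0,0,0],"fingers":-0.4},{"linear":[0.0135,-0.001,0],"twist":[0,0,0],"fingers":-0.4},{"linear":[0.0135,-0.001,0],"twist":[0,0,0],"fingers":-0.4},{"linear":[0.0135,-0.001,0],"twist":[0,0,0],"fingers":-0.4},{"linear":[0.0135,-0.001,0],"twist":[0,0,0],"fingers":-0.4}]' 30
python3 - <<'E'
from h import *
meas(127,'32w')
E
```

```text
time: 49.73
position: [0.5687, -0.1882, 0.1344]
tool_rot: [0.01, 1.573, 0.111]
ft_force: [-0.0, 0.4, -1.7]
grip_width: 0.703
jaw y -115 ztop 139.0 L -19.3 -10.8 R 7.3 16.2
jaw y -105 ztop 139.1 L -20.1 -11.3 R 8.4 17.2
jaw y -95 ztop 139.0 L -20.8 -12.2 R 9.1 17.8
jaw y -85 ztop 139.1 L -21.2 -12.9 R 10.0 18.6
ymax -82.92996187402815
pack x [-7.6  8.9] strip 4.5
[ 0.5689 -0.1882  0.1347] [ 0.2 -0.1 -0.4] 0.697 49.7833
time: 50.37
position: [0.5691, -0.1883, 0.1216]
tool_rot: [0.009, 1.572, 0.111]
ft_force: [0.1, 0.3, -1.4]
grip_width: 0.702
jaw y -115 ztop 126.1 L -18.9 -10.4 R 7.8 16.6
jaw y -105 ztop 126.2 L -19.8 -1.1 R -0.6 17.6
jaw y -95 ztop 126.4 L -20.3 -1.0 R -0.6 18.3
jaw y -85 ztop 126.2 L -20.8 -1.0 R -0.6 18.9
ymax -69.7405675304046
pack x [-8.   9.1] strip 4.3
[ 0.5692 -0.1883  0.1216] [-0.4  0.4 -1.3] 0.703 50.4167
```

View pics/32w.png

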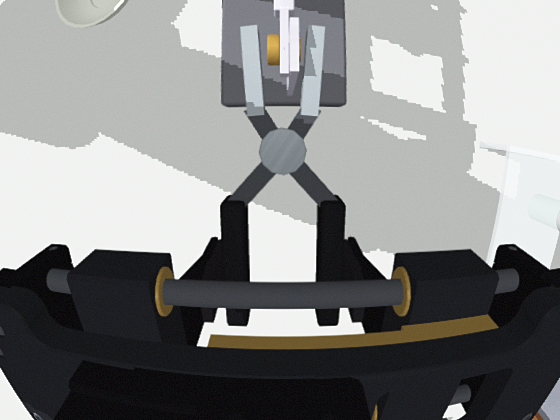

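```bash
python3 -m creep '[{"linear":[0,0,0],"twist":[0,0,0],"fingers":-0.3},{"linear":[0,0,0],"twist":[0,0,0],"fingers":-0.22},{"linear":[0,0,0],"twist":[0,0,0],"fingers":-0.2},{"linear":[0,0,0],"twist":[0,0,0],"fingers":-0.2},{"linear":[0,0,0],"twist":[0,0,0],"fingers":-0.2}]' 40
python3 - <<'E'
from h import *
meas(127,'33w')
E
```

```text
time: 50.83
position: [0.5691, -0.1883, 0.1215]
tool_rot: [0.009, 1.572, 0.111]
ft_force: [0.5, -0.1, -2.6]
grip_width: 0.606
jaw y -115 ztop 126.0 L -16.1 -8.5 R 6.0 14.2
jaw y -105 ztop 126.0 L -16.6 -1.1 R -0.7 14.4
jaw y -95 ztop 126.3 L -16.6 -1.1 R -0.6 14.5
jaw y -85 ztop 126.0 L -16.2 -1.0 R -0.6 14.6
ymax -69.90109202010738
pack x [-9.5  9.3] strip 4.3
[ 0.5691 -0.1884  0.1215] [-0.2 -0.8 -1.1] 0.61 50.8833
```

View pics/33w.png

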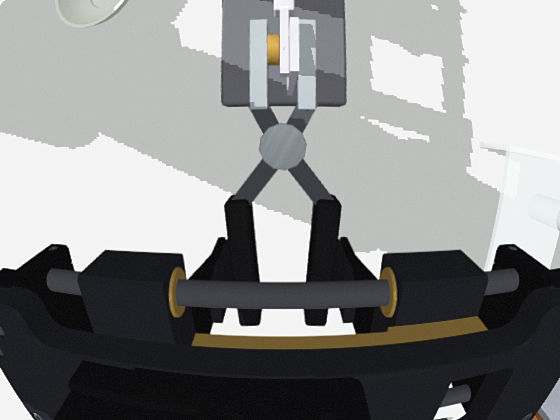

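```bash
python3 -m creep '[{"linear":[0,0,0.0005],"twist":[0,0,0],"fingers":-0.18},{"linear":[0,0,0.001],"twist":[0,0,0],"fingers":-0.15},{"linear":[0,0,0.0015],"twist":[0,0,0],"fingers":-0.12},{"linear":[0,0,0.002],"twist":[0,0,0],"fingers":-0.1},{"linear":[0,0,0.0025],"twist":[0,0,0],"fingers":-0.08},{"linear":[0,0,0.0025],"twist":[0,0,0],"fingers":-0.08}]' 40
python3 - <<'E'
from h import *
meas(127)
E
```

```text
time: 51.38
position: [0.5715, -0.1894, 0.1214]
tool_rot: [0.009, 1.572, 0.109]
ft_force: [-1.0, -4.1, -2.5]
grip_width: 0.548
jaw y -115 ztop 125.9 L -12.8 -4.9 R 7.2 15.2
jaw y -105 ztop 126.0 L -12.7 -1.1 R -0.7 15.1
jaw y -95 ztop 126.4 L -11.9 -1.0 R -1.0 14.8
jaw y -85 ztop 126.0 L -11.9 -1.0 R -0.6 14.1
ymax -71.09229877926654
pack x [-9.4  9.2] strip 4.4
[ 0.5715 -0.1894  0.1215] [-0.6 -4.  -1.8] 0.544 51.4333
```

```bash
python3 -m creep '[{"linear":[0,0,0],"twist":[0,0,0],"fingers":-0.05},{"linear":[0,0,0],"twist":[0,0,0],"fingers":-0.02},{"linear":[0,0,0],"twist":[0,0,0],"fingers":0.02},{"linear":[0,0,0],"twist":[0,0,0],"fingers":0.05},{"linear":[0,0,0],"twist":[0,0,0],"fingers":0.08},{"linear":[0,0,0],"twist":[0,0,0],"fingers":0.08},{"linear":[0,0,0],"twist":[0,0,0],"fingers":0.08}]' 45
python3 - <<'E'
from h import *
meas(127,'34w')
im=cv2.imread('pics/34w.png'); cv2.imwrite('pics/34c.png',cv2.resize(im[0:120,220:350],(650,600),interpolation=3))
E
```

```text
time: 52.02
position: [0.572, -0.19, 0.1218]
tool_rot: [0.009, 1.571, 0.108]
ft_force: [1.6, -6.2, -1.0]
grip_width: 0.507
jaw y -115 ztop 126.0 L -11.2 -2.9 R 7.3 15.8
jaw y -105 ztop 126.0 L -10.8 -1.4 R -1.0 15.4
jaw y -95 ztop 126.3 L -9.8 -1.3 R -0.9 14.7
jaw y -85 ztop 126.1 L -9.3 -1.3 R -0.9 14.2
ymax -71.12555481145405
pack x [-9.3  9.4] strip 4.3
[ 0.572  -0.19    0.1218] [ 1.3 -6.1 -0.8] 0.513 52.0667
```

View pics/34c.png

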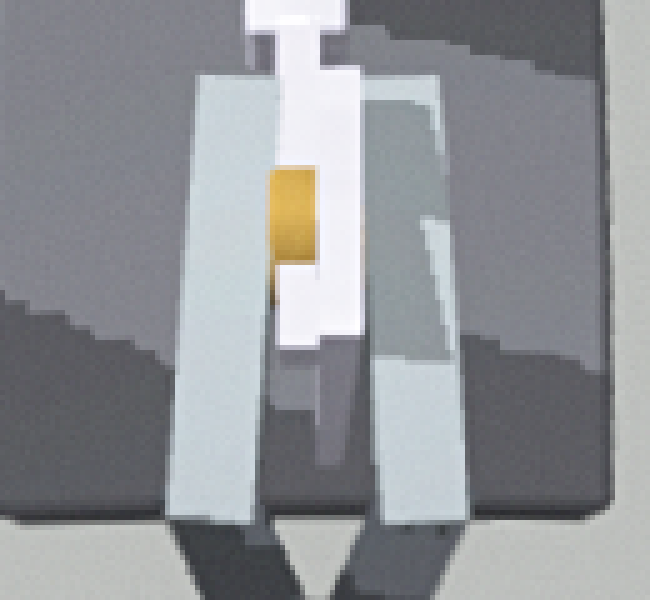

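```bash
python3 -m creep '[{"linear":[0,0,0],"twist":[0,0,0],"fingers":0.12},{"linear":[0,0,0],"twist":[0,0,0],"fingers":0.15},{"linear":[0,0,0],"twist":[0,0,0],"fingers":0.15},{"linear":[0,0,0],"twist":[0,0,0],"fingers":0.15}]' 55
python3 - <<'E'
from h import *
meas(127,'35w')
im=cv2.imread('pics/35w.png'); cv2.imwrite('pics/35c.png',cv2.resize(im[0:120,220:350],(650,600),interpolation=3))
E
```

```text
time: 52.4
position: [0.5721, -0.1902, 0.1218]
tool_rot: [0.009, 1.57, 0.107]
ft_force: [1.2, -5.6, -1.5]
grip_width: 0.504
jaw y -115 ztop 126.0 L -10.7 -2.7 R 7.4 15.9
jaw y -105 ztop 126.1 L -10.2 -1.3 R -0.9 15.4
jaw y -95 ztop 126.3 L -9.6 -1.2 R -0.8 14.7
jaw y -85 ztop 126.1 L -8.8 -1.2 R -0.8 14.3
ymax -72.0660812841207
pack x [-9.1  9.4] strip 4.3
[ 0.5721 -0.1901  0.1218] [ 0.7 -7.  -2. ] 0.501 52.45
```

View pics/35c.png

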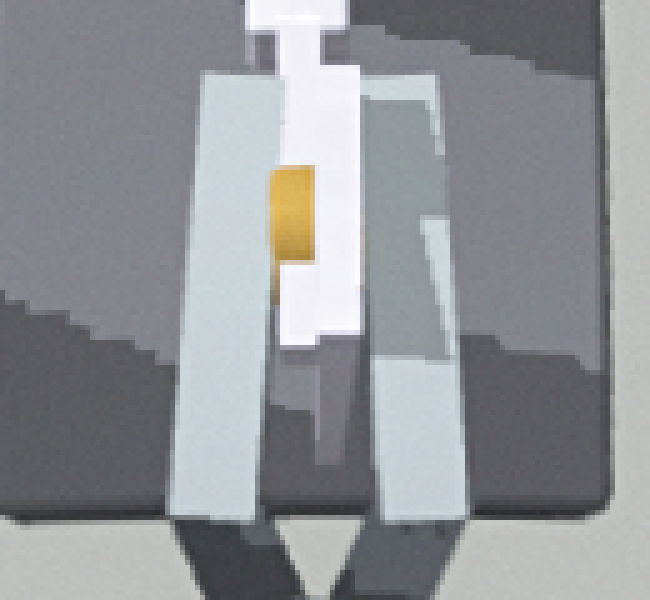

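```bash
python3 -m creep '[{"linear":[0,0,-0.0005],"twist":[0,0,0],"fingers":0},{"linear":[0,0,-0.001],"twist":[0,0,0],"fingers":-0.1},{"linear":[0,0,-0.0015],"twist":[0,0,0],"fingers":-0.2},{"linear":[0,0,-0.0015],"twist":[0,0,0],"fingers":-0.3},{"linear":[0,0,-0.0015],"twist":[0,0,0],"fingers":-0.4},{"linear":[0,0,-0.0015],"twist":[0,0,0],"fingers":-0.4},{"linear":[0,0,-0.0015],"twist":[0,0,0],"fingers":-0.4},{"linear":[0,0,-0.0015],"twist":[0,0,0],"fingers":-0.4}]' 30
python3 - <<'E'
from h import *
meas(127,'36w'); pliers()
im=cv2.imread('pics/36w.png'); cv2.imwrite('pics/36c.png',cv2.resize(im[0:120,220:350],(650,600),interpolation=3))
dl(0,0,50)
E
```

```text
time: 53.12
position: [0.5699, -0.1877, 0.1213]
tool_rot: [0.009, 1.572, 0.112]
ft_force: [-0.5, 0.3, -2.7]
grip_width: 0.7
jaw y -115 ztop 126.1 L -18.0 -9.3 R 8.5 17.4
jaw y -105 ztop 126.2 L -18.6 -1.2 R -0.8 18.5
jaw y -95 ztop 126.4 L -19.5 -1.1 R -0.7 19.1
jaw y -85 ztop 126.2 L -19.6 -1.1 R -0.7 19.7
ymax -69.5121848734509
pack x [-3.   7.4] strip 4.4
[ 0.57   -0.1878  0.1214] [-0.6  0.2 -1.3] 0.7 53.1667
ahead 0.025 1098 topx -0.0064 z range -0.0300 0.0300 inner [-0.018   0.0181]
ahead 0.035 1302 topx -0.0056 z range -0.0299 0.0296 inner [-0.018   0.0179]
ahead 0.045 1034 topx 0.0009 z range -0.0221 0.0222 inner [-0.0001  0.0003]
ahead 0.055 968 topx -0.0044 z range -0.0107 0.0109 inner [-0.0001  0.0003]
ahead 0.065 1061 topx -0.0037 z range -0.0106 0.0108 inner [-0.0001  0.0003]
ahead 0.075 939 topx 0.0026 z range -0.0179 0.0178 inner [-0.0001  0.0003]
ahead 0.085 780 topx 0.0018 z range -0.0174 0.0176 inner [-0.0089  0.0088]
ahead 0.095 1031 topx 0.0025 z range -0.0183 0.0181 inner [-0.0001  0.0004]
ahead 0.105 1224 topx 0.0030 z range -0.0188 0.0190 inner [-0.0001  0.0004]
ahead 0.115 1109 topx 0.0039 z range -0.0200 0.0198 inner [-0.0001  0.0004]
ymax 0.1249383305223957 pose [ 0.57   -0.1878  0.1214] gw 0.7
lin mm [-4.985e+01  3.850e+00 -2.000e-02] yawerr/tilt [-0.19 -0.02 -4.41]
```

View pics/36c.png

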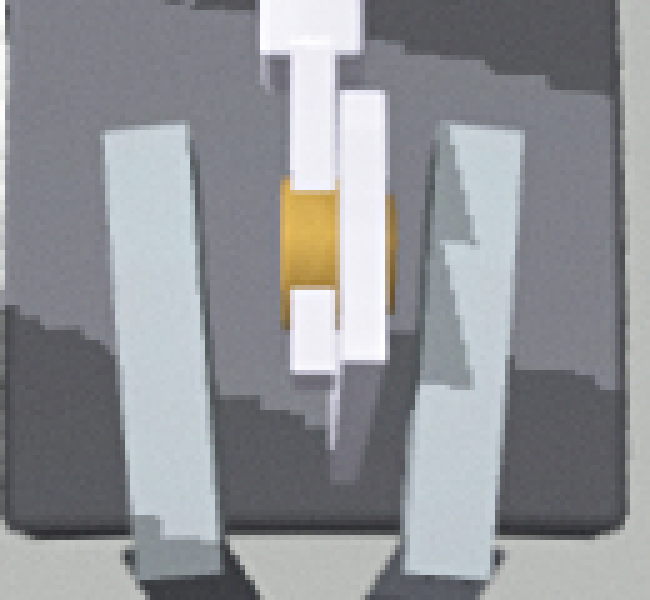

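```bash
python3 -m creep '[{"linear":[-0.008,0.0006,0.001],"twist":[0,0,0],"fingers":-0.4},{"linear":[-0.02,0.0015,0.001],"twist":[0,0,0],"fingers":-0.4},{"linear":[-0.038,0.003,0.001],"twist":[0,0,0],"fingers":-0.4},{"linear":[-0.058,0.0045,0.001],"twist":[0,0,0],"fingers":-0.4},{"linear":[-0.08,0.006,0.001],"twist":[0,0,0],"fingers":-0.4},{"linear":[-0.102,0.008,0.001],"twist":[0,0,0],"fingers":-0.4},{"linear":[-0.12,0.009,0.001],"twist":[0,0,0],"fingers":-0.4},{"linear":[-0.13,0.01,0.001],"twist":[0,0,0],"fingers":-0.4}]' 30
python3 - <<'E'
from h import *
im,d,L=clasp('37w')
g=(d>0)&(abs(L[...,0])<20)&(L[...,1]>-112)&(L[...,1]<-60)&(L[...,2]>116)&(L[...,2]<140)
br=g&(im[...,0]>im[...,2]+40.); print('brass',br.sum(),np.percentile(L[br][:,0],[0,50,100]).round(1)); 
q=L[g&~br]
for lo in range(-112,-60,6):
    t=q[(q[:,1]>lo)&(q[:,1]<lo+6)]
    if len(t)>3: print(lo+3,len(t),t[:,0].min().round(1),t[:,0].max().round(1))
im=cv2.imread('pics/37w.png'); cv2.imwrite('pics/37c.png',cv2.resize(im[0:120,220:350],(650,600),interpolation=3))
avg([0.5450,0.21,.25],13.7,4)
E
```

```text
time: 53.88
position: [0.5723, -0.1882, 0.2559]
tool_rot: [0.008, 1.568, 0.109]
ft_force: [0.4, -0.3, -1.9]
grip_width: 0.7
brass 82 [-2.8 -0.1  6.9]
-109 34 -2.0 6.0
-103 70 -2.8 6.9
-97 38 2.5 7.7
-91 48 -1.9 7.7
-85 67 -1.8 6.0
-79 32 -3.6 1.7
-73 83 -5.4 4.3
-67 78 -5.3 4.4
-61 49 -5.3 4.4
avg [ 0.5719 -0.1882  0.254 ] sd [0.0008 0.0001 0.002 ] lin(mm) [ 33.9 397.6  -1.1] twist [-9.98  0.52 -4.28] F [-0.7  1.2 -2.8] gw 0.705 t 54.08
```

View pics/37c.png

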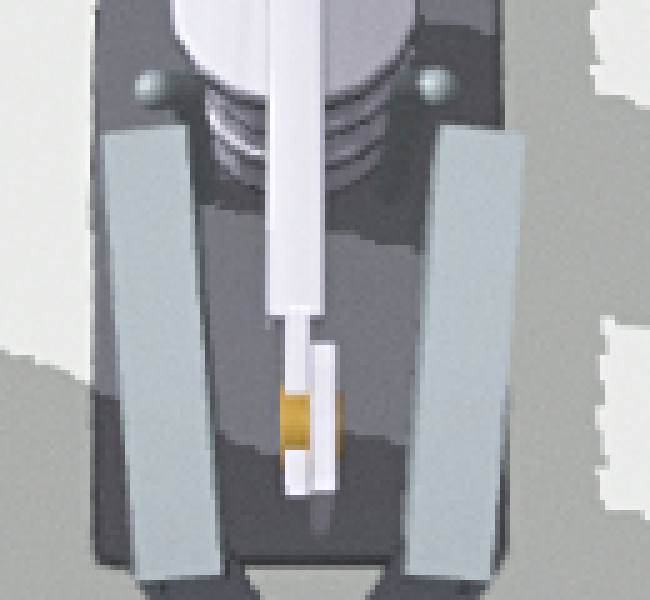

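```bash
python3 -m creep '[{"linear":[0.001,0.01,0],"twist":[0,0,0],"fingers":-0.4},{"linear":[0.002,0.03,0],"twist":[-1,0,0],"fingers":-0.4},{"linear":[0.004,0.055,0],"twist":[-2,0,0],"fingers":-0.4},{"linear":[0.006,0.08,0],"twist":[-3,0,0],"fingers":-0.4},{"linear":[0.008,0.105,0],"twist":[-4,0,0],"fingers":-0.4},{"linear":[0.01,0.13,0],"twist":[-5,0,0],"fingers":-0.4},{"linear":[0.012,0.155,0],"twist":[-6,0,0],"fingers":-0.4},{"linear":[0.014,0.18,0],"twist":[-7,0,0],"fingers":-0.4}]' 30
python3 - <<'E'
from h import *
go([0.5244,0.2947,.23],13.8)
E
```

```text
time: 54.8
position: [0.5588, -0.0045, 0.2519]
tool_rot: [-0.089, 1.563, 0.209]
ft_force: [0.8, 0.7, -1.1]
grip_width: 0.702
from [ 0.5588 -0.0045  0.2519] lin(mm) [ 44.7 297.8  22.4] twist [-2.9   0.65 -4.32] F [ 0.8  0.7 -1.1] gw 0.702 t 54.8
```

```bash
python3 -m creep '[{"linear":[0.002,0.025,0.002],"twist":[-0.5,0,0],"fingers":-0.4},{"linear":[0.004,0.05,0.004],"twist":[-1,0,0],"fingers":-0.4},{"linear":[0.006,0.075,0.006],"twist":[-1.5,0.2,0],"fingers":-0.4},{"linear":[0.008,0.1,0.008],"twist":[-2,0.3,0],"fingers":-0.4},{"linear":[0.01,0.125,0.01],"twist":[-2.5,0.4,0],"fingers":-0.4},{"linear":[0.012,0.15,0.012],"twist":[-2.9,0.5,0],"fingers":-0.4},{"linear":[0.014,0.175,0.014],"twist":[-2.9,0.6,0],"fingers":-0.4},{"linear":[0.016,0.195,0.016],"twist":[-2.9,0.6,0],"fingers":-0.4}]' 30
python3 - <<'E'
from h import *
go([0.5244,0.2947,.2],13.8)
E
```

```text
time: 55.47
position: [0.5373, 0.1914, 0.251]
tool_rot: [-0.13, 1.568, 0.25]
ft_force: [0.3, 1.1, -1.6]
grip_width: 0.702
from [0.5373 0.1914 0.251 ] lin(mm) [58.8 99.1 12. ] twist [ 0.04  0.17 -4.38] F [ 0.3  1.1 -1.6] gw 0.702 t 55.47
```

```bash
python3 -m creep '[{"linear":[0.004,0.02,0.002],"twist":[0,0,0],"fingers":-0.4},{"linear":[0.01,0.04,0.004],"twist":[0,0,0],"fingers":-0.4},{"linear":[0.02,0.06,0.007],"twist":[0,0,0],"fingers":-0.4},{"linear":[0.032,0.078,0.009],"twist":[0,0,0],"fingers":-0.4},{"linear":[0.045,0.09,0.011],"twist":[0,0,0],"fingers":-0.4},{"linear":[0.055,0.096,0.012],"twist":[0,0,0],"fingers":-0.4},{"linear":[0.059,0.097,0.012],"twist":[0,0,0],"fingers":-0.4},{"linear":[0.059,0.097,0.012],"twist":[0,0,0],"fingers":-0.4}]' 30
python3 -m creep '[{"linear":[0,0,0],"twist":[0,0,0],"fingers":-0.4},{"linear":[0,0,0],"twist":[0,0,0],"fingers":-0.4}]' 30
python3 - <<'E'
from h import *
avg([0.5244,0.2947,.02],13.8,4); pliers('38w')
E
```

```text
time: 56.13
position: [0.5257, 0.2887, 0.1981]
tool_rot: [-0.129, 1.571, 0.247]
ft_force: [-0.3, -0.4, -1.6]
grip_width: 0.705
time: 56.3
position: [0.5276, 0.2875, 0.1998]
tool_rot: [-0.126, 1.568, 0.245]
ft_force: [0.3, 0.4, -1.9]
grip_width: 0.708
avg [0.5276 0.2876 0.1999] sd [0.0001 0.0001 0.    ] lin(mm) [179.9  -5.9  -2.1] twist [-0.28  0.21 -4.32] F [ 0.6 -0.3 -2. ] gw 0.704 t 56.45
ahead 0.025 1107 topx -0.0064 z range -0.0299 0.0300 inner [-0.018   0.0181]
ahead 0.035 1293 topx -0.0057 z range -0.0300 0.0296 inner [-0.018  0.018]
ahead 0.045 1032 topx 0.0009 z range -0.0220 0.0222 inner [-0.0001  0.0004]
ahead 0.055 969 topx -0.0043 z range -0.0106 0.0109 inner [-0.0001  0.0004]
ahead 0.065 1061 topx -0.0036 z range -0.0101 0.0109 inner [-0.0001  0.0004]
ahead 0.075 941 topx 0.0027 z range -0.0176 0.0178 inner [-0.0001  0.0004]
ahead 0.085 775 topx 0.0020 z range -0.0173 0.0177 inner [-0.0089  0.0091]
ahead 0.095 775 topx 0.0027 z range -0.0182 0.0183 inner [-0.0094  0.0096]
ahead 0.105 744 topx 0.0034 z range -0.0189 0.0191 inner [-0.0104  0.0105]
ahead 0.115 707 topx 0.0042 z range -0.0199 0.0199 inner [-0.011   0.0111]
ymax 0.12030230466115145 pose [0.5274 0.2879 0.1998] gw 0.703
```

View pics/38w.png

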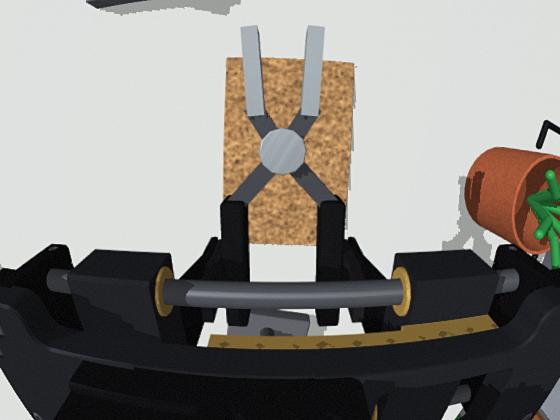

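```bash
python3 -m creep '[{"linear":[0.012,0,0],"twist":[0,0,0],"fingers":-0.4},{"linear":[0.03,-0.001,-0.001],"twist":[0,0,0],"fingers":-0.4},{"linear":[0.055,-0.002,-0.001],"twist":[0,0,0],"fingers":-0.4},{"linear":[0.08,-0.003,-0.002],"twist":[0,0,0],"fingers":-0.4},{"linear":[0.105,-0.004,-0.002],"twist":[0,0,0],"fingers":-0.4},{"linear":[0.125,-0.005,-0.002],"twist":[0,0,0],"fingers":-0.4},{"linear":[0.14,-0.005,-0.002],"twist":[0,0,0],"fingers":-0.4},{"linear":[0.145,-0.0055,-0.002],"twist":[0,0,0],"fingers":-0.4}]' 30
python3 -m creep '[{"linear":[0,0,0],"twist":[0,0,0],"fingers":-0.4},{"linear":[0,0,0],"twist":[0,0,0],"fingers":-0.4}]' 30
python3 - <<'E'
from h import *
avg([0.5244,0.2947,.018],13.8,4); pliers('39w')
E
```

```text
time: 57.22
position: [0.522, 0.2926, 0.051]
tool_rot: [-0.128, 1.573, 0.246]
ft_force: [-0.7, 0.6, -1.0]
grip_width: 0.7
time: 57.38
position: [0.5243, 0.2939, 0.0548]
tool_rot: [-0.127, 1.568, 0.247]
ft_force: [-0.3, 0.2, -0.8]
grip_width: 0.704
avg [0.5247 0.294  0.0554] sd [0.0002 0.0001 0.0004] lin(mm) [37.3 -2.1 -0.3] twist [-0.18  0.26 -4.38] F [-0.8  0.7 -1.4] gw 0.703 t 57.53
ahead 0.025 1104 topx -0.0062 z range -0.0300 0.0300 inner [-0.0181  0.0181]
ahead 0.035 1287 topx -0.0054 z range -0.0300 0.0297 inner [-0.0135  0.0181]
ahead 0.045 1025 topx 0.0012 z range -0.0221 0.0225 inner [-0.0001  0.0003]
ahead 0.055 958 topx -0.0039 z range -0.0106 0.0105 inner [-0.0001  0.0003]
ahead 0.065 1056 topx -0.0032 z range -0.0106 0.0105 inner [-0.0001  0.0003]
ahead 0.075 931 topx 0.0032 z range -0.0176 0.0179 inner [-0.0001  0.0003]
ahead 0.085 769 topx 0.0025 z range -0.0175 0.0176 inner [-0.009   0.0088]
ahead 0.095 757 topx 0.0033 z range -0.0183 0.0182 inner [-0.0095  0.0096]
ahead 0.105 741 topx 0.0042 z range -0.0190 0.0188 inner [-0.0105  0.0106]
ahead 0.115 703 topx 0.0049 z range -0.0202 0.0199 inner [-0.0113  0.0112]
ymax 0.12016005334174558 pose [0.5248 0.2939 0.0556] gw 0.704
```

View pics/39w.png

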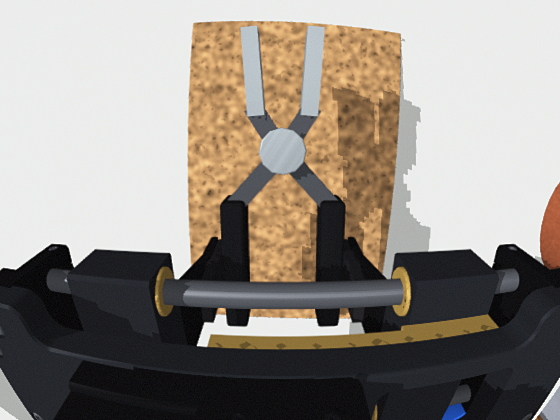

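```bash
python3 -m creep '[{"linear":[0.004,0,0],"twist":[0,0,0],"fingers":-0.4},{"linear":[0.009,-0.0005,0],"twist":[0,0,0],"fingers":-0.4},{"linear":[0.015,-0.001,0],"twist":[0,0,0],"fingers":-0.4},{"linear":[0.021,-0.001,0],"twist":[0,0,0],"fingers":-0.4},{"linear":[0.027,-0.0015,0],"twist":[0,0,0],"fingers":-0.4},{"linear":[0.032,-0.002,0],"twist":[0,0,0],"fingers":-0.4},{"linear":[0.034,-0.002,0],"twist":[0,0,0],"fingers":-0.4},{"linear":[0.034,-0.002,0],"twist":[0,0,0],"fingers":-0.4}]' 30
python3 - <<'E'
from h import *
avg([0.5244,0.2947,.018],13.8,4)
E
```

```text
time: 58.3
position: [0.5233, 0.2938, 0.0193]
tool_rot: [-0.127, 1.57, 0.246]
ft_force: [-1.3, 0.0, -1.3]
grip_width: 0.702
avg [0.5237 0.2941 0.0199] sd [0.0003 0.0002 0.0004] lin(mm) [1.9 0.3 0.8] twist [-0.17  0.12 -4.35] F [ 0.3 -0.1 -0.9] gw 0.704 t 58.45
```

```bash
python3 -m creep '[{"linear":[0.001,0,0],"twist":[0,0,0],"fingers":-0.4},{"linear":[0.002,0,0],"twist":[0,0,0],"fingers":-0.4},{"linear":[0.002,0,0],"twist":[0,0,0],"fingers":-0.4},{"linear":[0.002,0,0],"twist":[0,0,0],"fingers":-0.4}]' 30
python3 -m creep '[{"linear":[0.0005,0,0],"twist":[0,0,0],"fingers":-0.4},{"linear":[0.001,0,0],"twist":[0,0,0],"fingers":-0.4},{"linear":[0.001,0,0],"twist":[0,0,0],"fingers":-0.4}]' 30
python3 - <<'E'
from h import *
avg([0.5244,0.2947,.018],13.8,2); pliers()
E
```

```text
time: 58.83
position: [0.5238, 0.2941, 0.0182]
tool_rot: [-0.127, 1.569, 0.246]
ft_force: [-0.5, 0.5, -2.2]
grip_width: 0.702
time: 59.08
position: [0.5237, 0.2942, 0.0171]
tool_rot: [-0.127, 1.569, 0.246]
ft_force: [1.0, 0.5, -1.3]
grip_width: 0.7
avg [0.5237 0.2942 0.0171] sd [0. 0. 0.] lin(mm) [-0.9  0.4  0.8] twist [-0.18  0.14 -4.34] F [ 0.  -0.3 -1.1] gw 0.703 t 59.13
ahead 0.025 2306 topx -0.0062 z range -0.0299 0.0300 inner [-0.018   0.0181]
ahead 0.035 2359 topx -0.0025 z range -0.0300 0.0297 inner [-0.0108  0.0106]
ahead 0.045 2115 topx 0.0012 z range -0.0220 0.0222 inner [-0.0001  0.0003]
ahead 0.055 2243 topx -0.0038 z range -0.0135 0.0128 inner [-0.0001  0.0003]
ahead 0.065 2329 topx -0.0029 z range -0.0129 0.0127 inner [-0.0001  0.0003]
ahead 0.075 2248 topx 0.0032 z range -0.0178 0.0180 inner [-0.0001  0.0003]
ahead 0.085 2221 topx 0.0205 z range -0.0299 0.0300 inner [-0.0001  0.0004]
ahead 0.095 2189 topx 0.0212 z range -0.0300 0.0300 inner [-0.0001  0.0004]
ahead 0.105 2132 topx 0.0220 z range -0.0300 0.0300 inner [-0.0001  0.0004]
ahead 0.115 2044 topx 0.0227 z range -0.0299 0.0300 inner [-0.0001  0.0004]
ymax 0.12499825009933288 pose [0.5238 0.2942 0.0171] gw 0.7
```

```bash
python3 -m creep '[{"linear":[0.0005,0,0],"twist":[0,0,0],"fingers":-0.4},{"linear":[0.001,0,0],"twist":[0,0,0],"fingers":-0.4},{"linear":[0.001,0,0],"twist":[0,0,0],"fingers":-0.4}]' 30
python3 -m creep '[{"linear":[0,0,0],"twist":[0,0,0],"fingers":-0.45},{"linear":[0,0,0],"twist":[0,0,0],"fingers":-0.5},{"linear":[0,0,0],"twist":[0,0,0],"fingers":-0.6},{"linear":[0,0,0],"twist":[0,0,0],"fingers":-0.75},{"linear":[0,0,0],"twist":[0,0,0],"fingers":-0.9},{"linear":[0,0,0],"twist":[0,0,0],"fingers":-0.95},{"linear":[0,0,0],"twist":[0,0,0],"fingers":-0.95},{"linear":[0,0,0],"twist":[0,0,0],"fingers":-0.95}]' 30
python3 -m creep '[{"linear":[-0.01,0.001,0],"twist":[0,0,0],"fingers":-0.95},{"linear":[-0.03,0.0023,0],"twist":[0,0,0],"fingers":-0.95},{"linear":[-0.06,0.0046,0],"twist":[0,0,0],"fingers":-0.95},{"linear":[-0.09,0.007,0],"twist":[0,0,-1],"fingers":-0.95},{"linear":[-0.12,0.009,0],"twist":[0,0,-2],"fingers":-0.95},{"linear":[-0.15,0.01,0],"twist":[0,0,-3],"fingers":-0.95},{"linear":[-0.18,0.0,0],"twist":[0,0,-4],"fingers":-0.95},{"linear":[-0.2,-0.02,0],"twist":[0,0,-4.3],"fingers":-0.95}]' 30
python3 - <<'E'
from h import *
print(avg([0.5,0.1,.3],3.9,5))
im,d,X=wcloud(); cv2.imwrite('pics/40w.png',im[:,:,::-1])
dk=(d>0)&(X[...,1]>0.18)&(X[...,1]<0.5)&(X[...,0]>0.4)&(X[...,0]<0.65)&(X[...,2]>0.015)&(X[...,2]<.06)
n,l,s,c=cv2.connectedComponentsWithStats(dk.astype(np.uint8))
for i in range(1,n):
    if s[i,4]>80: print('blob',c[i].round(),s[i,4],X[l==i].mean(0).round(4), cv2.minAreaRect((X[l==i][:,:2]*1000).astype(np.float32)),np.percentile(X[l==i][:,2],95))
h=dk&(im.max(-1)<70)
n,l,s,c=cv2.connectedComponentsWithStats(h.astype(np.uint8))
for i in range(1,n):
    if s[i,4]>50:
        Q=X[l==i]; o=Q[:,1]; print('handle z front/back',np.median(Q[o>np.percentile(o,70)][:,2]),np.median(Q[o<np.percentile(o,30)][:,2]))
E
```

```text
time: 59.48
position: [0.5239, 0.2943, 0.0163]
tool_rot: [-0.127, 1.568, 0.246]
ft_force: [-0.0, 0.5, -0.4]
grip_width: 0.704
time: 60.15
position: [0.5238, 0.2943, 0.0162]
tool_rot: [-0.127, 1.569, 0.246]
ft_force: [-0.7, -0.0, 0.5]
grip_width: 0.965
time: 60.82
position: [0.5306, 0.2646, 0.2187]
tool_rot: [-0.189, 1.556, 0.195]
ft_force: [-0.2, 0.2, 0.2]
grip_width: 0.973
avg [0.533  0.26   0.2179] sd [0.0017 0.0023 0.0022] lin(mm) [ -82.7 -147.8  -69.1] twist [ 9.69  0.43 -0.05] F [-0.6  0.8 -0.3] gw 0.975 t 61.02
None
blob [283. 114.] 3017 [0.5155 0.3294 0.0226] ((514.283447265625, 335.0954284667969), (68.01869201660156, 152.40087890625), 13.647355079650879) 0.025636021159827282
handle z front/back 0.018867267214103617 0.018317331055804797
handle z front/back 0.024418747690847564 0.02446899461948754
handle z front/back 0.024286576177606545 0.024530439140180937
```

View pics/40w.png

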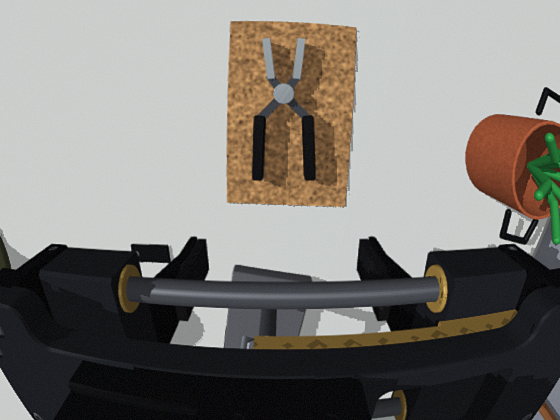

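```bash
python3 - <<'E'
from h import *
im,d,p=snap('side','41s');cv2.imwrite('pics/41d.png',cv2.resize(im[130:270,200:340,::-1],(600,600),interpolation=3))
im,d,p=snap('scene','41c');cv2.imwrite('pics/41e.png',cv2.resize(im[130:270,230:370,::-1],(600,600),interpolation=3))
for l in ['dish','tag','stud_face','pliers']:
  for c in ['side','scene']:
    print(l,c,[(round(float(q['conf']),2),np.round(q['centre'],3).tolist()) for q in nets.place_of(c,l)])
for cam in ['scene','side']:
    im,d,X=cloud(cam)
    m=(d>0)&(X[...,2]>0.123)&(X[...,2]<0.13)&(X[...,1]>-0.06)&(X[...,1]<0.08)&(X[...,0]<0.6)&(X[...,0]>0.5)
    P=X[m]
    if len(P)>10: f=cv2.fitLine(P[:,:2].astype(np.float32),cv2.DIST_HUBER,0,.01,.01).ravel(); print(cam,len(P),f,np.degrees(np.arctan2(-f[0],f[1])))
E
```

```text
dish side [(0.77, [0.385, 0.013, -0.002]), (0.54, [0.558, 0.02, 0.003])]
dish scene [(0.63, [0.389, 0.013, 0.0])]
tag side [(0.39, [0.392, 0.123, -0.003])]
tag scene [(0.42, [0.385, 0.118, 0.005])]
stud_face side []
stud_face scene [(0.35, [0.564, -0.08, 0.119]), (0.26, [0.557, 0.018, -0.001]), (0.17, [0.555, 0.013, 0.024])]
pliers side [(0.85, [0.511, 0.355, 0.005]), (0.35, [0.385, 0.01, -0.001])]
pliers scene [(0.87, [0.514, 0.35, 0.004])]
scene 147 [ 0.06792147 -0.9976907   0.5574695   0.00850493] -176.10538
side 108 [ 0.064782   -0.9978994   0.5553616   0.00671842] -176.28566
```

View pics/41d.png

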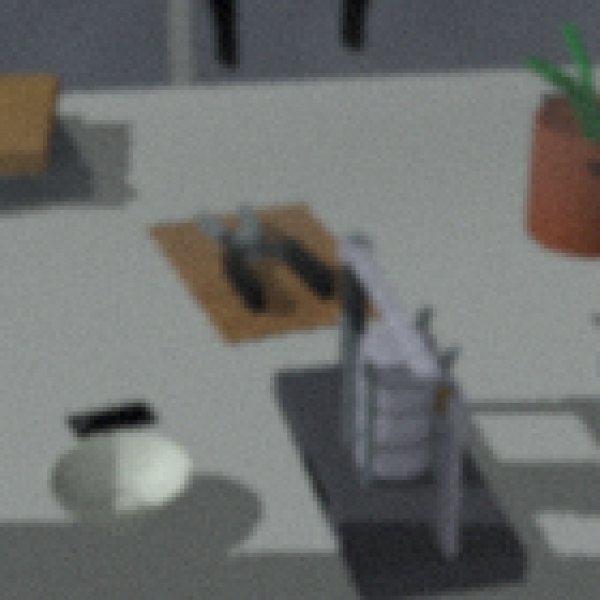

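View pics/41e.png

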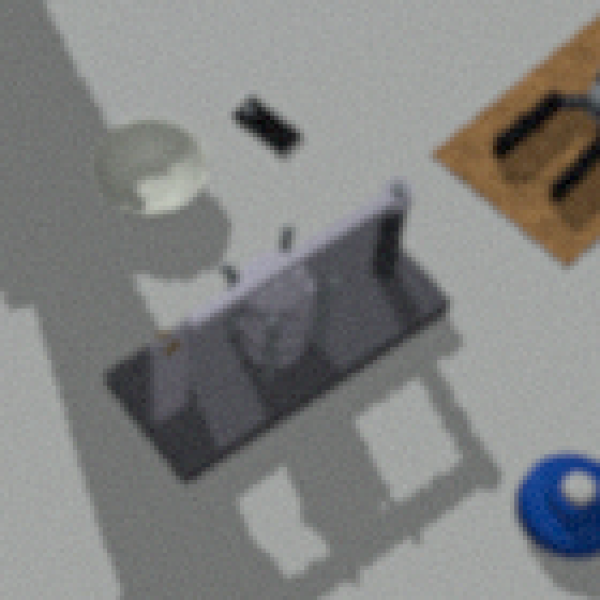

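Everything's in place: bar angle 3.9° matches the dispenser yaw (closed), the stud is pressed in, the pliers lie flat, and the dish and tag haven't moved. Handing in.

```bash
python3 - <<'E'
from bench import job
print(job.close_job())
E
```

```text
the job is handed in; nothing more can be done
None
```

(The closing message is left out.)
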